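# Tip out the grinding balls, set the shaker and nest the sample cups

## Robot

A 6-joint arm with a two-finger parallel gripper is mounted at the origin on the work surface. World frame = base frame: x ahead of the robot, y to its left, z up, the work surface at z = 0. Lengths are in m, angles in rad, forces in N, time in s.
With the tool pointing down it reaches from about 0.35 to 0.85 m from the base axis. Payload 8.1 kg.
Tool frame: the origin (TCP) lies on the centre line of the jaws, within the pads' length; the fingertips stand 22 mm ahead of it and the grasp point (between the pads) lies 3 mm ahead of it; y points along the fingers, x is the direction in which the jaws open and shut, and the axes are right-handed (so a half turn about y gives the same grasp; the last joint's range is limited). The gripper opens to 93 mm and grips with 3 to 60 N. Pads are 15 mm wide; open, the fingers measure 128 mm over their backs; the gripper's body (75 mm by 188 mm) begins 65 mm behind the grasp point.
Start: joints at [1.216, 0.13, 1.488, -0, 1.523, -0.085], TCP at [0.16, 0.578, 0.241] pointing down, gripper open.
Joint ranges: [-2.96, 2.96], [-0.89, 2.26], [0.02, 2.5], [-1.34, 4.48], [0, 2.73], [-2.66, 2.66]. Speed limits (rad/s): [2.39, 2.39, 2.79, 3.14, 3.14, 3.14].

## Interface

Orientations are given as a unit quaternion [w, x, y, z].
In Python, from workcell import bot gives the robot as it stands.
- The arm moves only by the shell command python3 -m creep 'ROWS' [FORCE]. ROWS is a JSON object of lists of equal length, an entry for each row: "jaw": the closure in counts, from 0 (fully open) to 255 (shut); "translation": the shift along the world's x, y, z in cm, a list of three; "twist": the turn, a rotation vector about the world's x, y, z in degrees, a list of three. A call has 1 to 5 rows; each row is the pose to reach, as a shift and turn from the pose commanded when the call began; what a row does not reach only later rows make up. A row lasts 1/12 s, in which the tool goes at most 41.7 mm and 7.16 degrees, less where a joint would pass 70% of its speed; a pose out of reach is approached as far as the arm can. A call with a gripper value outside its range is refused whole. The fingers move at their own pace and stop on an object; FORCE is the grip in N (left out, the last holds). Time passes only in rows, so rows that repeat a pose let the fingers close. It gives the time, the measured TCP pose, the force and the opening at its end, in the units of the state.
- bot.observe(): the state, without advancing time (a new reading comes with each control period).
- bot.grab_frame(name): name is "scene" or "top" or "wrist"; returns the picture (400x640x3 uint8, red, green, blue); there is no depth.
- bot.camera_params(name): a dict with "fx", "fy", "cx", "cy" (pixels), "k1" (the pictures are not rectified: a ray, as slopes to the right and down, at radius r is drawn at 1 + k1 r^2 times it, then the intrinsics apply), "R" (3x3) and "t" (3): a world point X has camera coordinates R X + t; the wrist camera has in their place "mount" (4x4, takes a point from camera to tool coordinates, whose origin is the TCP and whose axes are the tool frame's). Camera axes: x right, y down, z forward; pixel columns grow to the right and rows downward; lengths in m; the calibration is good to about 2 mm. A picture is of the moment at which its call begins: read the wrist's pose just before it. camera_params takes no time and is no camera call.
- bot.hand_in(): hands the job in, once; it reports no verdict.
The state is a dict: "time_s": time; "joint_pos": joint angles; "qd": joint speeds; "tau": joint torques, N m; "position": TCP position; "ee_rot": TCP orientation; "force": force on the tool from outside, world axes, zero at the start; "wrist_torque": the same for the moment, N m; "finger_gap": opening from 0.0 (shut) to 1.0 (fully open).
Only numpy, scipy, OpenCV 4.12 (cv2) and the standard library are available. Lean on these libraries where they do the work, as an engineer would, in place of code of your own. Each camera call takes 0.05 s, during which the arm holds its last target.

## Task

Tip all the steel balls out of the two full sample cups into the square pan of the shaker, and only then set the shaker's speed: turn just the wide lower ring of its double knob until its white line meets the white dot, leaving the small timer knob on top as it is. Stack all the loose white cups, the emptied ones included, one inside the other in the cup that is fixed in the round stand, upright, each pressed home with a light push until it is snug but never forced so that it jams. Leave the well plate and the petri dish where they are.

Things in the scene. Friction and masses are not known exactly. Their poses are not given: they have to be found in the camera images.
- cup0: full cup, with four steel balls (ball0 to ball3) in it at the start: tapered, stiff white plastic cup, round, open at the top, 75 mm high, 66 mm across at the rim and 45 mm at the foot, wall 4 mm, floor 6 mm thick, 45 g. Origin: centre of the underside, z out of the mouth. Its wall has no lip or handle
- cup1: the other full cup, with ball4 to ball7 in it at the start, in all else the same as cup0
- cup2: one of one or two empty loose cups (an absent one reads None from the start), in all else the same as cup0
- cup3: one of one or two empty loose cups (an absent one reads None from the start), in all else the same as cup0
- ball0: polished steel ball, 16 mm across, 17 g; origin at its centre. Smooth: it slides and rolls easily (friction 0.2)
- ball1: polished steel ball, 16 mm across, 17 g; origin at its centre. Smooth: it slides and rolls easily (friction 0.2)
- ball2: polished steel ball, 16 mm across, 17 g; origin at its centre. Smooth: it slides and rolls easily (friction 0.2)
- ball3: polished steel ball, 16 mm across, 17 g; origin at its centre. Smooth: it slides and rolls easily (friction 0.2)
- ball4: polished steel ball, 16 mm across, 17 g; origin at its centre. Smooth: it slides and rolls easily (friction 0.2)
- ball5: polished steel ball, 16 mm across, 17 g; origin at its centre. Smooth: it slides and rolls easily (friction 0.2)
- ball6: polished steel ball, 16 mm across, 17 g; origin at its centre. Smooth: it slides and rolls easily (friction 0.2)
- ball7: polished steel ball, 16 mm across, 17 g; origin at its centre. Smooth: it slides and rolls easily (friction 0.2)
- stand: fixed steel stand: a round foot 100 mm across and 10 mm thick, with a white cup of the same shape as the loose ones fixed upright in it, underside 12 mm and rim 87 mm above the bench. Origin: centre of the underside of the foot. The stack is built in this cup
- stand_cup (a point): the centre of the underside of the cup fixed in the stand (12 mm above the bench), the origin of the lowest cup of the stack. A cup slides freely into another until the tapers meet; snug, its origin is about 28 mm above the other's, so that 28 mm of it shows above the lower rim. A push of some 3 N seats it; forced with 20 N it jams
- shaker: fixed white laboratory shaker, a box 240 (x) by 320 (y) mm, top 70 mm above the bench, with a square steel pan on its -y half and a double knob on its +y half. Origin: centre of the underside; x points away from the robot
- pan (a point): centre of the inner floor of the square steel pan on the shaker, 74 mm above the bench; the pan is 142 by 142 mm inside (sides along the shaker's x and y), its rim 51 mm above this point
- ring (a joint): the outer, lower ring of the double knob, which sets the speed: a round black ring 56 mm across, 22 mm high, axis vertical, friction 0.05 N m. Value: angle in rad of its white line from the white dot on the shaker's top (on the robot's side), anticlockwise from above positive, 0 when the line points at the dot; starts at 0.7 to 1.4, turns from -2.9 to 2.9
- ring_top (a point): on the axis of the double knob at the top face of the ring, 95 mm above the bench, 25 mm above the shaker's top; the timer knob stands from here 20 mm higher
- timer (a joint): the small inner knob on top of the ring, which sets the time: aluminium, 25 mm across, 20 mm high above the ring, very easy to turn; not to be turned. Value: its angle in rad, anticlockwise positive
- timer_mark (a point): the outer end of the black mark on the top of the timer knob, 10 mm off the axis
- wellplate: a clear 12-well plate, 85 by 127 by 20 mm, loose, to be left alone; origin at the centre of its underside
- petri: a petri dish, 88 mm across, 14 mm high, loose, to be left alone; origin at the centre of its underside
Not all that is in view belongs to the job. What is shaped like the cup0 but pink or yellow is not meant.

How it is judged:
By the outcome, as a careful person would: the job done as asked, in the order asked, and still so for the second after the job is handed in, with the robot touching nothing.
Of cup2, cup3 only 1 to 2 are there at a start; the rules pass over those that are not, and their reading is None.
At some moment in a run one of cup2, cup3 may be knocked a few centimetres aside while the robot is not near it.
It also fails if it takes over 210 s, if anything falls off the work surface, if the arm or the gripper's body presses on something with over 40 N, if the wrist force passes 120 N, or if a joint passes its speed limit or range.

## Working session

There is one attempt and no reset: what is moved stays moved. The work goes in short steps, Python scripts to look and compute and a shell command to move; the robot and the scene stay as the last step left them, time stands still between calls to the robot, and variables do not carry over. Pictures are saved under pics/ and viewed, and the job is handed in when it is done.

```bash
ls; mkdir -p pics
python3 - <<'E'
from workcell import bot
import cv2
s=bot.observe();print({k:s[k] for k in s})
for n in ["scene","top","wrist"]:
    im=bot.grab_frame(n);cv2.imwrite(f"pics/{n}0.png",cv2.cvtColor(im,cv2.COLOR_RGB2BGR))
    print(n,bot.camera_params(n))
E
```

```text
pics
{'time_s': 0.0, 'joint_pos': array([ 1.21559843e+00,  1.31176252e-01,  1.48927746e+00, -3.10847914e-05,
        1.52297217e+00, -8.53797881e-02]), 'qd': array([ 0.00063391,  0.00067246,  0.00287374,  0.00117778, -0.00264363,
        0.00207083]), 'tau': array([-2.43001588e-03, -5.59820223e+01, -4.91764069e+01,  7.67360651e-02,
        3.49992164e-02, -2.25435488e-04]), 'position': array([0.1597284 , 0.57780524, 0.23957938]), 'ee_rot': array([-0.56234996,  0.56306268,  0.42766543, -0.42874843]), 'force': array([-0.65370813,  0.30400875,  0.48651842]), 'wrist_torque': array([-0.02101376,  0.01039361, -0.02097855]), 'finger_gap': 1.000360458885297}
scene {'fx': 378.7148335023094, 'fy': 378.7148335023094, 'cx': 314.0933882720555, 'cy': 205.6287840551309, 'k1': 0.030697052521075997, 'R': array([[-0.2685456 ,  0.96312477, -0.01655098],
       [ 0.75997113,  0.20128058, -0.61800486],
       [-0.5918844 , -0.17854076, -0.78600003]]), 't': array([ 0.21306579, -0.34900758,  1.30690228])}
top {'fx': 487.0035301235167, 'fy': 487.0035301235167, 'cx': 315.8245025066423, 'cy': 203.35127385626473, 'k1': -0.008808649717776347, 'R': array([[-0.01078565, -0.9999284 , -0.00518396],
       [-0.99678321,  0.01116317, -0.07936378],
       [ 0.07941597,  0.0043113 , -0.99683224]]), 't': array([-0.05511464,  0.5487908 ,  1.29051838])}
wrist {'fx': 291.1640041588714, 'fy': 291.1640041588714, 'cx': 322.7717801525938, 'cy': 199.38198112122498, 'k1': -0.012164069427359283, 'mount': array([[ 9.99999756e-01, -3.33860032e-04,  6.14333636e-04,
         4.39236969e-04],
       [-6.79004959e-04, -2.54106712e-01,  9.67175950e-01,
        -1.42798369e-01],
       [-1.66795093e-04, -9.67176131e-01, -2.54106877e-01,
         6.93701904e-02],
       [ 0.00000000e+00,  0.00000000e+00,  0.00000000e+00,
         1.00000000e+00]])}
```

View pics/scene0.png

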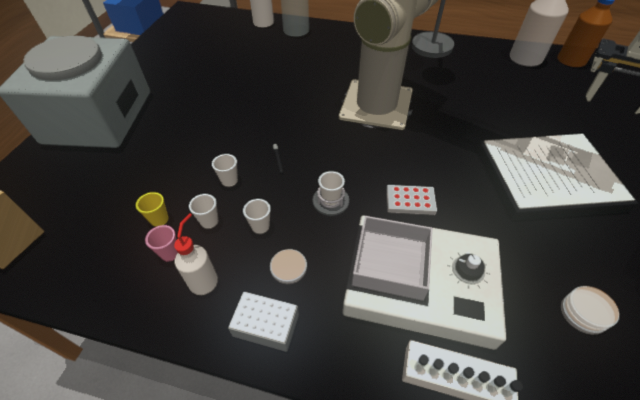

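View pics/top0.png

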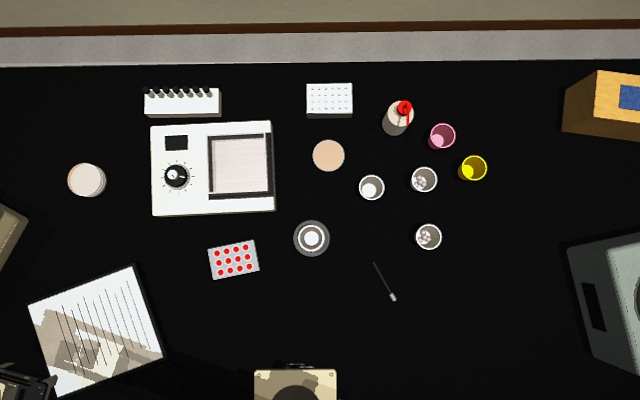

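View pics/wrist0.png

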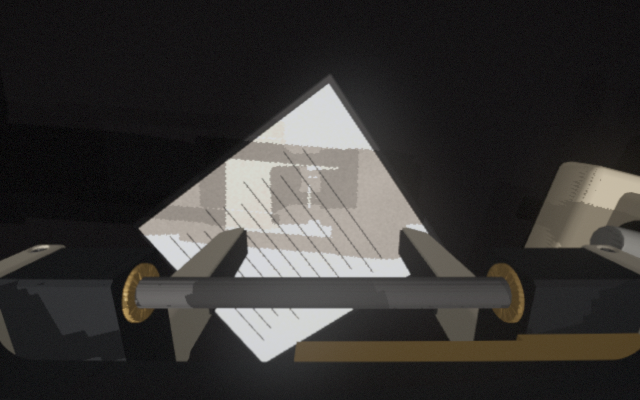

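```bash
cat > h.py <<'E'
from workcell import bot
import numpy as np, cv2
from scipy.spatial.transform import Rotation as Ro
def grab(n,name=None):
    s=bot.observe(); im=cv2.cvtColor(bot.grab_frame(n),cv2.COLOR_RGB2BGR)
    if name: cv2.imwrite(f"pics/{name}.png",im)
    return im,s
def cam(n,s=None):
    p=bot.camera_params(n)
    if n=="wrist":
        q=s["ee_rot"];T=np.eye(4);T[:3,:3]=Ro.from_quat(q,scalar_first=True).as_matrix();T[:3,3]=s["position"]
        W=np.linalg.inv(T@np.array(p["mount"]));return p,W[:3,:3],W[:3,3]
    return p,np.array(p["R"]),np.array(p["t"])
def proj(n,X,s=None):
    p,R,t=cam(n,s);c=np.atleast_2d(X)@R.T+t;u=c[:,:2]/c[:,2:];r2=(u**2).sum(1,keepdims=True);u=u*(1+p["k1"]*r2)
    return u*[p["fx"],p["fy"]]+[p["cx"],p["cy"]]
def unproj(n,px,z,s=None):
    p,R,t=cam(n,s);d=(np.atleast_2d(px).astype(float)-[p["cx"],p["cy"]])/[p["fx"],p["fy"]];u=d.copy()
    for _ in range(10):u=d/(1+p["k1"]*(u**2).sum(1,keepdims=True))
    r=np.c_[u,np.ones(len(u))]@R;o=-R.T@t
    return o+r*((z-o[2])/r[:,2:])
def crop(im,x0,y0,x1,y1,k,name): cv2.imwrite(f"pics/{name}.png",cv2.resize(im[y0:y1,x0:x1],None,fx=k,fy=k,interpolation=cv2.INTER_CUBIC))
E
python3 - <<'E'
import cv2,numpy as np
from h import *
im=cv2.imread("pics/top0.png");crop(im,340,120,500,270,4,"cupsz");crop(im,140,110,340,290,4,"shz")
im2=cv2.imread("pics/scene0.png");crop(im2,180,130,380,280,4,"scz");crop(im2,330,200,520,350,4,"scsh")
print(unproj("top",[[371,188],[424,180],[428,237]],.075),unproj("top",[312,238],.087),unproj("top",[176,176],.095))
E
```

```text
[[ 0.58218362 -0.2046931   0.075     ]
 [ 0.60149161 -0.342475    0.075     ]
 [ 0.45397581 -0.34856496  0.075     ]] [[ 0.45457913 -0.05073643  0.087     ]] [[0.61657118 0.29579296 0.095     ]]
```

View pics/cupsz.png

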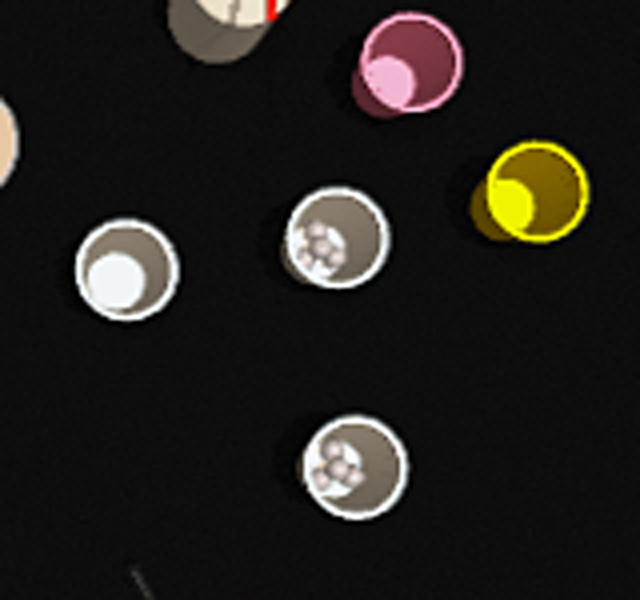

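View pics/shz.png

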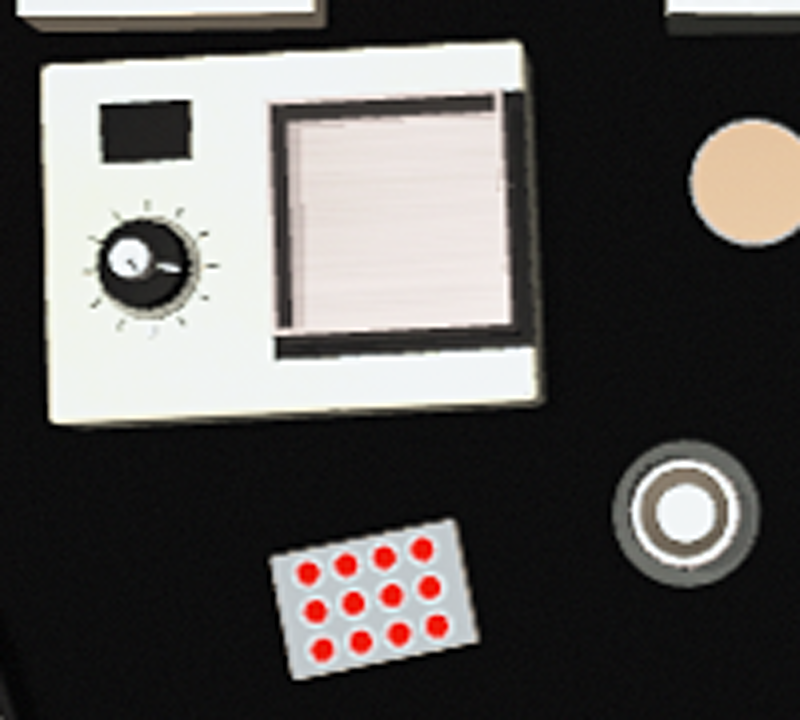

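View pics/scz.png

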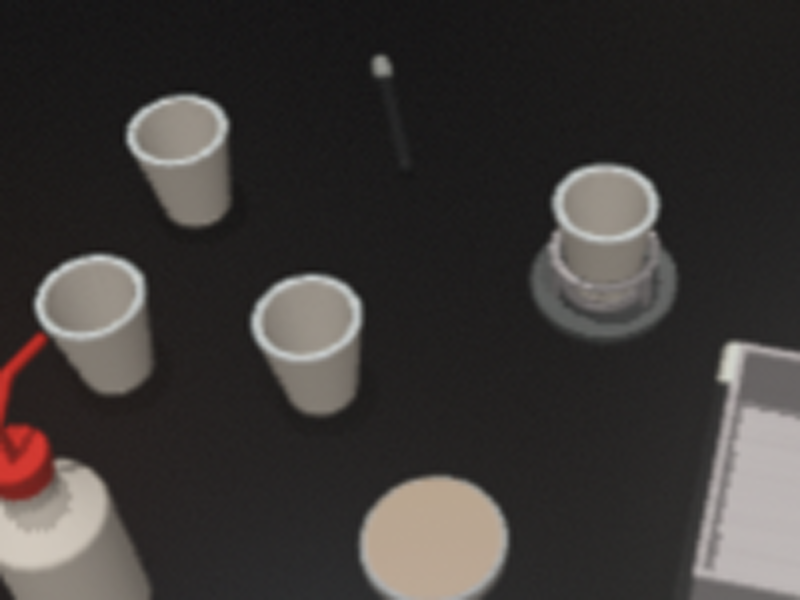

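```bash
cat >> h.py <<'E'
from scipy.optimize import least_squares
def fitring(n,im,c0,z,r=0.033,s=None,white=130,win=1.25):
    """fit outer rim circle centre (x,y) at height z: gradient search along radials"""
    g=cv2.cvtColor(im,cv2.COLOR_BGR2GRAY).astype(np.float32)
    c=np.array(c0,float)
    for it in range(6):
        pts=[]
        for a in np.linspace(0,2*np.pi,120,endpoint=False):
            rr=np.linspace(r*0.8,r*win,60)
            P=np.c_[c[0]+rr*np.cos(a),c[1]+rr*np.sin(a),np.full(60,z)]
            px=proj(n,P,s).astype(np.float32)
            v=cv2.remap(g,px[:,0].reshape(1,-1),px[:,1].reshape(1,-1),cv2.INTER_LINEAR)[0]
            d=v[:-2]-v[2:]; i=int(np.argmax(d))
            if d[i]>6: pts.append(P[i+1,:2])
        pts=np.array(pts)
        f=lambda q:np.hypot(pts[:,0]-q[0],pts[:,1]-q[1])-r
        q=least_squares(f,c,loss="soft_l1",f_scale=0.001).x
        c=q
    R=np.hypot(*(pts-c).T)
    return c,len(pts),np.median(R),np.std(R)
E
python3 - <<'E'
from h import *
im=cv2.imread("pics/top0.png")
for nm,c,z in [("C",(.582,-.205),.075),("A",(.601,-.342),.075),("B",(.454,-.348),.075),("stand",(.4546,-.0507),.087)]:
    print(nm,fitring("top",im,c,z))
im=cv2.imread("pics/scene0.png")
for nm,c,z in [("C",(.582,-.205),.075),("A",(.601,-.342),.075),("B",(.454,-.348),.075),("stand",(.4546,-.0507),.087)]:
    print(nm,fitring("scene",im,c,z), proj("scene",[*c,z]))
s=bot.observe();print(Ro.from_quat(s["ee_rot"],scalar_first=True).as_matrix().round(3))
E
```

```text
C (array([ 0.58464186, -0.20537932]), 120, np.float64(0.033202127349584526), np.float64(0.0007316380361108384))
A (array([ 0.60403386, -0.34241809]), 120, np.float64(0.03320453173700767), np.float64(0.0006071313448569367))
B (array([ 0.45534612, -0.34968417]), 120, np.float64(0.0332218347741724), np.float64(0.000637247392140509))
stand (array([ 0.45554153, -0.04759543]), 120, np.float64(0.03393901978513521), np.float64(0.0007223341937403555))Traceback (most recent call last):
  File "<stdin>", line 7, in <module>
  File "h.py", line 33, in fitring
    px=proj(n,P,s).astype(np.float32)
       ~~~~^^^^^^^
  File "h.py", line 15, in proj
    p,R,t=cam(n,s);c=np.atleast_2d(X)@R.T+t;u=c[:,:2]/c[:,2:];r2=(u**2).sum(1,keepdims=True);u=u*(1+p["k1"]*r2)
          ~~~^^^^^
  File "h.py", line 9, in cam
    p=bot.camera_params(n)
ValueError: time passes only in moves, steps and waits
```

View pics/scsh.png

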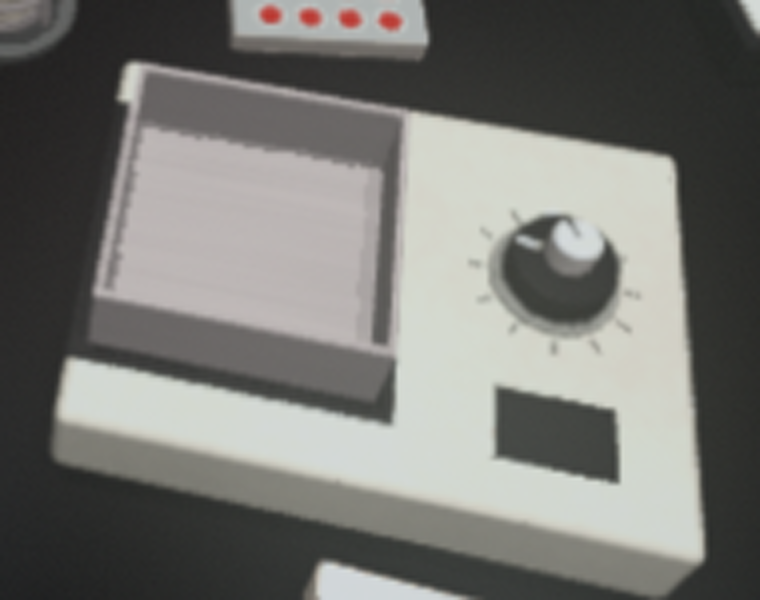

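```bash
python3 - <<'E'
import re
t=open("h.py").read()
t=t.replace('def cam(n,s=None):\n    p=bot.camera_params(n)','_P={}\ndef cam(n,s=None):\n    if n not in _P: _P[n]=bot.camera_params(n)\n    p=_P[n]')
open("h.py","w").write(t)
E
python3 - <<'E'
from h import *
L=[("C",(.584,-.205),.075,.033),("A",(.604,-.342),.075,.033),("B",(.455,-.349),.075,.033),("stand",(.4546,-.0507),.087,.033),("foot",(.4546,-.0507),.01,.05)]
for cm in ["top","scene"]:
  im=cv2.imread(f"pics/{cm}0.png")
  for nm,c,z,r in L: print(cm,nm,fitring(cm,im,c,z,r,win=1.15))
s=bot.observe();print(s["time_s"],Ro.from_quat(s["ee_rot"],scalar_first=True).as_matrix().round(3))
# shaker top corners in top crop (crop off 140,110, k4)
q=np.array([[42,66],[522,41],[541,402],[51,422]])/4+[140,110]
print(unproj("top",q,.07))
print(unproj("top",np.array([[270,104],[500,92],[528,333],[275,345]])/4+[140,110],.125))
E
```

```text
top C (array([ 0.5846637 , -0.20533969]), 120, np.float64(0.033253300255492974), np.float64(0.0007075344967062494))
top A (array([ 0.6040525 , -0.34232335]), 120, np.float64(0.03300237973997919), np.float64(0.0006844607972116037))
top B (array([ 0.45519413, -0.34988816]), 120, np.float64(0.03309533271549009), np.float64(0.0006575769336527582))
top stand (array([ 0.45531015, -0.04781553]), 120, np.float64(0.03381847339429082), np.float64(0.0007021943497531402))
top foot (array([ 0.45550506, -0.04732216]), 120, np.float64(0.04938803568201718), np.float64(0.0006473038007335154))
scene C (array([ 0.585076  , -0.20573842]), 112, np.float64(0.033837945897235294), np.float64(0.0008312040718872371))
scene A (array([ 0.60438293, -0.34292031]), 100, np.float64(0.03352868178891574), np.float64(0.0009083968460843946))
scene B (array([ 0.45531531, -0.34976671]), 107, np.float64(0.033926891333865616), np.float64(0.001013976655820739))
scene stand (array([ 0.45588778, -0.04753358]), 104, np.float64(0.03397323286560927), np.float64(0.0008088199758911895))
scene foot (array([ 0.45567472, -0.04725949]), 59, np.float64(0.05022253346277259), np.float64(0.001876936768132272))
0.15 [[ 0.267 -0.    -0.964]
 [ 0.964 -0.001  0.267]
 [-0.001 -1.     0.   ]]
[[0.75238164 0.37221034 0.07      ]
 [0.76510376 0.05560331 0.07      ]
 [0.52688461 0.04405691 0.07      ]
 [0.51739786 0.36243987 0.07      ]]
[[0.7127931  0.20885564 0.125     ]
 [0.71865768 0.06418839 0.125     ]
 [0.5663402  0.04712458 0.125     ]
 [0.56062873 0.20464477 0.125     ]]
```

```bash
A='{"jaw":[0,0,0,0,0],"translation":[[1.7,-3.1,0],[3.4,-6.2,0],[5.1,-9.3,0],[6.8,-12.4,0],[8.5,-15.6,0]],"twist":[[0,0,0],[0,0,0],[0,0,0],[0,0,0],[0,0,0]]}' ; true
python3 -m creep '{"jaw":[0,0,0,0,0],"translation":[[1.7,-3.1,0],[3.4,-6.2,0],[5.1,-9.3,0],[6.8,-12.4,0],[8.5,-15.6,0]],"twist":[[0,0,0],[0,0,0],[0,0,0],[0,0,0],[0,0,0]]}' 15
python3 -m creep '{"jaw":[0,0,0,0,0],"translation":[[1.7,-3.1,0],[3.4,-6.2,0],[5.1,-9.3,0],[6.8,-12.4,0],[8.5,-15.6,0]],"twist":[[0,0,0],[0,0,0],[0,0,0],[0,0,0],[0,0,0]]}'
python3 -m creep '{"jaw":[0,0,0,0,0],"translation":[[1.7,-3.1,0],[3.4,-6.2,0],[5.1,-9.3,0],[6.8,-12.4,0],[8.5,-15.6,0]],"twist":[[0,0,0],[0,0,0],[0,0,0],[0,0,0],[0,0,0]]}'
```

```text
time_s: 0.57
position: [0.2452, 0.4208, 0.2402]
ee_rot: [-0.562, 0.563, 0.428, -0.429]
force: [1.0, -0.3, 0.6]
finger_gap: 0.998
time_s: 0.98
position: [0.3302, 0.2648, 0.2405]
ee_rot: [0.563, -0.563, -0.428, 0.428]
force: [0.3, 0.5, -1.2]
finger_gap: 0.998
time_s: 1.4
position: [0.4153, 0.1087, 0.2406]
ee_rot: [-0.563, 0.563, 0.428, -0.428]
force: [1.5, 0.1, -0.6]
finger_gap: 0.998
```

```bash
python3 -m creep '{"jaw":[0,0,0,0,0],"translation":[[1.7,-3.1,0],[3.4,-6.3,0],[5.1,-9.4,0],[6.8,-12.6,0],[8.5,-15.7,0]],"twist":[[0,0,0],[0,0,0],[0,0,0],[0,0,0],[0,0,0]]}'
python3 -m creep '{"jaw":[0,0,0,0,0],"translation":[[1.7,-3.1,0],[3.4,-6.3,0],[5.1,-9.4,0],[6.8,-12.6,-2],[8.45,-15.7,-5]],"twist":[[0,0,0],[0,0,0],[0,0,0],[0,0,0],[0,0,0]]}'
python3 - <<'E'
from h import *
im,s=grab("top","t1");print(s["position"],s["joint_pos"].round(3),s["time_s"])
crop(im,300,110,500,260,4,"t1z")
E
```

```text
time_s: 1.82
position: [0.5003, -0.0486, 0.2404]
ee_rot: [0.563, -0.563, -0.428, 0.428]
force: [1.2, 0.6, 0.5]
finger_gap: 1.001
time_s: 2.23
position: [0.5852, -0.2037, 0.196]
ee_rot: [-0.561, 0.565, 0.429, -0.427]
force: [0.2, 0.3, -0.2]
finger_gap: 1.0
[ 0.58521882 -0.203676    0.19595672] [-0.418  0.201  1.492 -0.     1.443 -1.718] 2.2333
```

View pics/t1z.png

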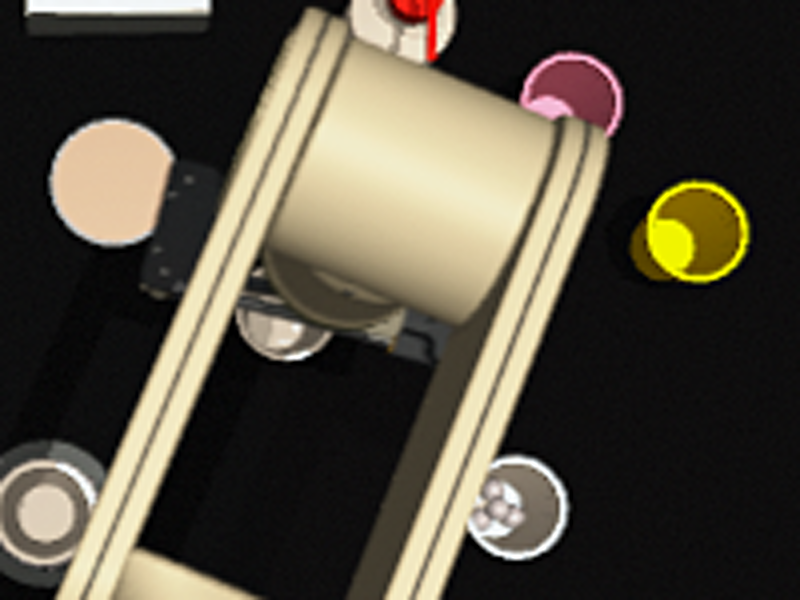

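Run:
```python
from h import *
im,s=grab("wrist","w1")
print(proj("wrist",[[.5848,-.2055,.075]],s))
grab("scene","s1")
```

```text
[[324.01563304 205.19180286]]
```

View pics/w1.png

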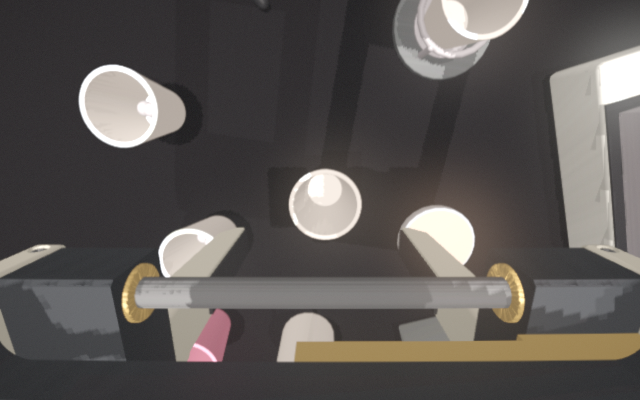

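View pics/s1.png

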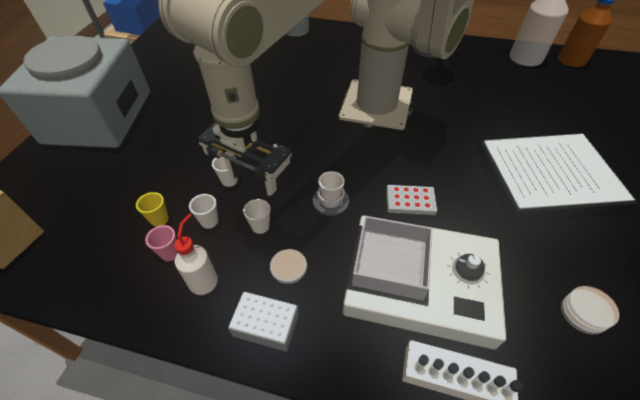

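```bash
python3 -m creep '{"jaw":[0,0,0,0,0],"translation":[[0,0,-3.5],[0,0,-7],[0,0,-10],[0,0,-11.6],[0,0,-11.6]],"twist":[[0,0,0],[0,0,0],[0,0,0],[0,0,0],[0,0,0]]}'
python3 -m creep '{"jaw":[120,120,120,120,120],"translation":[[0,0,0],[0,0,0],[0,0,0],[0,0,0],[0,0,0]],"twist":[[0,0,0],[0,0,0],[0,0,0],[0,0,0],[0,0,0]]}' 15
```

```text
time_s: 2.8
position: [0.58, -0.1983, 0.0739]
ee_rot: [0.565, -0.56, -0.427, 0.43]
force: [-1.0, 0.0, -0.6]
finger_gap: 0.999
time_s: 3.22
position: [0.5838, -0.2011, 0.0794]
ee_rot: [-0.562, 0.564, 0.429, -0.428]
force: [0.7, 0.4, 0.9]
finger_gap: 0.693
```

```bash
python3 -m creep '{"jaw":[150,150,150],"translation":[[0,0,0],[0,0,0],[0,0,0]],"twist":[[0,0,0],[0,0,0],[0,0,0]]}' 15
python3 - <<'E'
from h import *
for i in range(3):
    im,s=grab("wrist","w2");print(s["position"],s["finger_gap"],s["force"])
E
```

```text
time_s: 3.47
position: [0.5839, -0.2013, 0.0793]
ee_rot: [-0.562, 0.564, 0.429, -0.428]
force: [-0.3, -0.1, 6.3]
finger_gap: 0.677
[ 0.58392627 -0.20128213  0.07927242] 0.6771385655010894 [-0.26355285 -0.06025973  6.25956261]
[ 0.58391257 -0.20129207  0.07926519] 0.6785971188495353 [ 0.43090048 -1.082287    4.9465904 ]
[ 0.58391819 -0.20126876  0.07925902] 0.6810772456481562 [-0.36564385 -1.2431422   5.41942214]
```

View pics/w2.png

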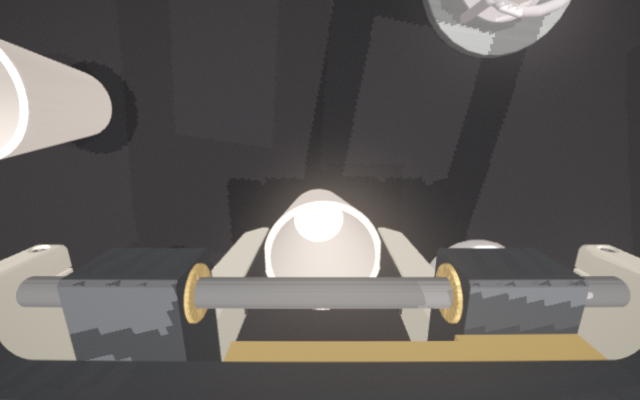

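```bash
python3 -m creep '{"jaw":[180,180,180,180,180],"translation":[[0,0,0],[0,0,0.5],[0,0,1.5],[0,0,3],[0,0,5]],"twist":[[0,0,0],[0,0,0],[0,0,0],[0,0,0],[0,0,0]]}' 20
python3 -m creep '{"jaw":[180,180,180,180,180],"translation":[[0,0,1.5],[0,0,3],[0,0,4],[0,0,4],[0,0,4]],"twist":[[0,0,0],[0,0,0],[0,0,0],[0,0,0],[0,0,0]]}' 20
python3 - <<'E'
from h import *
for i in range(1):
    im,s=grab("wrist","w3");print(s["position"],s["finger_gap"],s["force"])
im,s=grab("scene","s3"); crop(im,150,80,350,230,4,"s3z")
E
```

```text
time_s: 4.03
position: [0.5815, -0.2001, 0.1269]
ee_rot: [0.564, -0.562, -0.428, 0.429]
force: [0.1, -0.3, -0.9]
finger_gap: 0.675
time_s: 4.45
position: [0.5831, -0.2008, 0.1682]
ee_rot: [-0.562, 0.563, 0.428, -0.428]
force: [0.9, -0.5, -1.1]
finger_gap: 0.678
[ 0.5831217  -0.20079701  0.16822942] 0.678201019675885 [ 0.86546612 -0.52656249 -1.06955589]
```

View pics/w3.png

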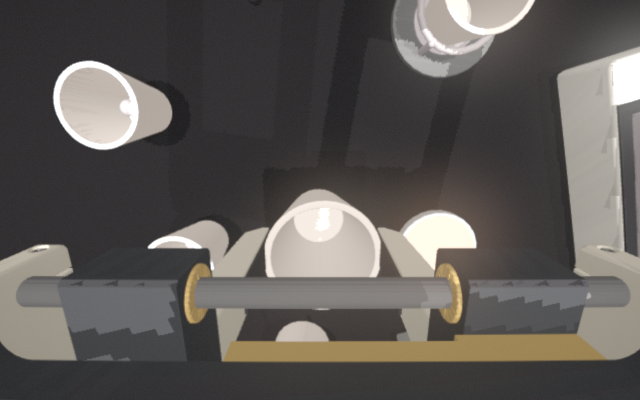

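View pics/s3z.png

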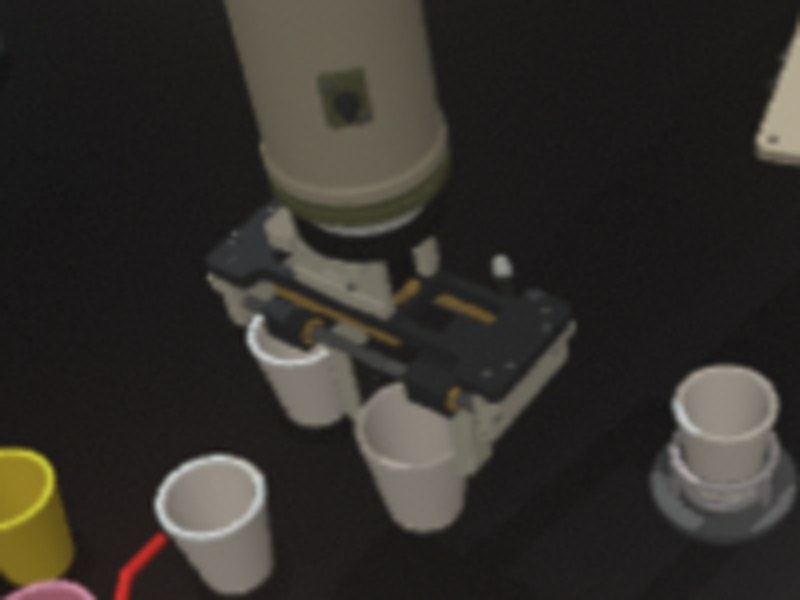

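Run:
```python
from h import *
im,s=grab("wrist","w4")
p=s["position"]
for dz in(-.008,-.004,0,.004):
  c=fitring("wrist",im,p[:2],p[2]+dz,.033,s,win=1.12);print(dz,c[0]-p[:2],c[1:])
im,s=grab("top","t4")
print(fitring("top",im,p[:2],p[2]-.004,.033))
```

```text
-0.008 [ 0.00363454 -0.00064139] (97, np.float64(0.03339116361444136), np.float64(0.0015906392419827778))
-0.004 [ 0.00241773 -0.00028255] (99, np.float64(0.032679094150916806), np.float64(0.0015665642790519839))
0 [0.00091059 0.00021548] (100, np.float64(0.03204093901987451), np.float64(0.0017408421799676235))
0.004 [-0.00177106  0.00013553] (102, np.float64(0.031485169585544814), np.float64(0.002119386601809726))
(array([ 0.58353353, -0.20083263]), 54, np.float64(0.03275909829203964), np.float64(0.0026902751325671333))
```

```bash
python3 -m creep '{"jaw":[180,180,180,180,180],"translation":[[-1,1,1.5],[-3.5,4,3],[-6.5,7.5,4],[-9.5,11,4],[-11.5,13.5,4]],"twist":[[0,0,0],[0,0,0],[0,0,0],[0,0,0],[0,0,0]]}'
python3 -m creep '{"jaw":[180,180,180,180,180],"translation":[[-1,1.2,0],[-1.5,1.9,0],[-1.5,1.9,0],[-1.5,1.9,0],[-1.5,1.9,0]],"twist":[[0,0,0],[0,0,0],[0,0,0],[0,0,0],[0,0,0]]}'
python3 - <<'E'
from h import *
im,s=grab("wrist","w5")
print(s["position"],s["joint_pos"].round(3))
im,s=grab("top","t5");crop(im,240,160,440,310,4,"t5z")
E
```

```text
time_s: 5.07
position: [0.4667, -0.065, 0.2073]
ee_rot: [0.563, -0.563, -0.428, 0.428]
force: [0.0, 0.8, -0.9]
finger_gap: 0.68
time_s: 5.48
position: [0.4537, -0.0478, 0.2075]
ee_rot: [-0.563, 0.563, 0.428, -0.428]
force: [-0.2, 0.7, -0.6]
finger_gap: 0.672
[ 0.45368763 -0.04777827  0.2074953 ] [-0.217 -0.252  1.916 -0.     1.478 -1.517]
```

View pics/w5.png

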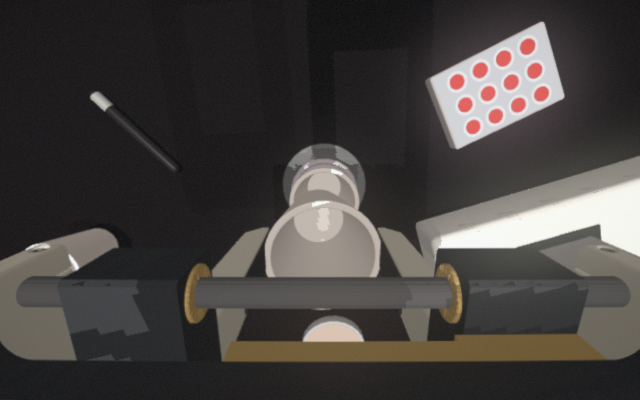

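View pics/t5z.png

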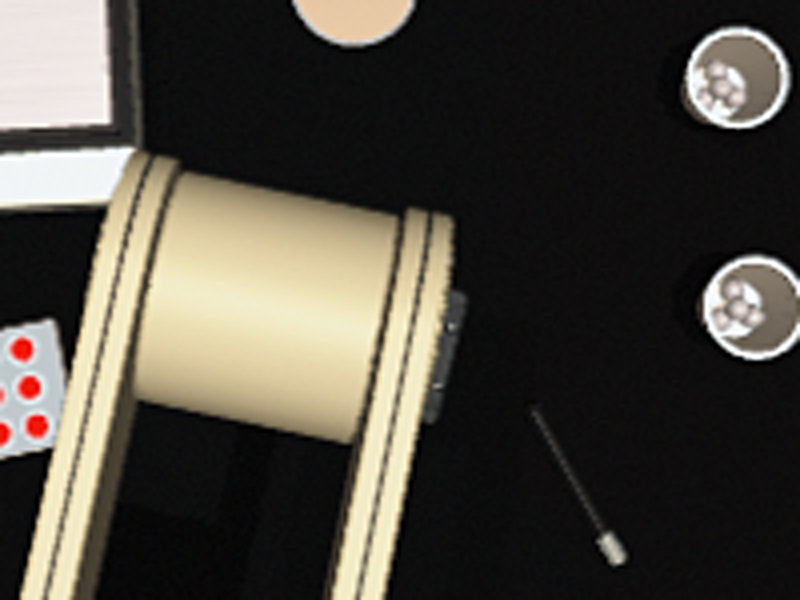

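```bash
python3 -m creep '{"jaw":[180,180,180,180,180],"translation":[[0,0,-2],[0,0,-4],[0,0,-6],[0,0,-7.3],[0,0,-7.3]],"twist":[[0,0,0],[0,0,0],[0,0,0],[0,0,0],[0,0,0]]}'
python3 -m creep '{"jaw":[180,180,180,180,180],"translation":[[0,0,-0.4],[0,0,-0.6],[0,0,-0.8],[0,0,-0.8],[0,0,-0.8]],"twist":[[0,0,0],[0,0,0],[0,0,0],[0,0,0],[0,0,0]]}'
python3 - <<'E'
from h import *
im,s=grab("wrist","w6")
print(s["position"],s["force"])
im,s=grab("scene","s6");crop(im,230,100,430,250,4,"s6z")
E
```

```text
time_s: 6.0
position: [0.4522, -0.0457, 0.1314]
ee_rot: [0.565, -0.561, -0.428, 0.428]
force: [1.9, 7.1, -4.2]
finger_gap: 0.679
time_s: 6.42
position: [0.4546, -0.0458, 0.1273]
ee_rot: [0.563, -0.562, -0.429, 0.427]
force: [3.9, 8.5, 4.2]
finger_gap: 0.681
[ 0.45463534 -0.04584214  0.1272558 ] [3.90921006 8.52477734 4.2017518 ]
```

View pics/s6z.png

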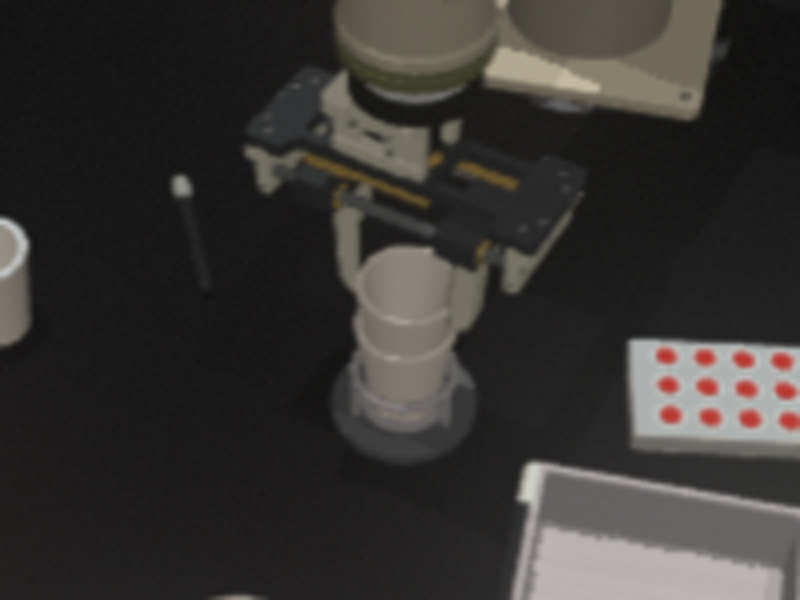

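```bash
python3 -m creep '{"jaw":[180,180,180],"translation":[[0.05,0.1,0],[0.1,0.2,0],[0.1,0.2,0]],"twist":[[0,0,0],[0,0,0],[0,0,0]]}'
python3 -m creep '{"jaw":[180,180,180],"translation":[[0,0,-0.2],[0,0,-0.2],[0,0,-0.2]],"twist":[[0,0,0],[0,0,0],[0,0,0]]}'
```

```text
time_s: 6.77
position: [0.4548, -0.045, 0.1268]
ee_rot: [0.563, -0.563, -0.428, 0.428]
force: [1.1, 4.0, 3.3]
finger_gap: 0.68
time_s: 7.02
position: [0.4543, -0.0447, 0.1245]
ee_rot: [0.563, -0.563, -0.428, 0.428]
force: [0.9, 4.8, 3.2]
finger_gap: 0.679
```

```bash
python3 -m creep '{"jaw":[180,180,180],"translation":[[0.0,0.1,-0.1],[0.0,0.15,-0.2],[0.0,0.15,-0.2]],"twist":[[0,0,0],[0,0,0],[0,0,0]]}'
python3 -m creep '{"jaw":[180,180,180],"translation":[[0,0,-0.1],[0,0,-0.2],[0,0,-0.2]],"twist":[[0,0,0],[0,0,0],[0,0,0]]}'
```

```text
time_s: 7.27
position: [0.4542, -0.0441, 0.1226]
ee_rot: [-0.562, 0.563, 0.428, -0.428]
force: [0.4, -0.6, 3.3]
finger_gap: 0.679
time_s: 7.52
position: [0.4549, -0.0443, 0.1217]
ee_rot: [-0.562, 0.564, 0.428, -0.428]
force: [-1.8, -1.2, 10.7]
finger_gap: 0.676
```

```bash
python3 -m creep '{"jaw":[60,0,0,0,0],"translation":[[0,0,0],[0,0,0],[0,0,0],[0,0,0.5],[0,0,1.5]],"twist":[[0,0,0],[0,0,0],[0,0,0],[0,0,0],[0,0,0]]}'
python3 -m creep '{"jaw":[0,0,0,0,0],"translation":[[0,0,3],[0,0,6],[0,-2,8],[0,-4,8],[0,-6,8]],"twist":[[0,0,0],[0,0,0],[0,0,0],[0,0,0],[0,0,0]]}'
python3 - <<'E'
from h import *
im,s=grab("scene","s7");crop(im,230,100,430,250,4,"s7z")
for z in (.109,.112,.115,.118,.121): print(z,fitring("scene",im,(.4556,-.0475),z,.033,win=1.12))
im,s=grab("wrist","w7");print(s["position"])
for z in (.109,.112,.115,.118,.121): print(z,fitring("wrist",im,(.4556,-.0475),z,.033,s,win=1.12))
E
```

```text
time_s: 7.93
position: [0.4526, -0.0432, 0.1344]
ee_rot: [0.564, -0.562, -0.427, 0.429]
force: [-0.7, 0.3, -0.8]
finger_gap: 0.98
time_s: 8.35
position: [0.4553, -0.1043, 0.2188]
ee_rot: [-0.561, 0.564, 0.429, -0.428]
force: [-0.2, 0.3, -0.3]
finger_gap: 0.995
0.109 (array([ 0.45018105, -0.04773245]), 82, np.float64(0.03355807225289299), np.float64(0.0011082455657736737))
0.112 (array([ 0.45312764, -0.04699521]), 81, np.float64(0.03355861990743474), np.float64(0.0010978178418261683))
0.115 (array([ 0.45581023, -0.04635003]), 82, np.float64(0.03357662289475177), np.float64(0.0010897720281792768))
0.118 (array([ 0.45895219, -0.04577466]), 82, np.float64(0.033393082378935006), np.float64(0.0009747206448759969))
0.121 (array([ 0.46182008, -0.04516688]), 82, np.float64(0.033325441094619046), np.float64(0.0009569612649648494))
[ 0.45459004 -0.10720853  0.21772481]
0.109 (array([ 0.45845089, -0.04547029]), 120, np.float64(0.03355562731256974), np.float64(0.001202078592708901))
0.112 (array([ 0.45750478, -0.04609389]), 120, np.float64(0.03316546171971187), np.float64(0.0010057657827724496))
0.115 (array([ 0.45651881, -0.04668063]), 120, np.float64(0.03286529070531709), np.float64(0.001223515369053358))
0.118 (array([ 0.45511083, -0.04758544]), 120, np.float64(0.03294394584685307), np.float64(0.0013501814370853256))
0.121 (array([ 0.45388424, -0.0483014 ]), 120, np.float64(0.03265627540376413), np.float64(0.0013798915797623584))
```

View pics/s7z.png

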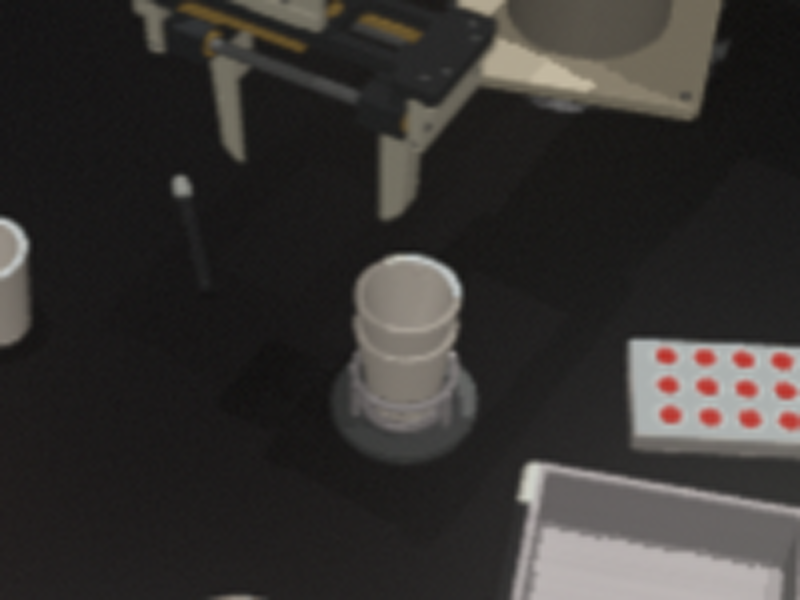

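View pics/w7.png

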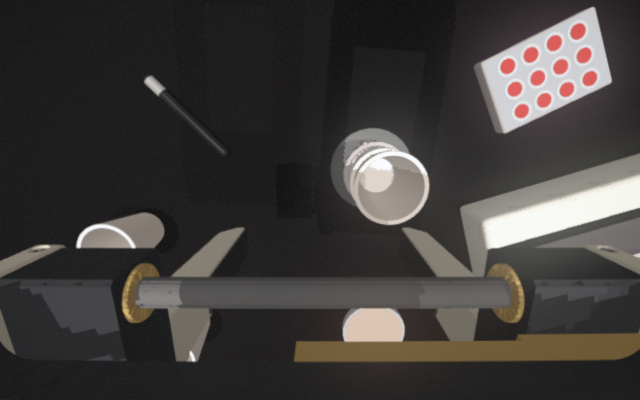

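```bash
python3 -m creep '{"jaw":[0,0,0,0,0],"translation":[[0,-1.5,1],[0,-4,2],[-1,-6,3],[-1.5,-8,3.5],[-2,-10,4]],"twist":[[0,0,-7],[0,0,-14],[0,0,-21],[0,0,-28],[0,0,-35]]}'
python3 -m creep '{"jaw":[0,0,0,0,0],"translation":[[0,-2,0],[0,-4,0],[-1,-6,0],[-1.5,-8,0],[-2,-10,0]],"twist":[[0,0,-7],[0,0,-14],[0,0,-21],[0,0,-28],[0,0,-35]]}'
python3 -m creep '{"jaw":[0,0,0,0,0],"translation":[[0,-2,0],[0,-4,0],[-1,-6,0],[-1,-8,0],[-1.5,-10,0]],"twist":[[0,0,-7],[0,0,-14],[0,0,-21],[0,0,-28],[0,0,-35]]}'
python3 - <<'E'
from h import *
im,s=grab("top","t8");print(s["position"],s["joint_pos"].round(3),s["time_s"]);print(Ro.from_quat(s["ee_rot"],scalar_first=True).as_matrix().round(3))
E
```

```text
time_s: 8.87
position: [0.4338, -0.2037, 0.2567]
ee_rot: [-0.666, 0.666, 0.237, -0.237]
force: [0.4, 0.8, -0.8]
finger_gap: 0.999
time_s: 9.28
position: [0.4138, -0.3036, 0.256]
ee_rot: [0.707, -0.706, -0.026, 0.026]
force: [-0.1, 0.6, 0.3]
finger_gap: 0.998
time_s: 9.7
position: [0.3993, -0.4036, 0.2558]
ee_rot: [0.682, -0.682, 0.188, -0.188]
force: [0.2, -0.0, -0.5]
finger_gap: 1.003
[ 0.39931463 -0.40360128  0.25582791] [-0.881  0.038  1.559  0.     1.546 -0.344] 9.7
[[ 0.859  0.     0.512]
 [-0.512  0.001  0.859]
 [-0.    -1.     0.001]]
```

View pics/t8.png

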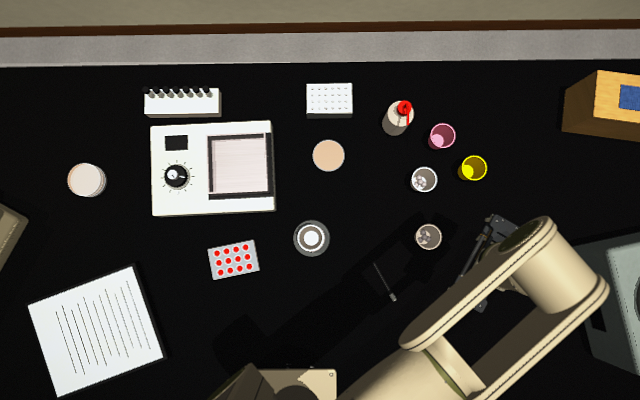

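```bash
python3 -m creep '{"jaw":[0,0,0,0,0],"translation":[[0,-0.5,0],[0.5,-1,0],[1,-1.5,0],[1.2,-2,0],[1.2,-2,0]],"twist":[[6.01,-3.58,0],[12.02,-7.16,0],[18.04,-10.75,0],[24.05,-14.33,0],[30.06,-17.92,0]]}'
python3 -m creep '{"jaw":[0,0,0,0,0],"translation":[[0,0,0],[0,0,0],[0,0,0],[0,0,0],[0,0,0]],"twist":[[6.01,-3.58,0],[12.02,-7.16,0],[18.04,-10.75,0],[24.05,-14.33,0],[30.06,-17.92,0]]}'
python3 - <<'E'
from h import *
im,s=grab("scene","s9");print(s["position"],s["joint_pos"].round(3),s["time_s"]);print(Ro.from_quat(s["ee_rot"],scalar_first=True).as_matrix().round(3))
grab("wrist","w9")
E
```

```text
time_s: 10.17
position: [0.4117, -0.4242, 0.2574]
ee_rot: [0.856, -0.444, 0.118, -0.235]
force: [0.5, -0.5, -0.9]
finger_gap: 0.999
time_s: 10.58
position: [0.4107, -0.4239, 0.2566]
ee_rot: [0.95, -0.166, 0.042, -0.261]
force: [0.9, 0.0, 0.2]
finger_gap: 0.999
[ 0.41074966 -0.4238814   0.25659728] [-1.314  0.703  1.169  0.913  2.129 -0.646] 10.5833
[[ 0.86   0.482  0.166]
 [-0.51   0.809  0.294]
 [ 0.007 -0.337  0.941]]
```

View pics/s9.png

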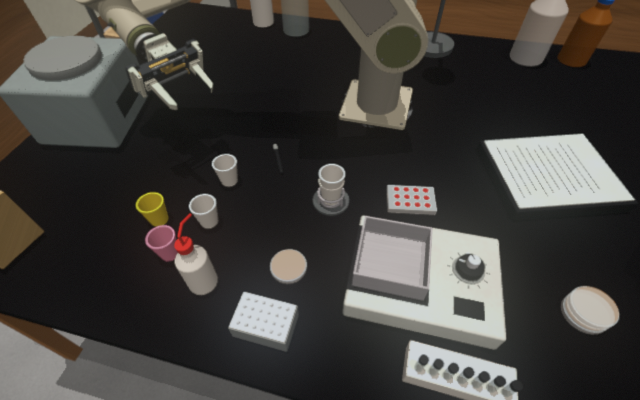

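View pics/w9.png

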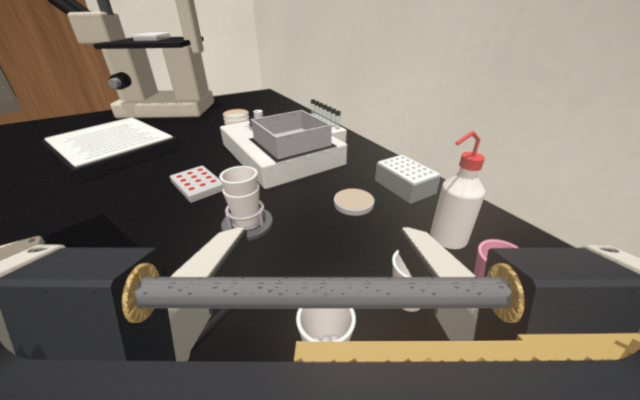

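Run:
```python
from h import *
im=cv2.imread("pics/top0.png")
q=[[567,247],[578,337],[596,360],[640,385]]
for z in(0,.1,.2):print(unproj("top",q,z).round(3))
for z in (0,.1,.2): print(unproj("scene",[[30,138],[130,125],[148,90],[95,38]],z).round(3))
grab("top","t10")
```

```text
[[ 0.423 -0.743  0.   ]
 [ 0.182 -0.76   0.   ]
 [ 0.121 -0.805 -0.   ]
 [ 0.055 -0.92   0.   ]]
[[ 0.425 -0.692  0.1  ]
 [ 0.202 -0.708  0.1  ]
 [ 0.146 -0.75   0.1  ]
 [ 0.084 -0.855  0.1  ]]
[[ 0.426 -0.641  0.2  ]
 [ 0.222 -0.656  0.2  ]
 [ 0.17  -0.694  0.2  ]
 [ 0.113 -0.791  0.2  ]]
[[ 0.45  -1.033  0.   ]
 [ 0.312 -0.764  0.   ]
 [ 0.125 -0.808  0.   ]
 [-0.141 -1.211  0.   ]]
[[ 0.529 -0.894  0.1  ]
 [ 0.408 -0.658  0.1  ]
 [ 0.244 -0.697  0.1  ]
 [ 0.01  -1.05   0.1  ]]
[[ 0.609 -0.756  0.2  ]
 [ 0.504 -0.553  0.2  ]
 [ 0.363 -0.586  0.2  ]
 [ 0.162 -0.89   0.2  ]]
```

View pics/t10.png

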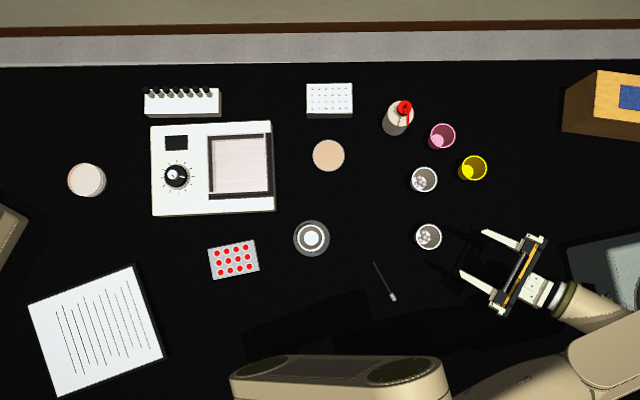

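```bash
cat > kin.py <<'E'
import numpy as np
from scipy.optimize import least_squares
from scipy.spatial.transform import Rotation as Ro
D=[([1.2156,.1312,1.4893,0,1.52297,-.0854],[.1597,.5778,.2396]),
([-.418,.201,1.492,0,1.443,-1.718],[.58522,-.20368,.19596]),
([-.217,-.252,1.916,0,1.478,-1.517],[.45369,-.04778,.2075]),
([-.881,.038,1.559,0,1.546,-.344],[.39931,-.4036,.25583]),
([-1.314,.703,1.169,.913,2.129,-.646],[.41075,-.42388,.2566])]
def R(ax,a): return Ro.from_euler(ax,a).as_matrix()
def fk(q,p):
    a1,h,e,L2,a3,L3,Lt=p
    # at zero: all up z; j2,j3,j5 about +y (lean forward +x); j4,j6 about z
    A=R('z',q[0]);B=A@R('y',q[1]);C=B@R('y',q[2]);Dm=C@R('z',q[3]);E=Dm@R('y',q[4]);F=E@R('z',q[5])
    P=np.array([0,0,h])+A@[a1,e,0]+B@[0,0,L2]+C@[a3,0,L3]
    return P,P+F@[0,0,Lt],F
def fit():
    f=lambda p:np.concatenate([fk(q,p)[1]-x for q,x in D])
    return least_squares(f,[0,.35,.05,.4,0,.4,.3])
if __name__=="__main__":
    r=fit();print(r.x.round(4),np.abs(r.fun).max())
    P,X,F=fk(D[-1][0],r.x);print(P,F.round(3))
E
python3 kin.py
```

```text
[-2.000e-04  3.191e-01  5.120e-02  3.687e-01  6.220e-02  5.538e-01
  3.552e-01] 0.0002044718132828971
[ 0.23965898 -0.71104276  0.37667772] [[-0.86   0.167  0.482]
 [ 0.51   0.294  0.809]
 [-0.007  0.941 -0.338]]
```

```bash
cat >> kin.py <<'E'
PAR=np.array([-2e-4,.3191,.0512,.3687,.0622,.5538,.3552])
LO=np.array([-2.96,-.89,.02,-1.34,0,-2.66]);HI=np.array([2.96,2.26,2.5,4.48,2.73,2.66])
def toolR(al,be,roll=0):
    """azimuth al, pitch be below horizontal (deg), roll about horizontal azimuth axis (deg, cup tilt)"""
    al,be=np.radians([al,be]);d=np.array([np.cos(al)*np.cos(be),np.sin(al)*np.cos(be),-np.sin(be)])
    x=np.array([np.sin(al),-np.cos(al),0]);M=np.c_[x,d,np.cross(x,d)]
    h=np.array([np.cos(al),np.sin(al),0]);return Ro.from_rotvec(h*np.radians(roll)).as_matrix()@M
def ik(p,M,q0):
    F=np.c_[-M[:,0],M[:,2],M[:,1]]
    def f(q):
        P,X,G=fk(q,PAR);return np.concatenate([(X-p)*10,Ro.from_matrix(F.T@G).as_rotvec()*3])
    r=least_squares(f,np.clip(q0,LO+.01,HI-.01),bounds=(LO,HI));return r.x,np.abs(r.fun).max()
E
python3 - <<'E'
from kin import *
q0=np.array([-1.314,.703,1.169,.913,2.129,-.646])
for nm,c in [("B",(.4552,-.3498)),("A",(.604,-.3425))]:
  for al in (45,30,15,0,-15,-30):
    for be in(15,30,45):
      best=None
      for g in ([0,0.5,1.5,1.5,1.5,0],[-1,.3,1.8,2.5,1,0],q0,[-.7,0,2,3,.6,0],[-.7,0,2,.5,1.5,1]):
        q,e=ik(np.array([*c,.06]),toolR(al,be),np.array(g,float))
        if best is None or e<best[1]: best=(q,e)
      P=fk(best[0],PAR)[0]
      print(nm,al,be,best[0].round(2),round(best[1],4),P.round(2))
E
```

```text
B 45 15 [-1.31  0.8   1.52  1.02  1.75 -0.87] 0.0 [ 0.21 -0.59  0.15]
B 45 30 [-1.26  0.61  1.62  0.88  1.58 -0.78] 0.0 [ 0.24 -0.57  0.24]
B 45 45 [-1.17  0.43  1.69  0.72  1.43 -0.65] 0.0 [ 0.28 -0.53  0.31]
B 30 15 [-1.37  0.66  1.77  1.16  1.58 -0.9 ] 0.0 [ 0.16 -0.52  0.15]
B 30 30 [-1.31  0.45  1.84  1.01  1.41 -0.75] 0.0 [ 0.19 -0.5   0.24]
B 30 45 [-1.2   0.29  1.88  0.82  1.26 -0.54] 0.0 [ 0.24 -0.48  0.31]
B 15 15 [-1.41  0.52  2.    1.34  1.41 -0.95] 0.0 [ 0.12 -0.44  0.15]
B 15 30 [-1.33  0.29  2.06  1.17  1.22 -0.72] 0.0 [ 0.16 -0.43  0.24]
B 15 45 [-1.21  0.14  2.06  0.92  1.08 -0.41] 0.0 [ 0.21 -0.41  0.31]
B 0 15 [-1.4   0.38  2.23  1.58  1.26 -1.02] 0.0 [ 0.11 -0.35  0.15]
B 0 30 [-1.31  0.12  2.27  1.36  1.02 -0.69] 0.0 [ 0.15 -0.35  0.24]
B 0 45 [-1.17 -0.02  2.23  1.01  0.88 -0.25] 0.0 [ 0.2  -0.35  0.31]
B -15 15 [-1.31  0.26  2.42  1.94  1.11 -1.13] 0.0 [ 0.12 -0.26  0.15]
B -15 30 [-1.21 -0.05  2.45  1.62  0.78 -0.67] 0.0 [ 0.16 -0.27  0.24]
B -15 45 [-1.07 -0.17  2.36  1.05  0.63 -0.02] 0.0 [ 0.21 -0.28  0.31]
B -30 15 [-1.07  0.26  2.5   2.48  1.01 -1.33] 0.0
[... 731 characters left out ...]
15 45 [-0.94  0.32  1.84  0.97  0.92 -0.23] 0.0 [ 0.36 -0.41  0.31]
A 0 15 [-1.04  0.48  2.07  1.88  1.06 -0.99] 0.0 [ 0.26 -0.34  0.15]
A 0 30 [-0.97  0.28  2.07  1.56  0.8  -0.62] 0.0 [ 0.3  -0.34  0.24]
A 0 45 [-0.87  0.2   1.99  1.04  0.68 -0.06] 0.0 [ 0.35 -0.34  0.31]
A -15 15 [-0.89  0.39  2.22  2.33  0.9  -1.18] 0.0 [ 0.27 -0.25  0.15]
A -15 30 [-0.84  0.18  2.21  1.94  0.53 -0.74] 0.0 [ 0.31 -0.26  0.24]
A -15 45 [-0.77  0.11  2.09  1.02  0.41  0.22] 0.0 [ 0.36 -0.28  0.31]
A -30 15 [-0.65  0.36  2.27  2.96  0.8  -1.48] 0.0 [ 0.31 -0.17  0.15]
A -30 30 [-0.64  0.14  2.25  2.8   0.31 -1.3 ] 0.0 [ 0.34 -0.19  0.24]
A -30 45 [-0.63  0.08  2.12  0.43  0.18  1.07] 0.0 [ 0.39 -0.22  0.31]
```

```bash
python3 -m creep '{"jaw":[0,0,0,0,0],"translation":[[-0.7,0.5,0],[-1.4,1,0],[-2.1,1.6,0],[-2.8,2.2,0],[-3.6,2.8,0]],"twist":[[0,0,-5.8],[0,0,-11.6],[0,0,-17.4],[0,0,-23.2],[0,0,-29]]}'
python3 -m creep '{"jaw":[0,0,0,0,0],"translation":[[0,0,0],[0,0,-2],[0,0,-5],[0,0,-8.5],[0,0,-12]],"twist":[[-2.6,4.5,0],[-5.15,8.9,0],[-5.15,8.9,0],[-5.15,8.9,0],[-5.15,8.9,0]]}'
python3 - <<'E'
from h import *
im,s=grab("wrist","w11");print(s["position"],s["joint_pos"].round(3),s["time_s"]);print(Ro.from_quat(s["ee_rot"],scalar_first=True).as_matrix().round(3))
print(fitring("wrist",im,(.4552,-.3498),.075,.033,s,win=1.12))
im,s=grab("top","t11");print(fitring("top",im,(.4552,-.3498),.075,.033,win=1.12))
E
```

```text
time_s: 11.15
position: [0.3752, -0.3954, 0.2575]
ee_rot: [0.852, -0.156, 0.083, -0.492]
force: [-1.2, -0.4, 0.1]
finger_gap: 0.999
time_s: 11.57
position: [0.3757, -0.397, 0.1381]
ee_rot: [0.836, -0.234, 0.125, -0.48]
force: [0.1, 0.2, 0.1]
finger_gap: 1.002
[ 0.37573517 -0.39701522  0.13809822] [-1.462  0.339  1.792  0.904  1.593 -0.702] 11.5667
[[ 0.509  0.744  0.434]
 [-0.861  0.43   0.272]
 [ 0.016 -0.512  0.859]]
(array([ 0.45419576, -0.3512739 ]), 120, np.float64(0.03334883798949431), np.float64(0.0006162608341938038))
(array([ 0.45527872, -0.34980004]), 120, np.float64(0.03307904037707535), np.float64(0.0006167260862052782))
```

View pics/w11.png

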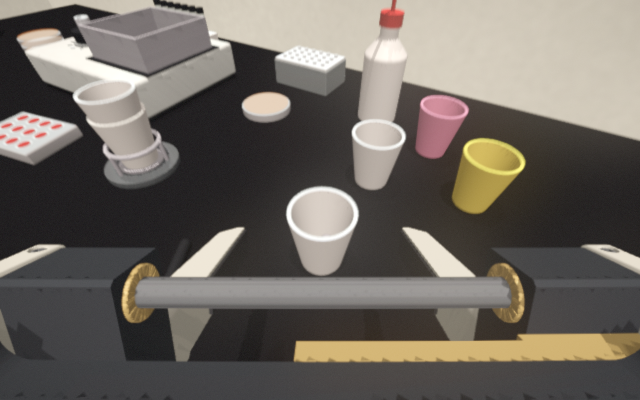

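View pics/t11.png

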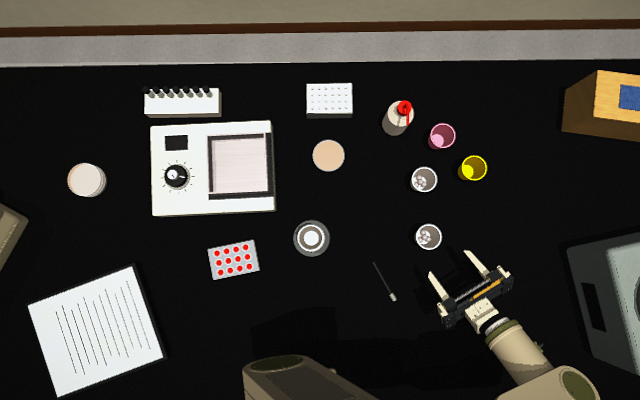

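```bash
python3 -m creep '{"jaw":[0,0,0,0,0],"translation":[[0,0,-3],[0,0,-5.5],[0,0,-7.5],[0,0,-8.1],[0,0,-8.1]],"twist":[[0,0,0],[0,0,0],[0,0,0],[0,0,0],[0,0,0]]}'
python3 - <<'E'
from h import *
s=bot.observe();print(s["position"])
E
python3 -m creep '{"jaw":[0,0,0,0,0],"translation":[[2.5,1.5,0],[5,3,0],[6.7,4,0],[7.7,4.6,0],[7.7,4.6,0]],"twist":[[0,0,0],[0,0,0],[0,0,0],[0,0,0],[0,0,0]]}'
python3 -m creep '{"jaw":[0,0],"translation":[[0,0,0],[0,0,0]],"twist":[[0,0,0],[0,0,0]]}'
python3 - <<'E'
from h import *
im,s=grab("wrist","w12");print(s["position"],s["force"]);grab("scene","s12")
E
```

```text
time_s: 12.08
position: [0.3754, -0.3959, 0.0561]
ee_rot: [0.837, -0.229, 0.127, -0.48]
force: [-0.0, -0.0, -0.2]
finger_gap: 0.998
[ 0.37540455 -0.39586603  0.05606431]
time_s: 12.5
position: [0.4538, -0.3491, 0.0571]
ee_rot: [0.838, -0.229, 0.126, -0.48]
force: [-0.3, -0.6, 0.1]
finger_gap: 0.996
time_s: 12.67
position: [0.4517, -0.3507, 0.0557]
ee_rot: [0.837, -0.229, 0.127, -0.481]
force: [-0.0, 0.1, -0.5]
finger_gap: 1.004
[ 0.45170499 -0.35067782  0.05567544] [-0.03138472  0.06605002 -0.47221967]
```

View pics/w12.png

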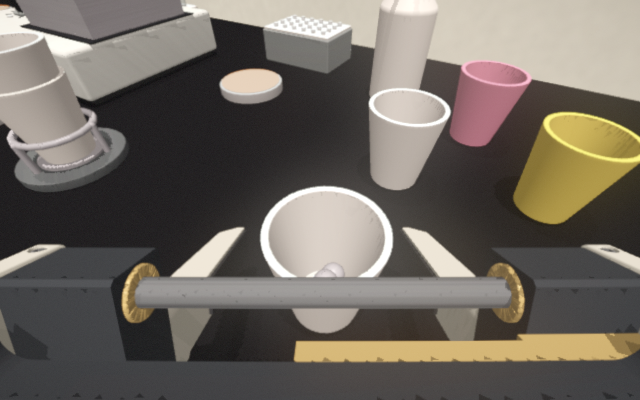

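View pics/s12.png

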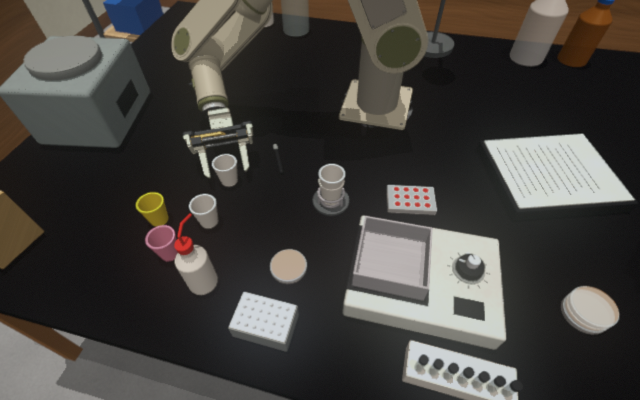

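Well centred. Close and lift a little.

```bash
python3 -m creep '{"jaw":[180,180,180,180,180],"translation":[[0,0,0],[0,0,0],[0,0,0],[0,0,0],[0,0,0]],"twist":[[0,0,0],[0,0,0],[0,0,0],[0,0,0],[0,0,0]]}' 12
python3 -m creep '{"jaw":[180,180,180,180,180],"translation":[[0,0,0],[0,0,0],[0,0,0],[0,0,0],[0,0,0]],"twist":[[0,0,0],[0,0,0],[0,0,0],[0,0,0],[0,0,0]]}' 25
python3 -m creep '{"jaw":[180,180,180,180,180],"translation":[[0,0,0.5],[0,0,1.5],[0,0,3],[0,0,5],[0,0,7]],"twist":[[0,0,0],[0,0,0],[0,0,0],[0,0,0],[0,0,0]]}' 25
python3 - <<'E'
from h import *
im,s=grab("wrist","w13");print(s["position"],s["force"]);im,s=grab("scene","s13");crop(im,150,80,310,200,5,"s13z")
E
```

```text
time_s: 13.18
position: [0.4519, -0.3495, 0.0545]
ee_rot: [0.837, -0.228, 0.128, -0.481]
force: [0.3, -0.5, 0.1]
finger_gap: 0.693
time_s: 13.6
position: [0.4521, -0.3495, 0.0546]
ee_rot: [0.837, -0.228, 0.128, -0.48]
force: [-0.2, -0.7, 0.2]
finger_gap: 0.636
time_s: 14.02
position: [0.4518, -0.3489, 0.1256]
ee_rot: [0.837, -0.228, 0.128, -0.48]
force: [-0.3, 0.2, -1.6]
finger_gap: 0.638
[ 0.4518142  -0.34890641  0.12560206] [-0.31948105  0.23537852 -1.57766072]
```

View pics/w13.png

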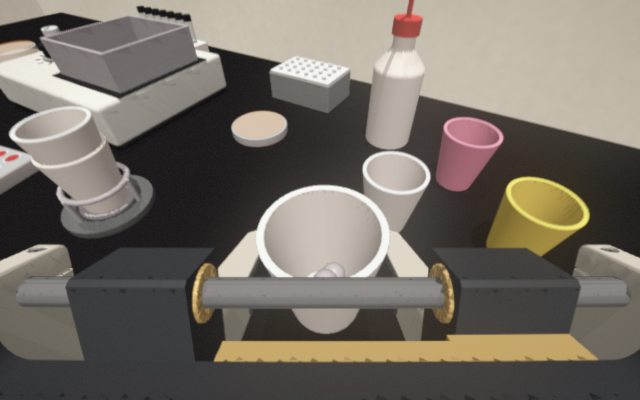

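View pics/s13z.png

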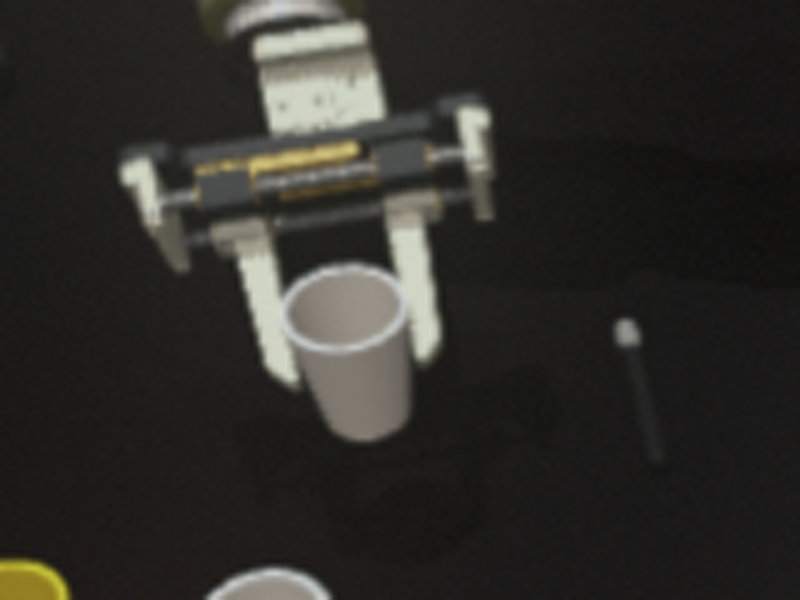

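Run:
```python
from kin import *
q00=np.array([-1.45,.33,1.8,.9,1.6,-.7])
p=np.array([.63,.09,.21])
for al in (30,50,70,90):
  q0=q00
  for t in np.linspace(0,1,12):
    a=30+(al-30)*t; pp=np.array([.4518,-.349,.2])*(1-t)+p*t
    q0,e=ik(pp,toolR(a,30),q0)
  print(al,"at pan",q0.round(2),round(e,4))
  for sg in(1,-1):
    q=q0
    for r in range(5,125,5):
      q,e=ik(p,toolR(al,30,sg*r),q)
      if r%30==0 or e>.01: print("  ",sg*r,q.round(2),round(e,4),fk(q,PAR)[0].round(2))
      if e>.01:break
```

```text
30 at pan [-0.31 -0.32  2.31  1.24  0.75 -0.07] 0.0
   30 [-0.45 -0.07  2.15  1.29  1.1   0.22] 0.0 [ 0.41 -0.14  0.36]
   60 [-0.53  0.2   2.01  1.4   1.38  0.49] 0.0 [ 0.44 -0.2   0.3 ]
   90 [-0.55  0.45  1.93  1.55  1.59  0.77] 0.0 [ 0.45 -0.22  0.21]
   120 [-0.53  0.64  1.9   1.76  1.75  1.07] 0.0 [ 0.44 -0.2   0.12]
   -30 [-0.12 -0.46  2.46  1.43  0.33 -0.6 ] 0.0 [0.32 0.01 0.36]
   -45 [-0.02 -0.44  2.5   2.27  0.19 -1.62] 0.0211 [0.3  0.05 0.34]
50 at pan [-0.44 -0.04  2.07  1.17  1.14 -0.3 ] 0.0
   30 [-0.48  0.21  1.85  1.14  1.42  0.12] 0.0 [ 0.5  -0.2   0.36]
   60 [-0.5   0.47  1.67  1.21  1.65  0.49] 0.0 [ 0.55 -0.24  0.3 ]
   90 [-0.51  0.68  1.57  1.35  1.83  0.86] 0.0 [ 0.57 -0.26  0.21]
   120 [-0.5   0.82  1.57  1.55  1.94  1.24] 0.0 [ 0.55 -0.24  0.12]
   -30 [-0.38 -0.25  2.3   1.38  0.86 -0.86] 0.0 [ 0.36 -0.09  0.36]
   -60 [-0.31 -0.27  2.47  1.91  0.74 -1.77] 0.0 [ 0.31 -0.05  0.3 ]
   -90 [-0.3  -0.02  2.47  2.35  1.03 -2.66] 0.0504 [ 0.3  -0.04  0.22]
70 at pan [-0.45  0.23  1.78  1.05  1.44 -0.43] 0.0
   30 [-0.44  0.47  1.52  1.01  1.69  0.05] 0.0 [ 0.6
[... 403 characters left out ...]
0.0 [ 0.36 -0.14  0.21]
   -100 [-0.51  0.29  2.21  1.89  1.42 -2.66] 0.0768 [ 0.36 -0.14  0.19]
90 at pan [-0.41  0.48  1.46  0.93  1.71 -0.53] 0.0
   30 [-0.36  0.72  1.17  0.89  1.96 -0.02] 0.0 [ 0.72 -0.22  0.36]
   60 [-0.33  0.97  0.91  0.98  2.19  0.49] 0.0 [ 0.78 -0.22  0.3 ]
   90 [-0.32  1.17  0.77  1.19  2.35  1.05] 0.0 [ 0.81 -0.22  0.21]
   120 [-0.33  1.26  0.8   1.42  2.39  1.59] 0.0 [ 0.78 -0.22  0.12]
   -30 [-0.47  0.32  1.72  1.09  1.53 -1.09] 0.0 [ 0.54 -0.22  0.36]
   -60 [-0.53  0.3   1.9   1.33  1.47 -1.73] 0.0 [ 0.48 -0.22  0.3 ]
   -90 [-0.55  0.45  1.93  1.55  1.59 -2.37] 0.0 [ 0.45 -0.22  0.21]
   -105 [-0.54  0.57  1.88  1.62  1.69 -2.66] 0.018 [ 0.46 -0.22  0.17]
```

```bash
python3 -m creep '{"jaw":[180,180,180,180,180],"translation":[[0.2,0.5,2],[0.6,1.5,4.5],[1.2,3.5,7],[2,6,9.5],[2.9,8.5,11.5]],"twist":[[0,0,0],[0,0,0],[0,0,0],[0,0,2],[0,0,4]]}' 25
python3 -m creep '{"jaw":[180,180,180,180,180],"translation":[[1,3,1],[2,6,1.2],[3.1,9,1.2],[4.1,12,1.2],[5.2,15,1.2]],"twist":[[0,0,2],[0,0,4],[0,0,6],[0,0,6],[0,0,6]]}'
python3 -m creep '{"jaw":[180,180,180,180,180],"translation":[[1,3,0],[2,6,0],[3.1,9,0],[4.1,12,0],[5.2,15,0]],"twist":[[0,0,0],[0,0,0],[0,0,0],[0,0,0],[0,0,0]]}'
python3 -m creep '{"jaw":[180,180,180,180,180],"translation":[[1,3,0],[2,6,0],[3,8.5,0],[3.7,10.5,0],[3.9,11.3,0]],"twist":[[0,0,0],[0,0,0],[0,0,0],[0,0,0],[0,0,0]]}'
python3 - <<'E'
from h import *
im,s=grab("wrist","w14");print(s["position"],s["force"],s["joint_pos"].round(2));print(Ro.from_quat(s["ee_rot"],scalar_first=True).as_matrix().round(3))
im,s=grab("scene","s14")
E
```

```text
time_s: 14.53
position: [0.4808, -0.2636, 0.2407]
ee_rot: [0.853, -0.232, 0.12, -0.451]
force: [0.3, 0.4, -0.9]
finger_gap: 0.64
time_s: 14.95
position: [0.5331, -0.113, 0.251]
ee_rot: [0.876, -0.238, 0.108, -0.405]
force: [0.1, -0.6, -1.5]
finger_gap: 0.638
time_s: 15.37
position: [0.5847, 0.0372, 0.2508]
ee_rot: [0.876, -0.238, 0.108, -0.406]
force: [0.1, -0.1, -1.0]
finger_gap: 0.636
time_s: 15.78
position: [0.6234, 0.1515, 0.2508]
ee_rot: [0.876, -0.238, 0.108, -0.404]
force: [-0.0, -0.2, -1.6]
finger_gap: 0.635
[0.62342949 0.15147679 0.25077932] [-0.02062294 -0.24769187 -1.60660207] [-0.25 -0.31  2.22  1.15  0.88 -0.01]
[[ 0.65   0.657  0.382]
 [-0.76   0.56   0.331]
 [ 0.004 -0.505  0.863]]
```

View pics/w14.png

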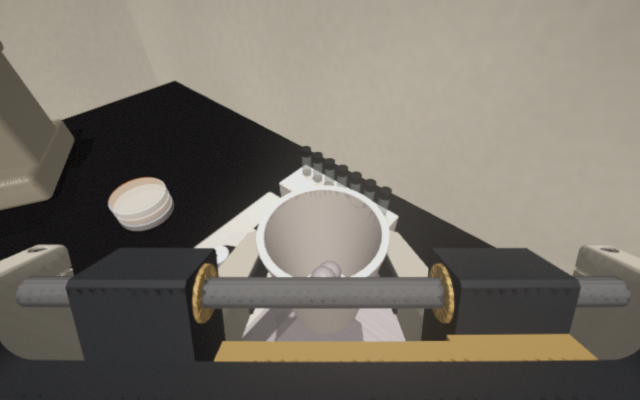

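View pics/s14.png

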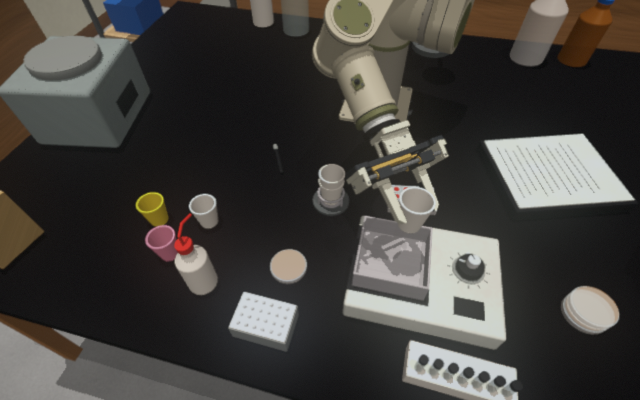

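```bash
python3 -m creep '{"jaw":[180,180,180,180,180],"translation":[[0,0,0],[0,0,0],[0,0,0],[0,0,0],[0,0,0]],"twist":[[5.3,4.5,0],[10.6,9.1,0],[16,13.6,0],[21.3,18.2,0],[26.6,22.7,0]]}'
python3 -m creep '{"jaw":[180,180,180,180,180],"translation":[[0,0,0],[0,0,0],[0,0,0],[0,0,0],[0,0,0]],"twist":[[5.3,4.5,0],[10.6,9.1,0],[16,13.6,0],[21.3,18.2,0],[26.6,22.7,0]]}'
python3 - <<'E'
from h import *
im,s=grab("scene","s15");print(s["position"],s["force"],s["joint_pos"].round(2));M=Ro.from_quat(s["ee_rot"],scalar_first=True).as_matrix();print(M.round(3))
h=np.array([.761,.649,0]);print(np.degrees(0))
crop(im,310,110,510,260,4,"s15z")
im,s=grab("top","t15");crop(im,140,110,340,260,4,"t15z")
E
```

```text
time_s: 16.3
position: [0.6242, 0.1466, 0.252]
ee_rot: [0.868, -0.105, 0.368, -0.316]
force: [0.3, 0.7, -1.8]
finger_gap: 0.632
time_s: 16.72
position: [0.6244, 0.1462, 0.2517]
ee_rot: [0.78, 0.038, 0.592, -0.197]
force: [-0.8, 0.4, -2.0]
finger_gap: 0.633
[0.62436546 0.14619117 0.25174221] [-0.79688592  0.36441661 -2.01964707] [-0.44  0.28  1.88  1.38  1.54  0.67]
[[ 0.221  0.352  0.91 ]
 [-0.262  0.92  -0.292]
 [-0.939 -0.174  0.295]]
0.0
```

View pics/s15z.png

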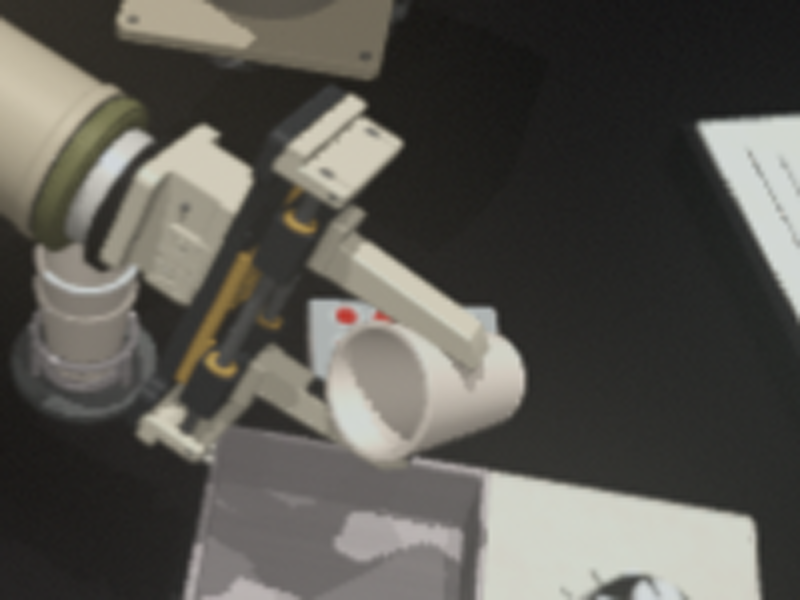

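View pics/t15z.png

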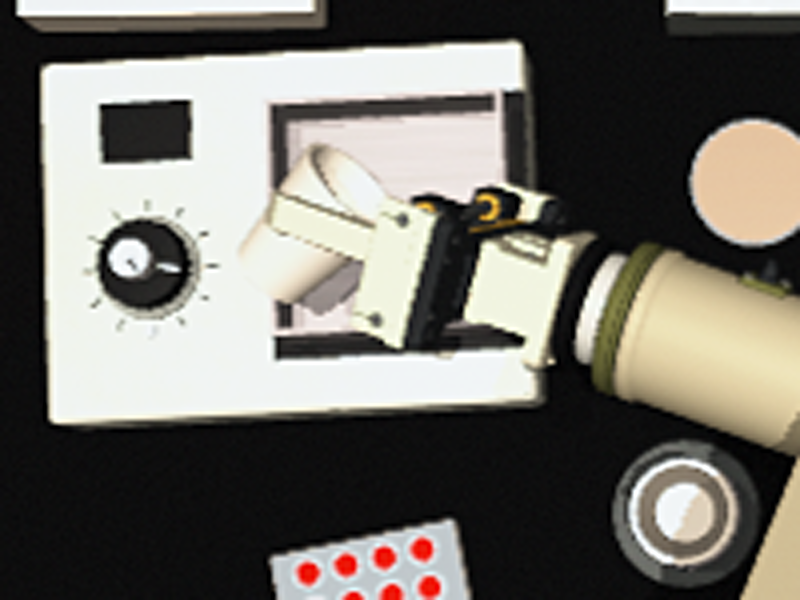

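```bash
python3 -m creep '{"jaw":[180,180,180,180,180],"translation":[[0,0,0],[0,0,0],[0,0,0],[0,0,0],[0,0,0]],"twist":[[3,2.6,0],[6.1,5.2,0],[9.1,7.8,0],[12.2,10.4,0],[15.2,13,0]]}'
python3 -m creep '{"jaw":[180,180,180,180,180],"translation":[[0,0,0],[0,0,0],[0,0,0],[0,0,0],[0,0,0]],"twist":[[0,0,0],[0,0,0],[0.8,0.65,0],[1.5,1.3,0],[2.3,1.9,0]]}'
python3 - <<'E'
from h import *
im,s=grab("scene","s16");print(s["position"],s["force"],s["joint_pos"].round(2));crop(im,310,110,510,260,4,"s16z")
im,s=grab("top","t16");crop(im,140,110,340,260,4,"t16z")
E
```

```text
time_s: 17.23
position: [0.6242, 0.1476, 0.2521]
ee_rot: [0.699, 0.116, 0.695, -0.121]
force: [-0.4, 0.6, -1.4]
finger_gap: 0.639
time_s: 17.65
position: [0.6242, 0.1484, 0.2523]
ee_rot: [0.685, 0.128, 0.709, -0.108]
force: [-0.7, 0.0, -1.5]
finger_gap: 0.635
[0.62416673 0.14841431 0.25229644] [-0.72693198  0.04020551 -1.50121551] [-0.45  0.44  1.84  1.51  1.67  0.9 ]
```

View pics/s16z.png

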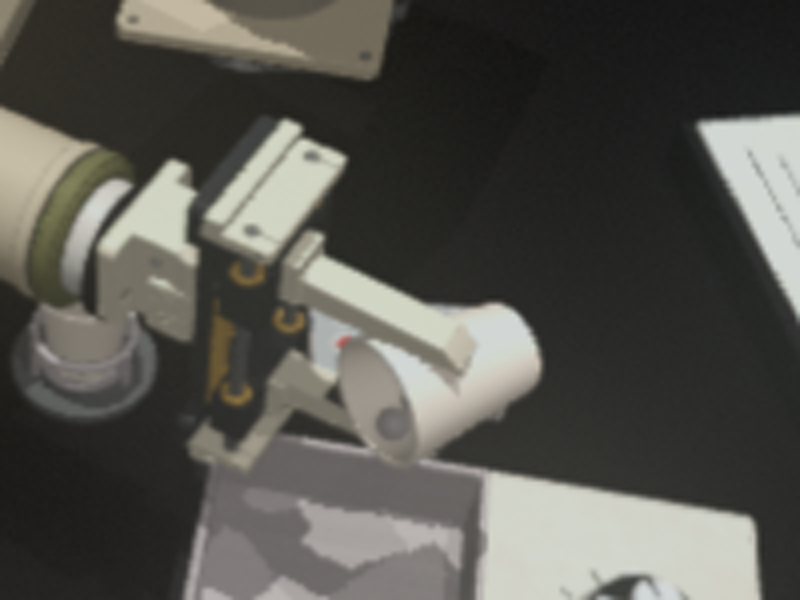

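View pics/t16z.png

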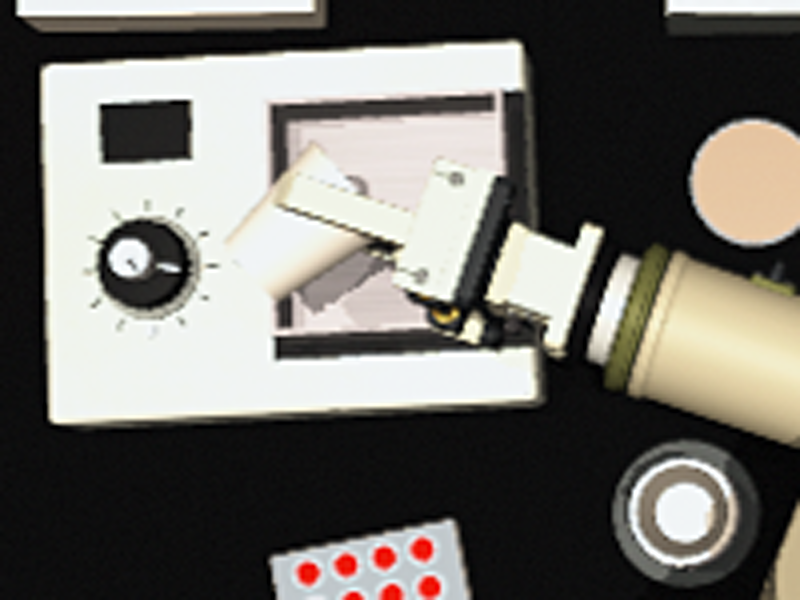

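Balls are at the lip, over the pan. Continue the tilt, with pauses.

```bash
python3 -m creep '{"jaw":[180,180,180,180,180],"translation":[[0,0,0],[0,0,0],[0,0,0],[0,0,0],[0,0,0]],"twist":[[1.5,1.3,0],[3,2.6,0],[4.6,3.9,0],[6.1,5.2,0],[7.6,6.5,0]]}'
python3 -m creep '{"jaw":[180,180,180,180,180],"translation":[[0,0,0],[0,0,0],[0,0,0],[0,0,0],[0,0,0]],"twist":[[0,0,0],[0,0,0],[1.5,1.3,0],[3,2.6,0],[4.6,3.9,0]]}'
python3 -m creep '{"jaw":[180,180,180,180,180],"translation":[[0,0,0],[0,0,0],[0,0,0],[0,0,0],[0,0,0]],"twist":[[1.5,1.3,0],[3,2.6,0],[4.6,3.9,0],[4.6,3.9,0],[4.6,3.9,0]]}'
python3 - <<'E'
from h import *
im,s=grab("scene","s17");print(s["position"],s["force"],s["joint_pos"].round(2));crop(im,310,110,510,260,4,"s17z")
im,s=grab("top","t17");crop(im,140,110,340,260,4,"t17z")
E
```

```text
time_s: 18.17
position: [0.6239, 0.1486, 0.2513]
ee_rot: [0.632, 0.168, 0.754, -0.067]
force: [0.4, -0.9, 0.3]
finger_gap: 0.635
time_s: 18.58
position: [0.6241, 0.1485, 0.2519]
ee_rot: [0.599, 0.19, 0.777, -0.042]
force: [0.6, -0.2, 0.1]
finger_gap: 0.641
time_s: 19.0
position: [0.6238, 0.1488, 0.2511]
ee_rot: [0.564, 0.212, 0.798, -0.018]
force: [0.4, 0.2, -0.3]
finger_gap: 0.64
[0.62381974 0.14875821 0.25107135] [ 0.39401639  0.19967774 -0.33561023] [-0.44  0.57  1.84  1.67  1.77  1.13]
```

View pics/s17z.png

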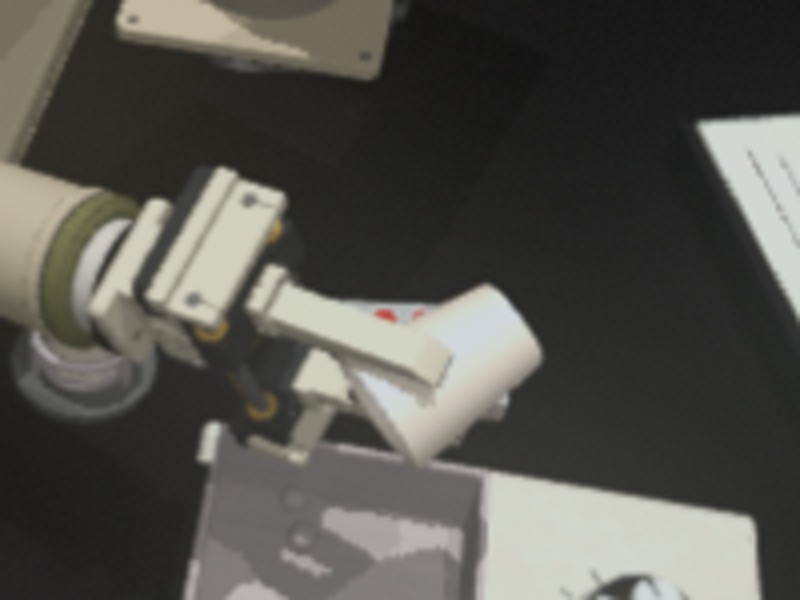

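View pics/t17z.png

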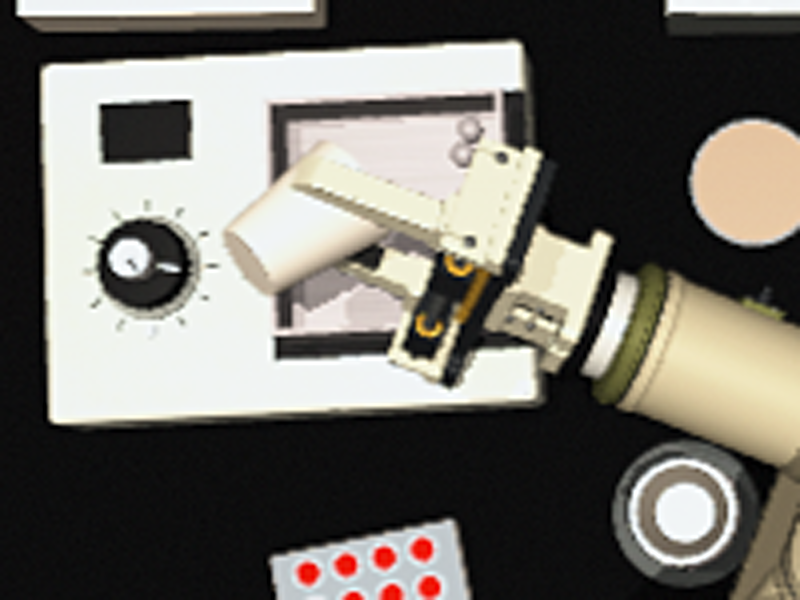

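```bash
python3 -m creep '{"jaw":[180,180,180,180,180],"translation":[[0,0,0],[0,0,0],[0,0,0],[0,0,0],[0,0,0]],"twist":[[-5.3,-4.5,0],[-10.6,-9.1,0],[-16,-13.6,0],[-21.3,-18.2,0],[-26.6,-22.7,0]]}'
python3 -m creep '{"jaw":[180,180,180,180,180],"translation":[[0,0,0],[0,0,0],[0,0,0],[0,0,0],[0,0,0]],"twist":[[-5.3,-4.5,0],[-10.6,-9.1,0],[-16,-13.6,0],[-21.3,-18.2,0],[-26.6,-22.7,0]]}'
python3 -m creep '{"jaw":[180,180,180,180,180],"translation":[[0,0,0],[0,0,0],[0,0,0],[0,0,0],[0,0,0]],"twist":[[-5.3,-4.5,0],[-10.6,-9.1,0],[-16,-13.6,0],[-21.3,-18.2,0],[-26.6,-22.7,0]]}'
python3 -m creep '{"jaw":[180,180,180,180],"translation":[[0,0,0],[0,0,0],[-1,-2,0],[-2,-4,0]],"twist":[[-5.3,-4.5,0],[-7.6,-6.4,0],[-7.6,-6.4,0],[-7.6,-6.4,0]]}'
python3 - <<'E'
from h import *
im,s=grab("scene","s18");print(s["position"],s["force"],s["joint_pos"].round(2));M=Ro.from_quat(s["ee_rot"],scalar_first=True).as_matrix();print(M.round(3));crop(im,310,160,470,310,4,"s18z")
im,s=grab("top","t18");crop(im,140,110,340,260,4,"t18z")
grab("wrist","w18")
E
```

```text
time_s: 19.52
position: [0.6244, 0.148, 0.252]
ee_rot: [0.745, 0.075, 0.644, -0.16]
force: [-0.4, 0.5, -0.1]
finger_gap: 0.64
time_s: 19.93
position: [0.6244, 0.148, 0.2525]
ee_rot: [0.853, -0.067, 0.432, -0.285]
force: [0.4, -0.7, -0.2]
finger_gap: 0.636
time_s: 20.35
position: [0.6243, 0.1482, 0.2528]
ee_rot: [0.882, -0.203, 0.18, -0.384]
force: [-0.3, -0.6, -1.0]
finger_gap: 0.636
time_s: 20.68
position: [0.603, 0.1101, 0.2523]
ee_rot: [0.877, -0.239, 0.107, -0.403]
force: [0.0, -0.1, -1.1]
finger_gap: 0.638
[0.60299958 0.11010181 0.25231583] [ 0.00699736 -0.07096731 -1.06383827] [-0.37 -0.36  2.25  1.14  0.99 -0.06]
[[ 0.651  0.656  0.381]
 [-0.759  0.561  0.332]
 [ 0.004 -0.505  0.863]]
```

View pics/s18z.png

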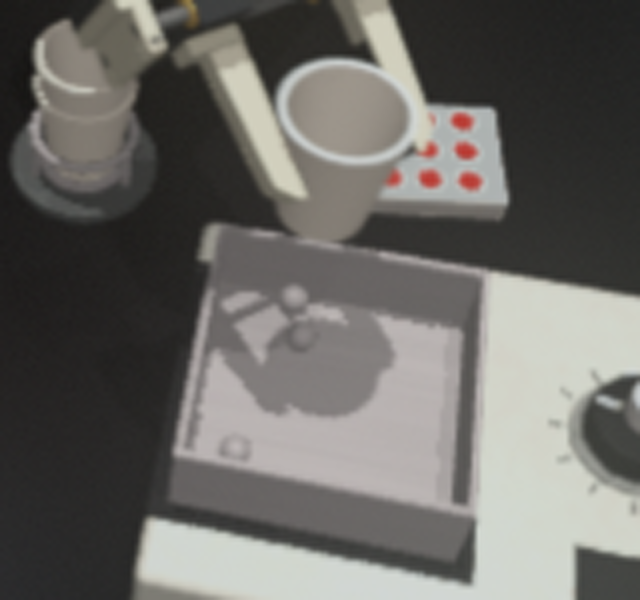

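View pics/t18z.png

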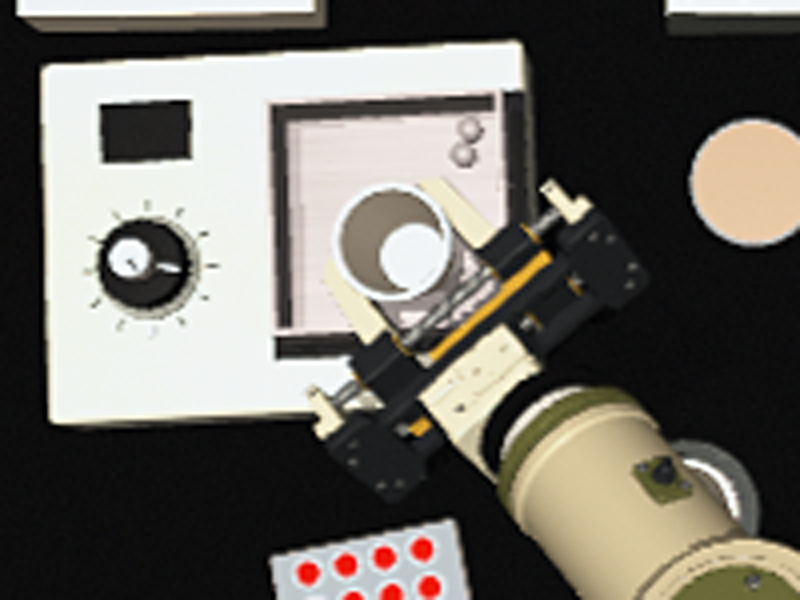

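View pics/w18.png

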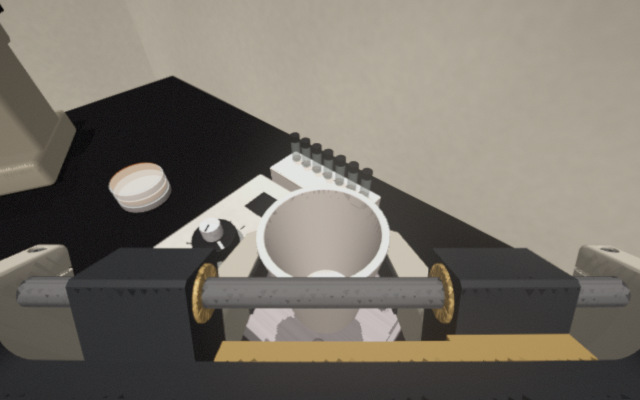

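```bash
python3 - <<'E'
from kin import *
q00=np.array([-.37,-.36,2.25,1.14,.99,-.06])
for al in (40,55,70,85):
  q0=q00
  for t in np.linspace(0,1,12):
    a=40.5+(al-40.5)*t; pp=np.array([.603,.11,.252])*(1-t)+np.array([.4556,-.0475,.22])*t
    q0,e=ik(pp,toolR(a,30),q0)
  print(al,q0.round(2),round(e,4))
  q0,e=ik(np.array([.4556,-.0475,.125]),toolR(al,30),q0); print("  ",q0.round(2),round(e,4),fk(q0,PAR)[0].round(2))
E
python3 - <<'E'
import cv2
im=cv2.imread("pics/s18.png");cv2.imwrite("pics/s18y.png",cv2.resize(im[215:300,345:435],None,fx=8,fy=7,interpolation=cv2.INTER_CUBIC)[:600])
E
```

```text
40 [-1.   -0.49  2.41  1.04  1.5  -0.36] 0.0
   [-1.   -0.24  2.43  1.07  1.36 -0.61] 0.0 [ 0.22 -0.25  0.3 ]
55 [-0.95 -0.2   2.19  0.96  1.63 -0.53] 0.0
   [-0.95  0.01  2.21  0.96  1.49 -0.72] 0.0 [ 0.28 -0.3   0.3 ]
70 [-0.87  0.02  1.99  0.87  1.75 -0.65] 0.0
   [-0.87  0.2   2.    0.85  1.62 -0.8 ] 0.0 [ 0.35 -0.34  0.3 ]
85 [-0.78  0.2   1.79  0.77  1.88 -0.74] 0.0
   [-0.78  0.36  1.81  0.74  1.75 -0.87] 0.0 [ 0.43 -0.35  0.3 ]
```

View pics/s18y.png

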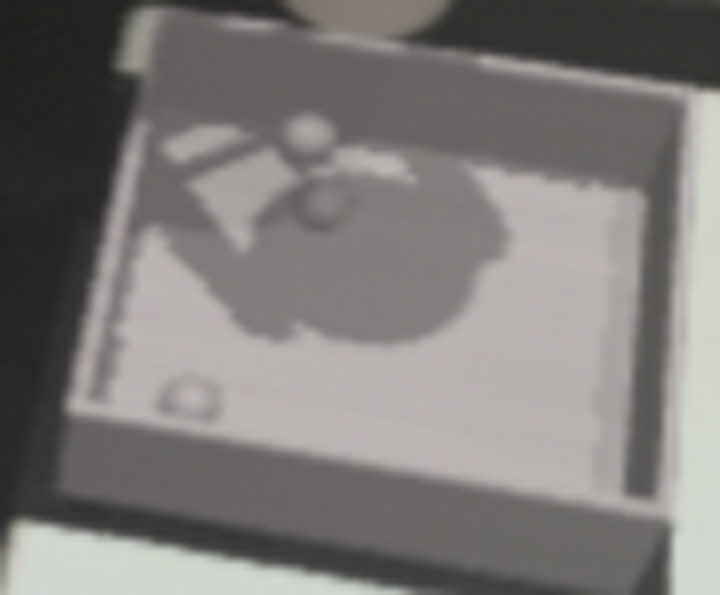

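```bash
python3 -m creep '{"jaw":[180,180,180,180,180],"translation":[[-1.5,-1.5,0],[-3.5,-4,0],[-6,-7,0],[-8.5,-10,0],[-11,-12.5,0]],"twist":[[0,0,3],[0,0,6],[0,0,9],[0,0,12],[0,0,14.5]]}'
python3 -m creep '{"jaw":[180,180,180,180,180],"translation":[[-2,-1.7,0],[-3.5,-3,0],[-3.9,-3.5,0],[-3.9,-3.5,0],[-3.9,-3.5,0]],"twist":[[0,0,0],[0,0,0],[0,0,0],[0,0,0],[0,0,0]]}'
python3 - <<'E'
from h import *
im,s=grab("wrist","w19");p=s["position"];print(p,s["force"]);M=Ro.from_quat(s["ee_rot"],scalar_first=True).as_matrix();print(M.round(3))
c=fitring("wrist",im,p[:2],p[2]+.0204,.033,s,win=1.1);print("cup",c,c[0]-p[:2])
h=M[:2,1]/np.hypot(*M[:2,1]);print("h",h,"expected",p[:2]+.0025*h, "need TCP",np.array([.4556,-.0470])-.0025*h-p[:2])
im,s=grab("top","t19");crop(im,140,110,340,260,4,"t19z");print(fitring("top",im,p[:2],p[2]+.0204,.033))
grab("scene","s19")
E
```

```text
time_s: 21.25
position: [0.4931, -0.0177, 0.2523]
ee_rot: [0.921, -0.25, 0.077, -0.29]
force: [-0.2, -0.4, -1.1]
finger_gap: 0.637
time_s: 21.67
position: [0.4557, -0.0514, 0.2517]
ee_rot: [0.92, -0.25, 0.078, -0.292]
force: [0.4, 0.9, 0.1]
finger_gap: 0.636
[ 0.45565242 -0.05138352  0.2516984 ] [0.44789751 0.87543019 0.06993633]
[[ 0.818  0.498  0.289]
 [-0.575  0.705  0.415]
 [ 0.003 -0.506  0.863]]
cup (array([ 0.45801429, -0.04868559]), 114, np.float64(0.03233294141266818), np.float64(0.0017942784245014132)) [0.00236187 0.00269793]
h [0.57665205 0.81698985] expected [ 0.45709405 -0.04934104] need TCP [-0.00149405  0.00234104]
(array([ 0.45644243, -0.04849088]), 95, np.float64(0.03314917198192467), np.float64(0.0019012655755968105))
```

View pics/t19z.png

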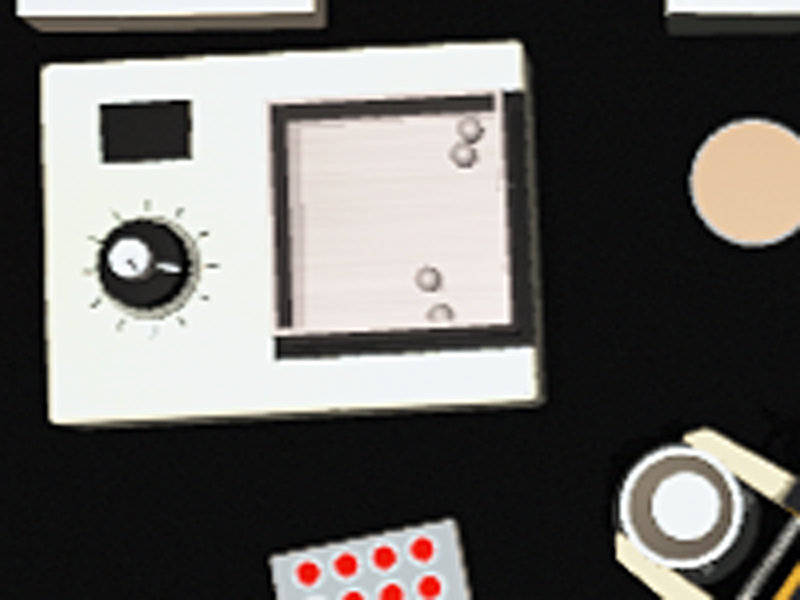

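View pics/s19.png

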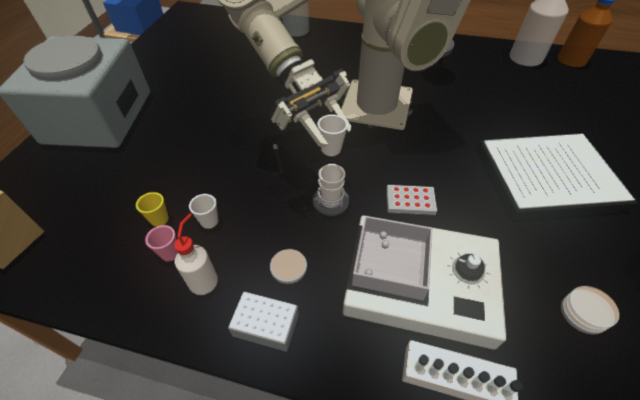

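```bash
python3 -m creep '{"jaw":[180,180,180,180,180],"translation":[[-0.1,0.3,0],[-0.1,0.3,-2],[-0.1,0.3,-4.5],[-0.1,0.3,-7],[-0.1,0.3,-8]],"twist":[[0,0,0],[0,0,0],[0,0,0],[0,0,0],[0,0,0]]}'
python3 -m creep '{"jaw":[180,180,180,180,180],"translation":[[0,0,-0.6],[0,0,-1.2],[0,0,-2],[0,0,-2],[0,0,-2]],"twist":[[0,0,0],[0,0,0],[0,0,0],[0,0,0],[0,0,0]]}'
python3 - <<'E'
from h import *
im,s=grab("scene","s20");print(s["position"],s["force"]);crop(im,230,100,430,250,4,"s20z")
E
```

```text
time_s: 22.23
position: [0.4531, -0.0465, 0.1688]
ee_rot: [0.92, -0.25, 0.079, -0.29]
force: [0.4, 0.4, 0.5]
finger_gap: 0.638
time_s: 22.65
position: [0.4542, -0.0486, 0.1519]
ee_rot: [0.92, -0.25, 0.078, -0.291]
force: [-0.3, 0.5, -0.4]
finger_gap: 0.636
[ 0.45416662 -0.04856186  0.15190497] [-0.31397258  0.49757568 -0.4198821 ]
```

View pics/s20z.png

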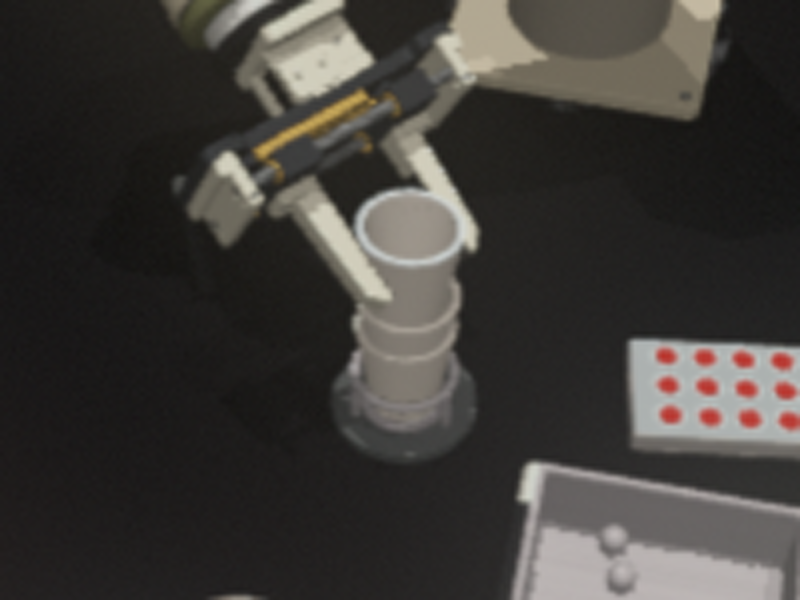

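```bash
python3 -m creep '{"jaw":[180,180,180,180,180],"translation":[[0,0.05,-0.3],[0,0.1,-0.6],[0,0.1,-0.9],[0,0.1,-0.9],[0,0.1,-0.9]],"twist":[[0,0,0],[0,0,0],[0,0,0],[0,0,0],[0,0,0]]}'
python3 -m creep '{"jaw":[180,180,180,180,180],"translation":[[0,0,-0.2],[0,0,-0.4],[0,0,-0.6],[0,0,-0.6],[0,0,-0.6]],"twist":[[0,0,0],[0,0,0],[0,0,0],[0,0,0],[0,0,0]]}'
```

```text
time_s: 23.12
position: [0.4539, -0.0473, 0.1424]
ee_rot: [0.92, -0.25, 0.078, -0.291]
force: [0.6, 0.0, -0.1]
finger_gap: 0.638
time_s: 23.53
position: [0.4539, -0.0473, 0.1364]
ee_rot: [0.92, -0.25, 0.078, -0.291]
force: [-0.3, -0.7, -0.0]
finger_gap: 0.639
```

```bash
python3 -m creep '{"jaw":[80,40,0,0,0],"translation":[[0,0,0],[0,0,0],[0,0,0],[0,0,0],[0,0,0]],"twist":[[0,0,0],[0,0,0],[0,0,0],[0,0,0],[0,0,0]]}'
python3 -m creep '{"jaw":[0,0,0,0,0],"translation":[[-1,-1.4,1],[-2.5,-3.5,2.5],[-4,-5.6,4],[-5.5,-7.7,5.6],[-7,-10,7]],"twist":[[0,0,0],[0,0,0],[0,0,0],[0,0,0],[0,0,0]]}'
python3 - <<'E'
from h import *
im,s=grab("scene","s21");print(s["position"],s["force"]);crop(im,230,100,430,250,4,"s21z")
for z in (.137,.140,.143,.146,.149,.152,.155): print(z,fitring("scene",im,(.4556,-.0475),z,.033,win=1.12))
grab("top","t21")
E
```

```text
time_s: 23.95
position: [0.454, -0.0475, 0.1366]
ee_rot: [0.92, -0.25, 0.078, -0.291]
force: [-0.2, 1.1, 0.4]
finger_gap: 0.924
time_s: 24.37
position: [0.3831, -0.148, 0.2076]
ee_rot: [0.92, -0.25, 0.078, -0.291]
force: [1.7, -0.5, -0.3]
finger_gap: 1.002
[ 0.38311411 -0.14801512  0.20755139] [ 1.67404394 -0.54063026 -0.31305153]
0.137 (array([ 0.44991313, -0.04736505]), 97, np.float64(0.03371901639857852), np.float64(0.0009206879459738999))
0.14 (array([ 0.45275059, -0.04683435]), 96, np.float64(0.033693830648396456), np.float64(0.0009427773900923489))
0.143 (array([ 0.4558178 , -0.04615157]), 99, np.float64(0.033581729439196475), np.float64(0.0008747362526940615))
0.146 (array([ 0.45869727, -0.04545128]), 101, np.float64(0.03336667129454778), np.float64(0.0009468186907479996))
0.149 (array([ 0.46173995, -0.04473562]), 101, np.float64(0.03327586865990779), np.float64(0.000862186683551324))
0.152 (array([ 0.46442801, -0.04416621]), 101, np.float64(0.033133527820422136), np.float64(0.0009451831319561588))
0.155 (array([ 0.46734912, -0.0435273 ]), 104, np.float64(0.03303006800676099), np.float64(0.0010157385491586517))
```

View pics/s21z.png

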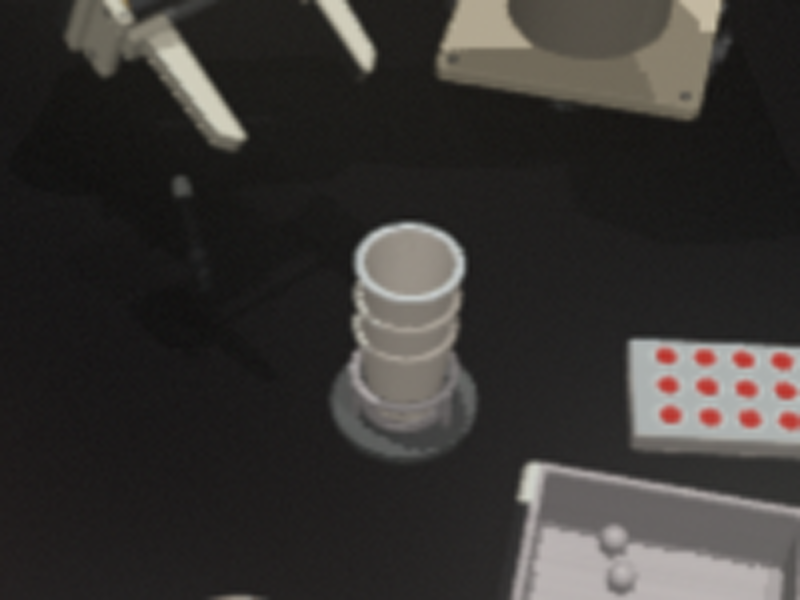

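View pics/t21.png

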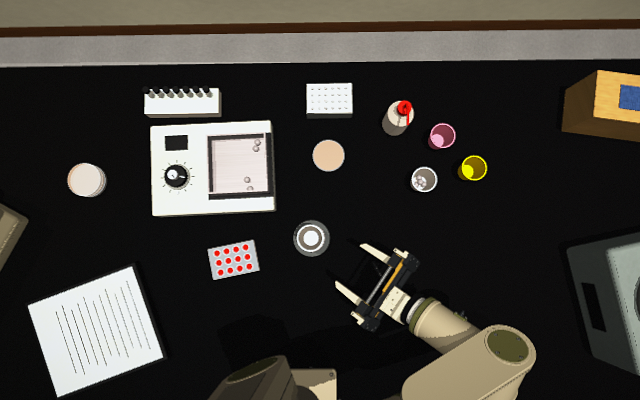

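```bash
python3 -m creep '{"jaw":[0,0,0,0,0],"translation":[[1,-2.5,0],[2.5,-5,0],[4,-8,0],[5.5,-11,0],[7,-13.5,0]],"twist":[[0,0,-7],[0,0,-14],[0,0,-21],[0,0,-28],[0,0,-35]]}'
python3 -m creep '{"jaw":[0,0,0,0,0],"translation":[[2,-2.5,0],[4,-5.5,-1],[6,-8.2,-4],[6.2,-8.3,-7.5],[6.2,-8.3,-9]],"twist":[[0,0,-4.8],[0,0,-4.8],[0,0,-4.8],[0,0,-4.8],[0,0,-4.8]]}'
python3 - <<'E'
from h import *
im,s=grab("wrist","w22");p=s["position"];print(p,s["joint_pos"].round(2));M=Ro.from_quat(s["ee_rot"],scalar_first=True).as_matrix();print(M.round(3))
print(fitring("wrist",im,(.604,-.3425),.075,.033,s,win=1.1))
im,s=grab("top","t22");print(fitring("top",im,(.604,-.3425),.075,.033,win=1.1))
h=M[:2,1]/np.hypot(*M[:2,1]);print("to go",np.array([.604,-.3425])-.0025*h-p[:2])
E
```

```text
time_s: 24.88
position: [0.4544, -0.2843, 0.2063]
ee_rot: [0.788, -0.214, 0.151, -0.557]
force: [0.3, 0.3, 0.2]
finger_gap: 1.002
time_s: 25.3
position: [0.5163, -0.3643, 0.1118]
ee_rot: [0.766, -0.208, 0.16, -0.586]
force: [-0.3, 1.4, -1.3]
finger_gap: 0.995
[ 0.5162714  -0.36428114  0.1118283 ] [-1.21  0.25  1.97  1.18  1.19 -0.55]
[[ 0.261  0.832  0.49 ]
 [-0.965  0.226  0.132]
 [-0.001 -0.507  0.862]]
(array([ 0.6032413 , -0.34316343]), 120, np.float64(0.03291966063288352), np.float64(0.0004011509412521943))
(array([ 0.60398641, -0.34255494]), 120, np.float64(0.03301355128412646), np.float64(0.0006925064076546661))
to go [0.08531588 0.02112633]
```

View pics/w22.png

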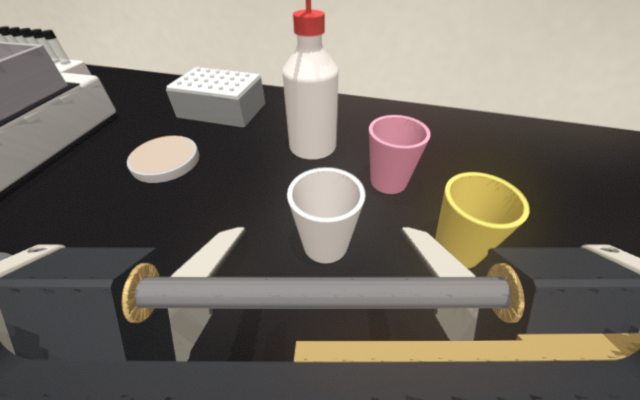

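```bash
python3 -m creep '{"jaw":[0,0,0,0,0],"translation":[[0,0,-2],[0,0,-4],[0,0,-5],[0,0,-5],[0,0,-5]],"twist":[[0,0,0],[0,0,0],[0,0,0],[0,0,0],[0,0,0]]}'
python3 -m creep '{"jaw":[0,0,0,0,0],"translation":[[2,0.5,0],[4.5,1.1,0],[6.5,1.6,0],[8,2,0],[8.6,2.15,0]],"twist":[[0,0,0],[0,0,0],[0,0,0],[0,0,0],[0,0,0]]}'
python3 -m creep '{"jaw":[0,0],"translation":[[0,0,0],[0,0,0]],"twist":[[0,0,0],[0,0,0]]}'
python3 - <<'E'
from h import *
im,s=grab("wrist","w23");p=s["position"];print(p,s["force"]);M=Ro.from_quat(s["ee_rot"],scalar_first=True).as_matrix()
h=M[:2,1]/np.hypot(*M[:2,1]);print("to go",np.array([.604,-.3425])-.0025*h-p[:2])
E
```

```text
time_s: 25.82
position: [0.5161, -0.3652, 0.0673]
ee_rot: [0.766, -0.208, 0.158, -0.587]
force: [0.0, 0.1, 0.3]
finger_gap: 0.997
time_s: 26.23
position: [0.6042, -0.3438, 0.0693]
ee_rot: [0.766, -0.209, 0.157, -0.587]
force: [-0.1, 1.0, -0.2]
finger_gap: 1.001
time_s: 26.4
position: [0.6021, -0.3441, 0.0676]
ee_rot: [0.766, -0.209, 0.158, -0.587]
force: [-0.2, -0.3, 0.3]
finger_gap: 1.002
[ 0.60207794 -0.34413448  0.0676425 ] [-0.19401518 -0.3447759   0.30113173]
to go [-0.00049238  0.00098603]
```

View pics/w23.png

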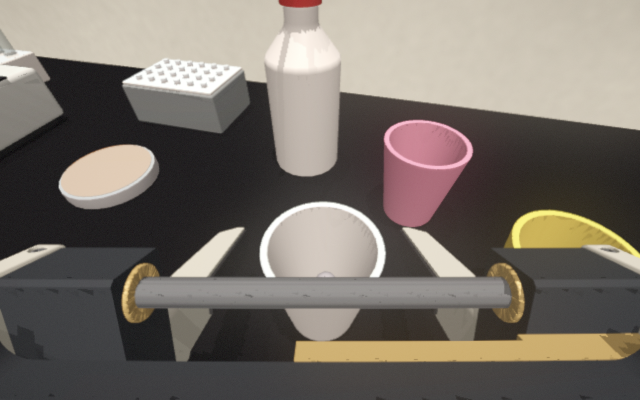

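```bash
python3 -m creep '{"jaw":[0,0,0],"translation":[[0,0,-0.5],[0,0.05,-1],[0,0.05,-1]],"twist":[[0,0,0],[0,0,0],[0,0,0]]}'
python3 -m creep '{"jaw":[180,180,180,180,180],"translation":[[0,0,0],[0,0,0],[0,0,0],[0,0,0],[0,0,0]],"twist":[[0,0,0],[0,0,0],[0,0,0],[0,0,0],[0,0,0]]}' 12
python3 -m creep '{"jaw":[180,180,180,180,180],"translation":[[0,0,0],[0,0,0],[0,0,0],[0,0,0],[0,0,0]],"twist":[[0,0,0],[0,0,0],[0,0,0],[0,0,0],[0,0,0]]}' 25
python3 -m creep '{"jaw":[180,180,180,180,180],"translation":[[0,0,0.5],[0,0,1.5],[0,0,3],[0,0,5],[0,0,7]],"twist":[[0,0,0],[0,0,0],[0,0,0],[0,0,0],[0,0,0]]}' 25
python3 - <<'E'
from h import *
im,s=grab("wrist","w24");print(s["position"],s["force"]);im,s=grab("scene","s24");crop(im,130,90,290,210,5,"s24z")
E
```

```text
time_s: 26.7
position: [0.6009, -0.3432, 0.055]
ee_rot: [0.766, -0.208, 0.159, -0.587]
force: [0.3, 0.7, -0.6]
finger_gap: 0.997
time_s: 27.12
position: [0.602, -0.3435, 0.0567]
ee_rot: [0.766, -0.209, 0.158, -0.587]
force: [-0.6, 0.1, 0.2]
finger_gap: 0.689
time_s: 27.53
position: [0.6021, -0.3436, 0.0568]
ee_rot: [0.766, -0.209, 0.158, -0.587]
force: [-0.3, -1.0, 1.3]
finger_gap: 0.646
time_s: 27.95
position: [0.6017, -0.3429, 0.1273]
ee_rot: [0.766, -0.209, 0.159, -0.587]
force: [-0.4, -1.7, -0.6]
finger_gap: 0.644
[ 0.60168801 -0.34287927  0.12728648] [-0.43628962 -1.68698392 -0.62105162]
```

View pics/w24.png

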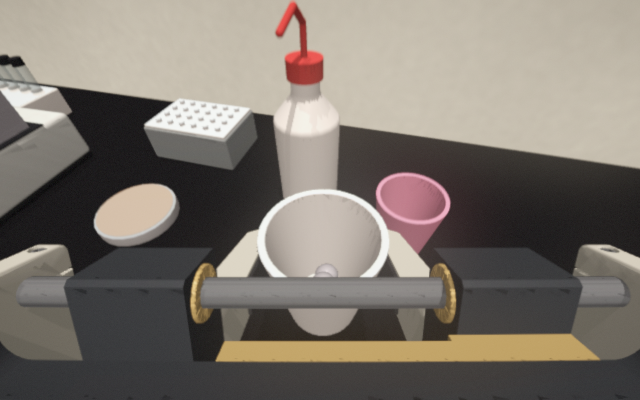

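View pics/s24z.png

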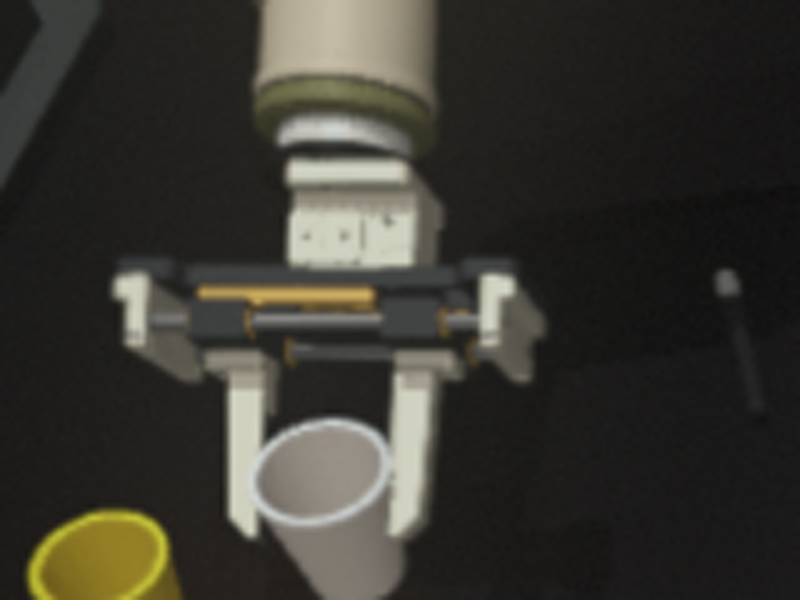

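```bash
python3 -m creep '{"jaw":[180,180,180,180,180],"translation":[[0,0.5,2.5],[0,1.5,5],[0,3,8],[0,5.5,10.5],[0.2,8.5,12]],"twist":[[0,0,0],[0,0,0],[0,0,0],[0,0,3],[0,0,7]]}'
python3 -m creep '{"jaw":[180,180,180,180,180],"translation":[[0,3,0.4],[0.2,6,0.5],[0.4,9,0.5],[0.6,12,0.5],[0.8,15,0.5]],"twist":[[0,0,5],[0,0,10],[0,0,15],[0,0,20],[0,0,25]]}'
python3 -m creep '{"jaw":[180,180,180,180,180],"translation":[[0.2,3,0],[0.4,6,0],[0.6,9,0],[0.8,12,0],[0.9,15,0]],"twist":[[0,0,3],[0,0,3],[0,0,3],[0,0,3],[0,0,3]]}'
python3 -m creep '{"jaw":[180,180,180,180,180],"translation":[[0,3,0],[0,6,0],[0,8.5,0],[0,10.3,0],[0,10.6,0]],"twist":[[0,0,0],[0,0,0],[0,0,0],[0,0,0],[0,0,0]]}'
python3 - <<'E'
from h import *
im,s=grab("wrist","w25");print(s["position"],s["force"],s["joint_pos"].round(2));print(Ro.from_quat(s["ee_rot"],scalar_first=True).as_matrix().round(3))
im,s=grab("scene","s25")
E
```

```text
time_s: 28.47
position: [0.6039, -0.2583, 0.2493]
ee_rot: [0.801, -0.219, 0.144, -0.539]
force: [0.9, -0.4, 0.0]
finger_gap: 0.646
time_s: 28.88
position: [0.6115, -0.1071, 0.251]
ee_rot: [0.899, -0.244, 0.095, -0.351]
force: [-0.1, -0.6, -1.5]
finger_gap: 0.646
time_s: 29.3
position: [0.6206, 0.0431, 0.2507]
ee_rot: [0.907, -0.247, 0.089, -0.329]
force: [1.1, 0.1, -0.7]
finger_gap: 0.647
time_s: 29.72
position: [0.6196, 0.1507, 0.2506]
ee_rot: [0.908, -0.247, 0.089, -0.328]
force: [-0.3, 0.0, -1.6]
finger_gap: 0.647
[0.6195599  0.15068872 0.25061837] [-0.29351993  0.00256471 -1.59446841] [-0.32 -0.19  2.11  1.14  1.08 -0.14]
[[ 0.77   0.551  0.322]
 [-0.639  0.663  0.39 ]
 [ 0.001 -0.506  0.862]]
```

View pics/s25.png

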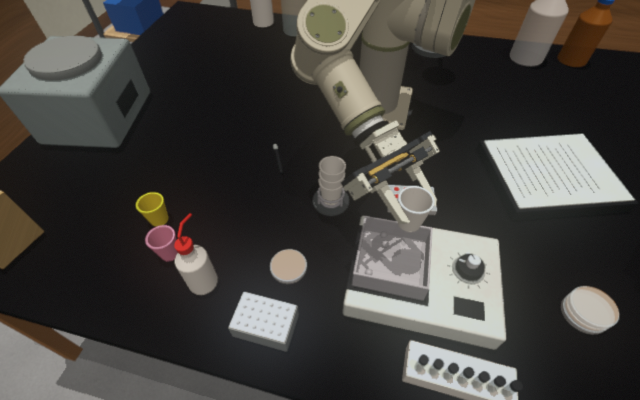

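```bash
python3 -m creep '{"jaw":[180,180,180,180,180],"translation":[[0,0,0],[0,0,0],[0,0,0],[0,0,0],[0,0,0]],"twist":[[4.5,5.4,0],[9,10.8,0],[13.4,16.1,0],[17.9,21.5,0],[22.4,26.9,0]]}'
python3 -m creep '{"jaw":[180,180,180,180,180],"translation":[[0,0,0],[0,0,0],[0,0,0],[0,0,0],[0,0,0]],"twist":[[4.5,5.4,0],[9,10.8,0],[13.4,16.1,0],[17.9,21.5,0],[22.4,26.9,0]]}'
python3 -m creep '{"jaw":[180,180,180,180,180],"translation":[[0,0,0],[0,0,0],[0,0,0],[0,0,0],[0,0,0]],"twist":[[2.6,3.1,0],[5.1,6.2,0],[7.7,9.2,0],[10.2,12.3,0],[12.8,15.4,0]]}'
python3 -m creep '{"jaw":[180,180,180,180,180],"translation":[[0,0,0],[0,0,0],[0,0,0],[0,0,0],[0,0,0]],"twist":[[0,0,0],[0,0,0],[0.7,0.8,0],[1.3,1.6,0],[1.9,2.3,0]]}'
python3 - <<'E'
from h import *
im,s=grab("scene","s26");print(s["position"],s["force"],s["joint_pos"].round(2));crop(im,310,110,510,260,4,"s26z")
im,s=grab("top","t26");crop(im,140,110,340,260,4,"t26z")
E
```

```text
time_s: 30.23
position: [0.6216, 0.1456, 0.2519]
ee_rot: [0.892, -0.136, 0.359, -0.24]
force: [-0.6, -0.5, -1.8]
finger_gap: 0.643
time_s: 30.65
position: [0.6218, 0.1453, 0.2514]
ee_rot: [0.793, -0.013, 0.595, -0.129]
force: [0.4, -0.4, -1.4]
finger_gap: 0.645
time_s: 31.07
position: [0.6216, 0.1456, 0.2511]
ee_rot: [0.704, 0.059, 0.705, -0.059]
force: [0.7, -0.2, -0.9]
finger_gap: 0.647
time_s: 31.48
position: [0.6212, 0.1473, 0.2521]
ee_rot: [0.69, 0.068, 0.719, -0.048]
force: [-0.5, -0.5, -0.8]
finger_gap: 0.645
[0.62120527 0.1472855  0.25210138] [-0.50503954 -0.5324988  -0.83323898] [-0.43  0.56  1.67  1.42  1.8   0.94]
```

View pics/s26z.png

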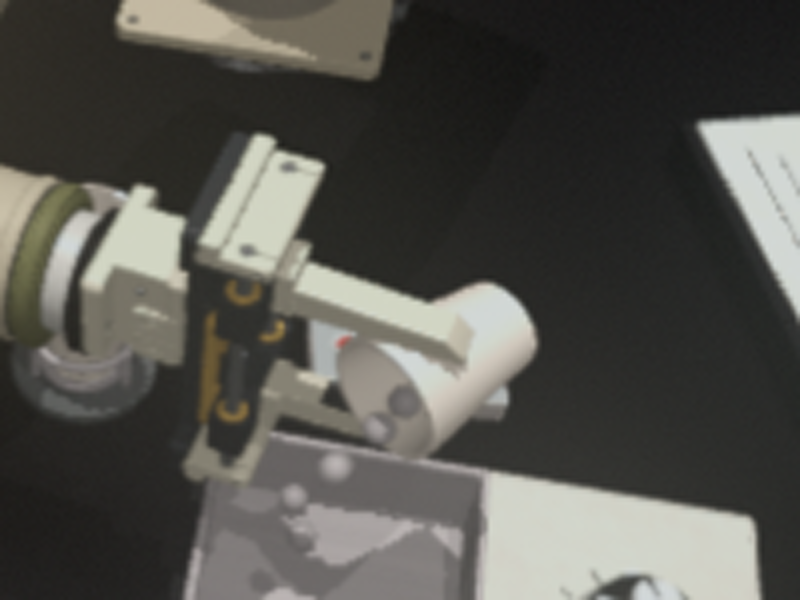

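View pics/t26z.png

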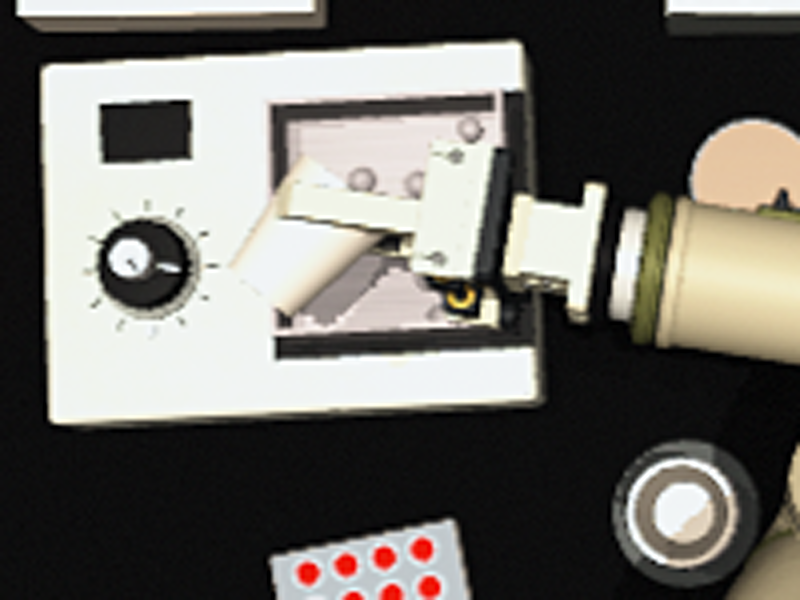

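```bash
python3 -m creep '{"jaw":[180,180,180,180,180],"translation":[[0,0,0],[0,0,0],[0,0,0],[0,0,0],[0,0,0]],"twist":[[1.3,1.5,0],[2.6,3.1,0],[3.8,4.6,0],[5.1,6.2,0],[6.4,7.7,0]]}'
python3 -m creep '{"jaw":[180,180,180,180,180],"translation":[[0,0,0],[0,0,0],[0,0,0],[0,0,0],[0,0,0]],"twist":[[0,0,0],[0,0,0],[1.3,1.5,0],[2.6,3.1,0],[3.8,4.6,0]]}'
python3 -m creep '{"jaw":[180,180,180,180,180],"translation":[[0,0,0],[0,0,0],[0,0,0],[0,0,0],[0,0,0]],"twist":[[1.3,1.5,0],[2.6,3.1,0],[3.8,4.6,0],[3.8,4.6,0],[3.8,4.6,0]]}'
python3 -m creep '{"jaw":[180,180,180,180,180],"translation":[[0,0,0],[0,0,0],[0,0,0],[0,0,0],[0,0,0]],"twist":[[-4.5,-5.4,0],[-9,-10.8,0],[-13.4,-16.1,0],[-17.9,-21.5,0],[-22.4,-26.9,0]]}'
python3 -m creep '{"jaw":[180,180,180,180,180],"translation":[[0,0,0],[0,0,0],[0,0,0],[0,0,0],[0,0,0]],"twist":[[-4.5,-5.4,0],[-9,-10.8,0],[-13.4,-16.1,0],[-17.9,-21.5,0],[-22.4,-26.9,0]]}'
python3 -m creep '{"jaw":[180,180,180,180,180],"translation":[[0,0,0],[0,0,0],[0,0,0],[0,0,0],[0,0,0]],"twist":[[-4.5,-5.4,0],[-9,-10.8,0],[-13.4,-16.1,0],[-17.9,-21.5,0],[-22.4,-26.9,0]]}'
python3 -m creep '{"jaw":[180,180,180,180],"translation":[[0,0,0],[0,0,0],[-1,-2,0],[-3,-4,0]],"twist":[[-4.5,-5.4,0],[-6.4,-7.7,0],[-6.4,-7.7,0],[-6.4,-7.7,0]]}'
python3 - <<'E'
from h import *
im,s=grab("scene","s27");print(s["position"],s["force"],s["joint_pos"].round(2));M=Ro.from_quat(s["ee_rot"],scalar_first=True).as_matrix();print(M.round(3));crop(im,310,160,470,310,4,"s27z")
im,s=grab("top","t27");crop(im,140,110,340,260,4,"t27z")
E
```

```text
time_s: 32.0
position: [0.6209, 0.1476, 0.2514]
ee_rot: [0.633, 0.103, 0.767, -0.012]
force: [-0.2, -0.3, -0.8]
finger_gap: 0.643
time_s: 32.42
position: [0.621, 0.1475, 0.2517]
ee_rot: [0.599, 0.124, 0.791, 0.009]
force: [-0.5, 0.2, -0.7]
finger_gap: 0.647
time_s: 32.83
position: [0.6208, 0.1477, 0.2512]
ee_rot: [0.563, 0.143, 0.814, 0.03]
force: [-0.5, -0.5, 0.7]
finger_gap: 0.645
time_s: 33.25
position: [0.6214, 0.1471, 0.2518]
ee_rot: [0.755, 0.02, 0.649, -0.096]
force: [-0.4, -0.2, -1.0]
finger_gap: 0.644
time_s: 33.67
position: [0.6214, 0.1471, 0.2523]
ee_rot: [0.873, -0.104, 0.426, -0.212]
force: [-0.4, 0.1, -0.1]
finger_gap: 0.647
time_s: 34.08
position: [0.6213, 0.1472, 0.2527]
ee_rot: [0.911, -0.219, 0.163, -0.309]
force: [0.1, 0.8, -0.7]
finger_gap: 0.644
time_s: 34.42
position: [0.5908, 0.1085, 0.2527]
ee_rot: [0.907, -0.247, 0.086, -0.329]
force: [0.2, -0.5, 0.6]
finger_gap: 0.646
[0.59080477 0.10847485 0.25268071] [ 0.22847196 -0.51145836  0.64240573] [-0.44 -0.25  2.16  1.12  1.18 -0.19]
[[ 0.768  0.555  0.319]
 [-0.64   0.661  0.391]
 [ 0.006 -0.505  0.863]]
```

View pics/s27z.png

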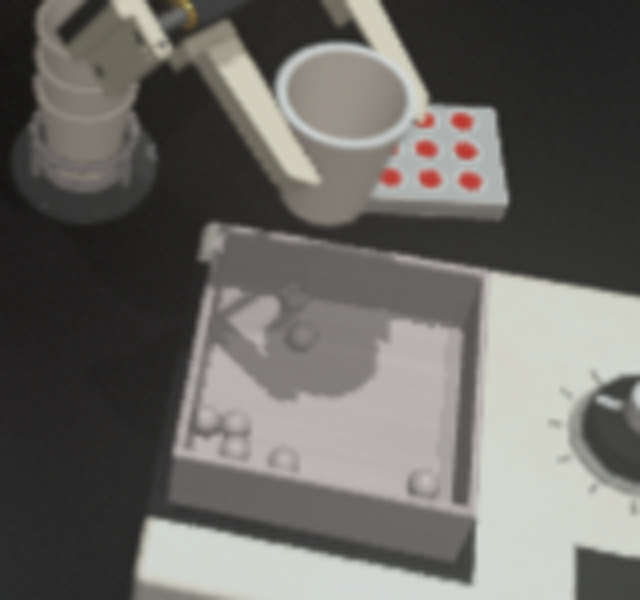

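View pics/t27z.png

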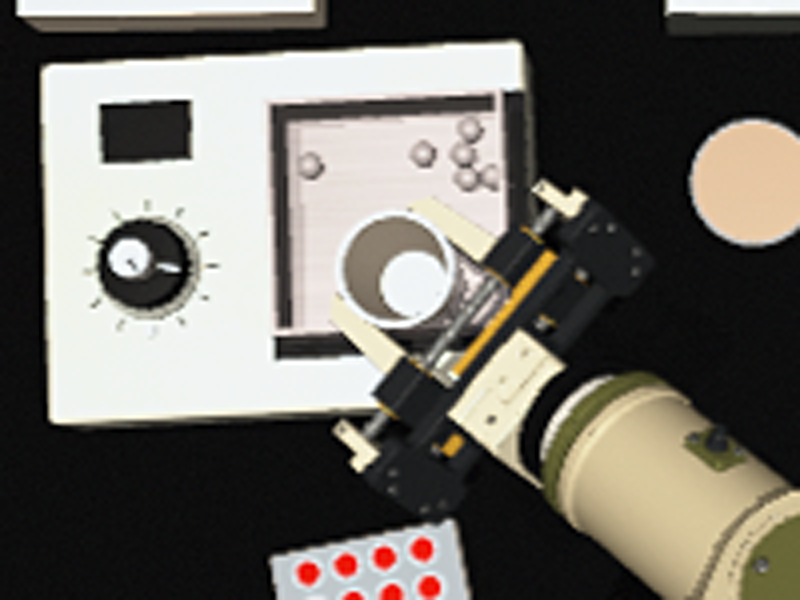

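```bash
python3 -m creep '{"jaw":[180,180,180,180,180],"translation":[[-1.5,-1.5,0],[-4,-4,0],[-6.5,-7,0],[-9,-10,0],[-11.5,-13,0]],"twist":[[0,0,1],[0,0,2],[0,0,3],[0,0,4],[0,0,4.5]]}'
python3 -m creep '{"jaw":[180,180,180,180,180],"translation":[[-1.5,-1.7,0],[-2.2,-2.6,0],[-2.2,-2.6,0],[-2.2,-2.6,0],[-2.2,-2.6,0]],"twist":[[0,0,0],[0,0,0],[0,0,0],[0,0,0],[0,0,0]]}'
python3 - <<'E'
from h import *
im,s=grab("wrist","w28");p=s["position"];print(p,s["force"])
c=fitring("wrist",im,p[:2],p[2]+.0182,.033,s,win=1.1);print("cup",c,c[0]-p[:2])
im,s=grab("top","t28");crop(im,140,110,340,260,4,"t28z");print(fitring("top",im,p[:2],p[2]+.0182,.033))
im,s=grab("scene","s28");crop(im,230,100,430,250,4,"s28z")
E
```

```text
time_s: 34.93
position: [0.475, -0.0233, 0.2523]
ee_rot: [0.919, -0.25, 0.077, -0.294]
force: [1.4, -1.1, -0.5]
finger_gap: 0.642
time_s: 35.35
position: [0.4544, -0.048, 0.2517]
ee_rot: [0.919, -0.25, 0.078, -0.294]
force: [0.4, 0.7, -0.5]
finger_gap: 0.646
[ 0.45444632 -0.04797567  0.25167813] [ 0.43584381  0.68116085 -0.5200361 ]
cup (array([ 0.45588173, -0.04676551]), 101, np.float64(0.03242774921912178), np.float64(0.0015318791011735646)) [0.00143542 0.00121016]
(array([ 0.45532166, -0.04599327]), 96, np.float64(0.033452044653172905), np.float64(0.001969413784446745))
```

View pics/t28z.png

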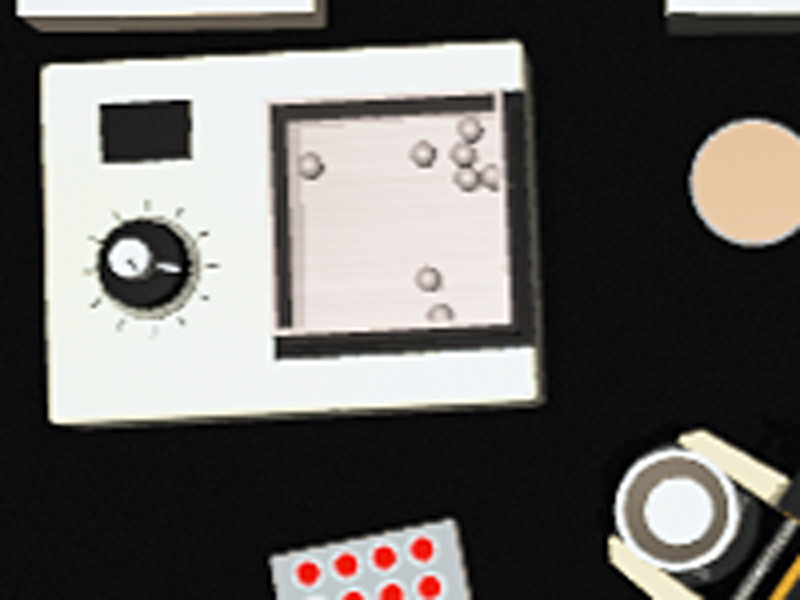

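View pics/s28z.png

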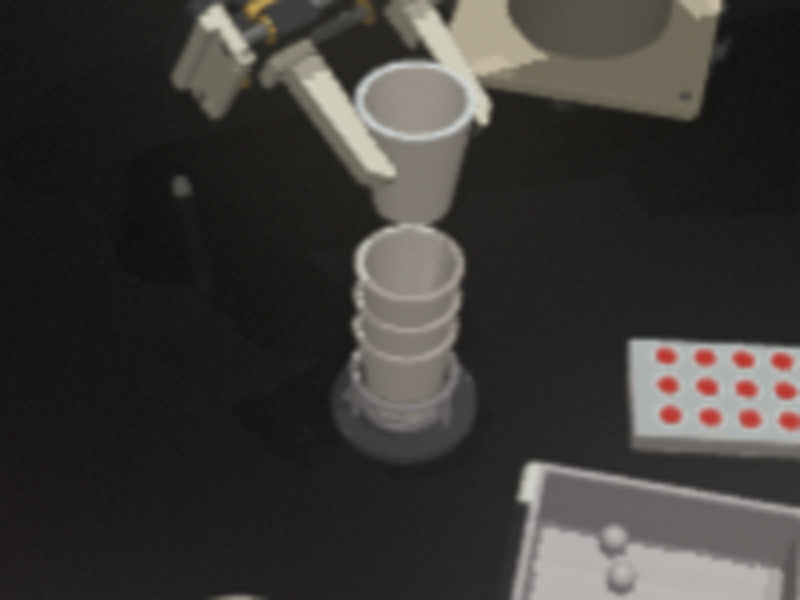

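8 balls in the pan. Lower the cup into the stack.

```bash
python3 -m creep '{"jaw":[180,180,180,180,180],"translation":[[0,0.05,-1.5],[0,0.05,-3],[0,0.05,-4.5],[0,0.05,-5.5],[0,0.05,-5.5]],"twist":[[0,0,0],[0,0,0],[0,0,0],[0,0,0],[0,0,0]]}'
python3 -m creep '{"jaw":[180,180,180,180,180],"translation":[[0,0,-0.6],[0,0,-1.2],[0,0,-2],[0,0,-2],[0,0,-2]],"twist":[[0,0,0],[0,0,0],[0,0,0],[0,0,0],[0,0,0]]}'
python3 -m creep '{"jaw":[180,180,180,180,180],"translation":[[0,0,-0.3],[0,0,-0.6],[0,0,-0.9],[0,0,-0.9],[0,0,-0.9]],"twist":[[0,0,0],[0,0,0],[0,0,0],[0,0,0],[0,0,0]]}'
```

```text
time_s: 35.92
position: [0.4534, -0.0464, 0.1947]
ee_rot: [0.92, -0.249, 0.08, -0.293]
force: [-0.1, 0.3, 0.1]
finger_gap: 0.647
time_s: 36.33
position: [0.4539, -0.0478, 0.1763]
ee_rot: [0.919, -0.25, 0.079, -0.294]
force: [-0.6, 0.3, 0.2]
finger_gap: 0.649
time_s: 36.75
position: [0.4539, -0.0478, 0.1674]
ee_rot: [0.919, -0.25, 0.078, -0.294]
force: [0.1, 0.6, 0.1]
finger_gap: 0.648
```

```bash
python3 -m creep '{"jaw":[80,40,0,0,0],"translation":[[0,0,0],[0,0,0],[0,0,0],[0,0,0],[0,0,0]],"twist":[[0,0,0],[0,0,0],[0,0,0],[0,0,0],[0,0,0]]}'
python3 -m creep '{"jaw":[0,0,0,0,0],"translation":[[-1,-1.4,1],[-2.5,-3.5,2.5],[-4,-5.6,4],[-5.5,-7.7,5.6],[-7,-10,8]],"twist":[[0,0,0],[0,0,0],[0,0,0],[0,0,0],[0,0,0]]}'
python3 - <<'E'
from h import *
im,s=grab("scene","s29");print(s["position"],s["force"],s["joint_pos"].round(2));crop(im,230,100,430,250,4,"s29z")
for z in (.165,.168,.171,.174,.177): print(z,fitring("scene",im,(.4556,-.0475),z,.033,win=1.12))
E
```

```text
time_s: 37.17
position: [0.454, -0.048, 0.1677]
ee_rot: [0.919, -0.25, 0.078, -0.294]
force: [-1.0, 0.0, -0.3]
finger_gap: 0.923
time_s: 37.58
position: [0.3827, -0.1478, 0.2473]
ee_rot: [0.919, -0.249, 0.079, -0.294]
force: [0.4, -0.3, -0.2]
finger_gap: 1.0
[ 0.38273884 -0.14784848  0.24730085] [ 0.35980718 -0.25835604 -0.233856  ] [-1.21 -0.13  2.07  0.84  1.84 -0.64]
0.165 (array([ 0.45112716, -0.04599704]), 101, np.float64(0.033947842330375455), np.float64(0.0009416384359896613))
0.168 (array([ 0.45416569, -0.04523084]), 101, np.float64(0.033902563848773264), np.float64(0.0008508121339082075))
0.171 (array([ 0.45726386, -0.0445101 ]), 100, np.float64(0.033762680671788864), np.float64(0.0008534359145283058))
0.174 (array([ 0.46032157, -0.04371405]), 102, np.float64(0.033568349082591), np.float64(0.0007562550484920068))
0.177 (array([ 0.46338159, -0.04300183]), 101, np.float64(0.03345065932939373), np.float64(0.0008299115839862437))
```

View pics/s29z.png

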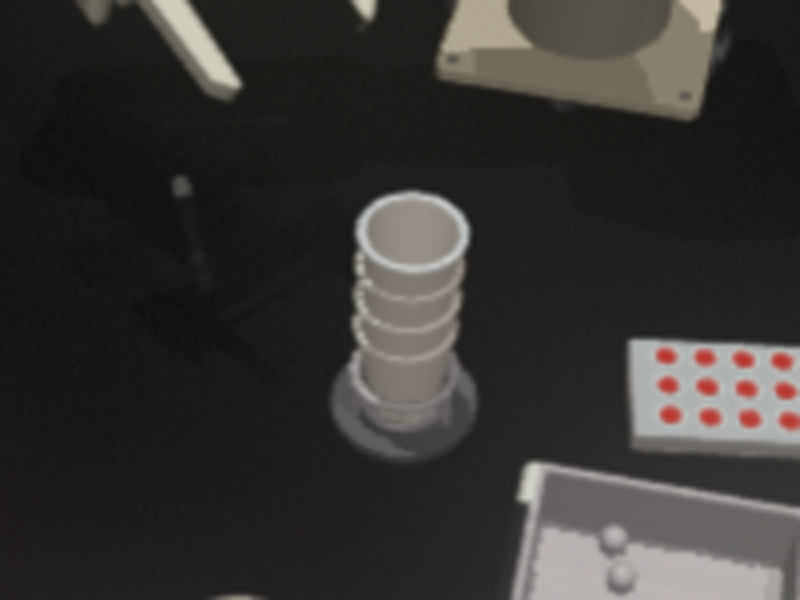

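```bash
python3 -m creep '{"jaw":[0,50,107,107,107],"translation":[[0,0,1],[0,0,2],[0,0,3],[0,0,4],[0,0,5]],"twist":[[-5.4,3.8,0],[-10.8,7.7,0],[-16.1,11.5,0],[-21.5,15.3,0],[-26.9,19.1,0]]}'
python3 -m creep '{"jaw":[107,107,107,107,107],"translation":[[0,0,0],[0,0,0],[0,0,0],[0,0,0],[0,0,0]],"twist":[[-5.4,3.8,0],[-10.8,7.7,0],[-16.1,11.5,0],[-21.5,15.3,0],[-21.5,15.3,0]]}'
python3 - <<'E'
from h import *
s=bot.observe();print(s["position"],s["force"],s["joint_pos"].round(2),s["finger_gap"]);M=Ro.from_quat(s["ee_rot"],scalar_first=True).as_matrix();print(M.round(3))
E
```

```text
time_s: 38.05
position: [0.3841, -0.1487, 0.2992]
ee_rot: [0.809, -0.503, 0.158, -0.261]
force: [-0.2, -0.5, -0.1]
finger_gap: 0.763
time_s: 38.47
position: [0.3855, -0.1453, 0.2986]
ee_rot: [-0.674, 0.675, -0.21, 0.213]
force: [1.1, -0.1, 0.4]
finger_gap: 0.582
[ 0.38552829 -0.1452578   0.29856721] [ 1.08045377 -0.12992418  0.40480931] [-0.48 -0.42  1.88 -0.    1.67  0.12] 0.5817537646538936
[[ 0.82   0.004  0.572]
 [-0.572 -0.003  0.821]
 [ 0.005 -1.    -0.   ]]
```

```bash
python3 -m creep '{"jaw":[107,107,107,107,107],"translation":[[2,3,0],[4.5,6.5,0],[7,10,0],[7,10,0],[7,10,0]],"twist":[[0,0,0],[0,0,0],[0,0,0],[0,0,0],[0,0,0]]}' 25
python3 -m creep '{"jaw":[107,107,107,107,107],"translation":[[0,0,-2],[0,0,-4],[0,0,-6.5],[0,0,-7.5],[0,0,-7.5]],"twist":[[0,0,0],[0,0,0],[0,0,0],[0,0,0],[0,0,0]]}'
python3 -m creep '{"jaw":[107,107],"translation":[[0,0,0],[0,0,0]],"twist":[[0,0,0],[0,0,0]]}'
python3 - <<'E'
from h import *
im,s=grab("scene","s30");print(s["position"],s["force"],s["finger_gap"]);crop(im,230,80,430,230,4,"s30z")
im,s=grab("wrist","w30");p=s["position"]
print(fitring("wrist",im,(.4556,-.046),.171,.033,s,win=1.12))
E
```

```text
time_s: 38.88
position: [0.4543, -0.0463, 0.2968]
ee_rot: [0.677, -0.672, 0.212, -0.214]
force: [0.5, -0.0, -0.6]
finger_gap: 0.578
time_s: 39.3
position: [0.4517, -0.0488, 0.2195]
ee_rot: [0.675, -0.672, 0.216, -0.214]
force: [-1.5, -0.5, 0.3]
finger_gap: 0.58
time_s: 39.47
position: [0.4545, -0.0487, 0.2241]
ee_rot: [0.675, -0.672, 0.213, -0.217]
force: [-0.1, 0.2, -0.1]
finger_gap: 0.58
[ 0.45447182 -0.04873268  0.22412889] [-0.11491475  0.23569145 -0.05881279] 0.5803461254161819
(array([ 0.45752386, -0.04352279]), 120, np.float64(0.032493040169960886), np.float64(0.0018386759898326823))
```

View pics/s30z.png

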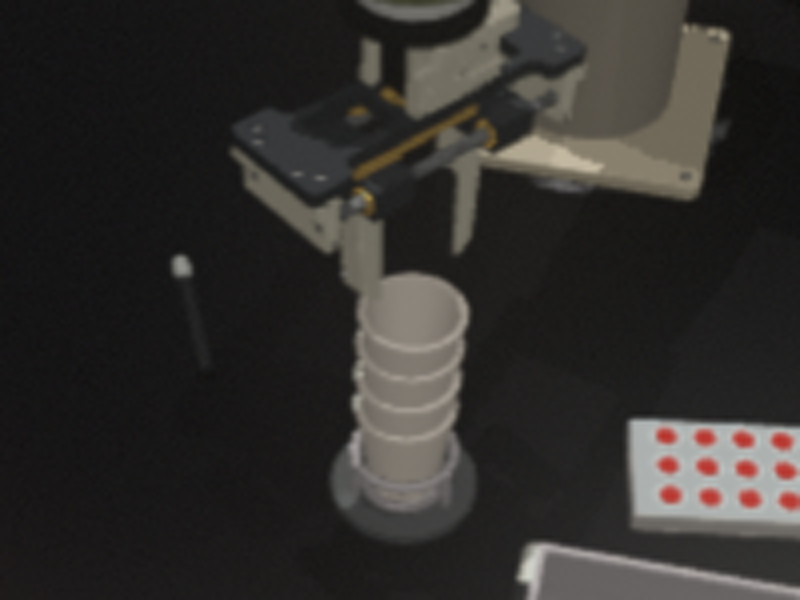

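View pics/w30.png

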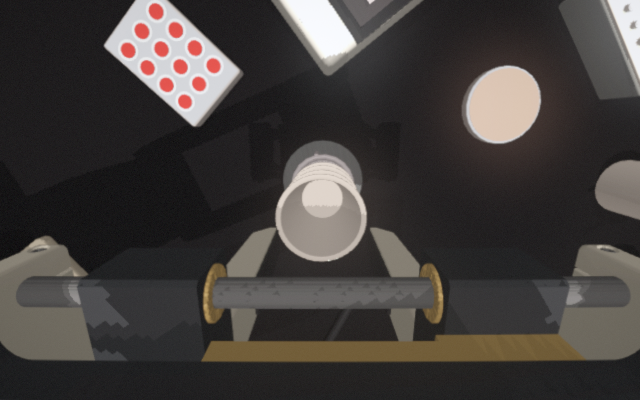

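```bash
python3 -m creep '{"jaw":[107,107,107,107,107],"translation":[[0.2,0.35,-0.7],[0.2,0.35,-1.5],[0.2,0.35,-2.2],[0.2,0.35,-2.7],[0.2,0.35,-2.7]],"twist":[[0,0,0],[0,0,0],[0,0,0],[0,0,0],[0,0,0]]}'
python3 -m creep '{"jaw":[107,107,107],"translation":[[0,0,-0.1],[0,0,-0.1],[0,0,-0.1]],"twist":[[0,0,0],[0,0,0],[0,0,0]]}'
python3 -m creep '{"jaw":[107,107,107],"translation":[[0,0,-0.1],[0,0,-0.1],[0,0,-0.1]],"twist":[[0,0,0],[0,0,0],[0,0,0]]}'
```

```text
time_s: 39.98
position: [0.455, -0.0441, 0.1936]
ee_rot: [0.675, -0.673, 0.214, -0.214]
force: [-0.8, 0.2, 0.2]
finger_gap: 0.577
time_s: 40.23
position: [0.4562, -0.0445, 0.1948]
ee_rot: [0.675, -0.673, 0.213, -0.216]
force: [0.6, 0.8, 0.4]
finger_gap: 0.579
time_s: 40.48
position: [0.4561, -0.0444, 0.1937]
ee_rot: [0.675, -0.673, 0.213, -0.216]
force: [-0.3, -0.1, 1.0]
finger_gap: 0.58
```

```bash
python3 -m creep '{"jaw":[107,107,107],"translation":[[0,0,-0.05],[0,0,-0.05],[0,0,-0.05]],"twist":[[0,0,0],[0,0,0],[0,0,0]]}'
python3 -m creep '{"jaw":[107,107,107],"translation":[[0,0,-0.05],[0,0,-0.05],[0,0,-0.05]],"twist":[[0,0,0],[0,0,0],[0,0,0]]}'
python3 - <<'E'
from h import *
im,s=grab("scene","s31");print(s["position"],s["force"],s["finger_gap"]);crop(im,230,80,430,230,4,"s31z")
E
```

```text
time_s: 40.73
position: [0.456, -0.0444, 0.1931]
ee_rot: [0.675, -0.673, 0.213, -0.216]
force: [-0.2, 1.0, 0.9]
finger_gap: 0.581
time_s: 40.98
position: [0.456, -0.0444, 0.1925]
ee_rot: [0.675, -0.673, 0.213, -0.216]
force: [-0.6, -0.3, 0.5]
finger_gap: 0.584
[ 0.4559661  -0.04441338  0.19251743] [-0.57887425 -0.26789605  0.46458159] 0.5837495038476253
```

View pics/s31z.png

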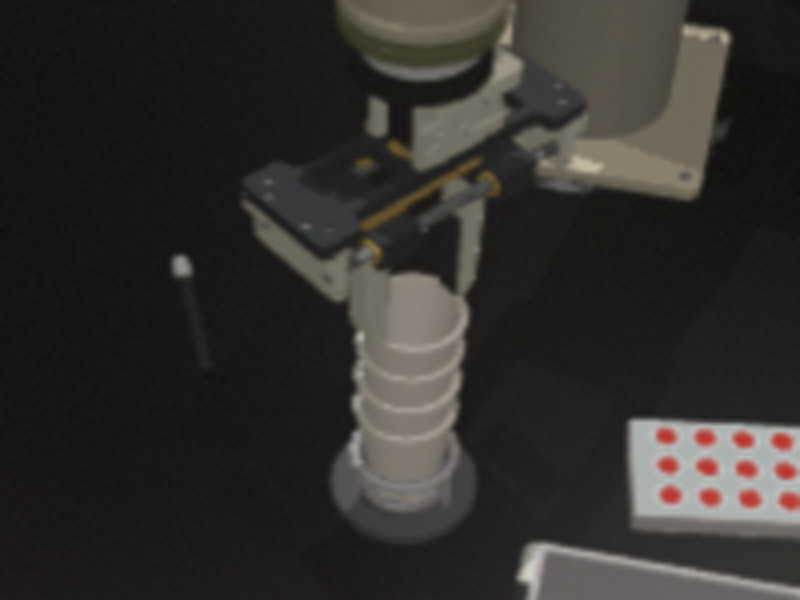

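```bash
python3 -m creep '{"jaw":[107,107,107],"translation":[[0,0,-0.1],[0,0,-0.1],[0,0,-0.1]],"twist":[[0,0,0],[0,0,0],[0,0,0]]}'
python3 -m creep '{"jaw":[107,107,107],"translation":[[0,0,-0.05],[0,0,-0.05],[0,0,-0.05]],"twist":[[0,0,0],[0,0,0],[0,0,0]]}'
```

```text
time_s: 41.28
position: [0.4562, -0.0445, 0.1919]
ee_rot: [0.675, -0.673, 0.213, -0.216]
force: [-0.3, -0.5, 1.8]
finger_gap: 0.581
time_s: 41.53
position: [0.4564, -0.0446, 0.1915]
ee_rot: [0.675, -0.673, 0.212, -0.216]
force: [1.3, -0.5, 4.2]
finger_gap: 0.584
```

```bash
python3 -m creep '{"jaw":[107,107,107],"translation":[[0,0,-0.05],[0,0,-0.05],[0,0,-0.05]],"twist":[[0,0,0],[0,0,0],[0,0,0]]}'
python3 -m creep '{"jaw":[107,107],"translation":[[0,0,0],[0,0,0]],"twist":[[0,0,0],[0,0,0]]}'
```

```text
time_s: 41.78
position: [0.4565, -0.0447, 0.1912]
ee_rot: [0.675, -0.673, 0.212, -0.216]
force: [1.6, -1.4, 4.2]
finger_gap: 0.581
time_s: 41.95
position: [0.4565, -0.0446, 0.1912]
ee_rot: [0.675, -0.673, 0.212, -0.216]
force: [1.2, -1.6, 6.1]
finger_gap: 0.577
```

```bash
python3 -m creep '{"jaw":[107,107,60,0,0],"translation":[[0,0,1],[0,0,4],[0,0,7],[1,2,8],[2,4,8]],"twist":[[0,0,0],[0,0,0],[0,0,0],[0,0,0],[0,0,0]]}'
python3 -m creep '{"jaw":[0,0,0,0,0],"translation":[[1.4,3,0],[2.8,6,0],[4.2,9,0],[5.6,12,0],[7,15,0]],"twist":[[0,0,0],[0,0,0],[0,0,0],[0,0,0],[0,0,0]]}'
python3 -m creep '{"jaw":[0,0,0,0,0],"translation":[[1.4,3,0],[2.8,6,0],[4.2,9,0],[5.6,12,0],[6.5,14.5,0]],"twist":[[0,0,0],[0,0,0],[0,0,0],[0,0,0],[0,0,0]]}'
python3 -m creep '{"jaw":[0,0],"translation":[[0,0,0],[0,0,0]],"twist":[[0,0,0],[0,0,0]]}'
python3 - <<'E'
from h import *
im,s=grab("wrist","w32");print(s["position"],s["force"],s["joint_pos"].round(2))
print(proj("wrist",[[.6166,.2958,.095],[.6166,.2958,.115]],s))
im,s=grab("scene","s32");crop(im,230,100,430,250,4,"s32z")
for z in (.168,.171,.174): print(z,fitring("scene",im,(.4556,-.0475),z,.033,win=1.12))
E
```

```text
time_s: 42.37
position: [0.4774, -0.0046, 0.2748]
ee_rot: [0.675, -0.672, 0.212, -0.218]
force: [1.3, 0.5, 0.4]
finger_gap: 0.748
time_s: 42.78
position: [0.5458, 0.1473, 0.2704]
ee_rot: [0.675, -0.673, 0.213, -0.215]
force: [0.8, -1.1, -0.3]
finger_gap: 0.998
time_s: 43.2
position: [0.611, 0.2926, 0.2698]
ee_rot: [0.675, -0.673, 0.213, -0.215]
force: [0.7, 0.1, 0.2]
finger_gap: 1.003
time_s: 43.37
position: [0.6103, 0.2919, 0.2693]
ee_rot: [0.675, -0.673, 0.213, -0.214]
force: [-0.1, -0.7, -1.1]
finger_gap: 1.001
[0.61028408 0.29186312 0.26926916] [-0.09956639 -0.71734735 -1.12339328] [0.37 0.33 1.21 0.   1.6  0.98]
[[324.74440499 183.16111701]
 [324.88416201 186.93894353]]
0.168 (array([ 0.45499295, -0.04556838]), 103, np.float64(0.03378118988320669), np.float64(0.000879243399095174))
0.171 (array([ 0.45801211, -0.04489824]), 105, np.float64(0.03357026836768627), np.float64(0.0009629171261853441))
0.174 (array([ 0.46112126, -0.04401244]), 105, np.float64(0.033534388891048664), np.float64(0.0008668435919933814))
```

View pics/w32.png

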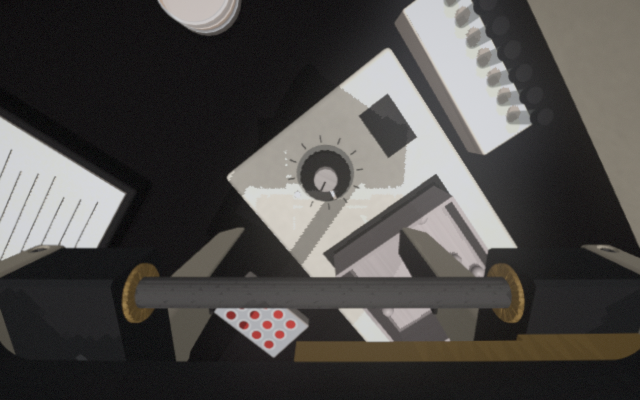

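View pics/s32z.png

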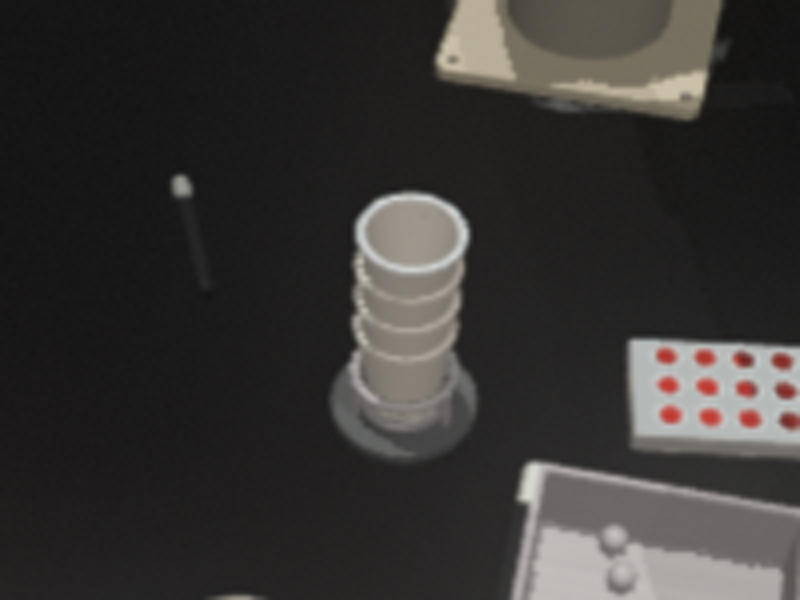

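Run:
```python
from h import *
im,s=grab("wrist","w33")
cv2.imwrite("pics/w33z.png",cv2.resize(im[125:225,260:390],None,fx=6,fy=6,interpolation=cv2.INTER_CUBIC))
im,s=grab("top","t33");crop(im,140,140,220,215,7,"t33z");print(s["position"])
```

```text
[0.61068288 0.28973064 0.27056126]
```

View pics/w33z.png

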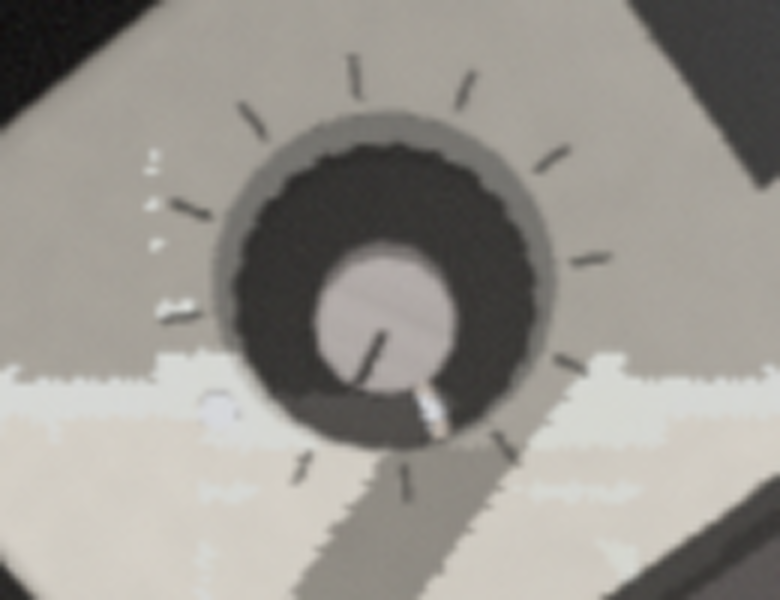

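Run:
```python
from h import *
im=cv2.imread("pics/t28.png");crop(im,140,140,220,215,8,"t28k")
```

```text
(no output)
```

View pics/t28k.png

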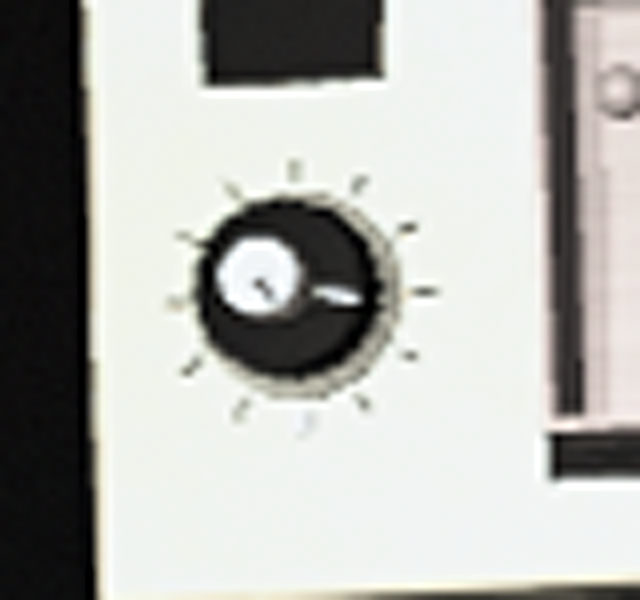

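```bash
cat > knob.py <<'E'
from h import *
def edges(n,s,im,c,r,z,lo,hi):
    g=cv2.cvtColor(im,cv2.COLOR_BGR2GRAY).astype(np.float32);pts=[]
    for a in np.linspace(0,2*np.pi,180,endpoint=False):
        rr=np.linspace(r*lo,r*hi,60);P=np.c_[c[0]+rr*np.cos(a),c[1]+rr*np.sin(a),np.full(60,z)]
        px=proj(n,P,s).astype(np.float32);v=cv2.remap(g,px[:,:1].T.copy(),px[:,1:].T.copy(),cv2.INTER_LINEAR)[0]
        d=v[2:]-v[:-2];i=int(np.argmax(d))
        if d[i]>4:pts.append(P[i+1,:2])
    return np.array(pts)
def ringfit(n,im,s,c,z=.095,r=.028):
    for _ in range(6):
        p=edges(n,s,im,c,r,z,.75,1.2);c=least_squares(lambda q:np.hypot(*(p-q).T)-r,c,loss="soft_l1",f_scale=.001).x
    R=np.hypot(*(p-c).T);return c,len(p),np.median(R),R.std()
E
python3 - <<'E'
from knob import *
for k in range(2):
    im,s=grab("wrist",f"w34{k}");print(s["position"],s["ee_rot"])
    c=ringfit("wrist",im,s,np.array([.617,.296]));print(c)
    print("ctr est",unproj("wrist",[324.2,174.5],.095,s))
    print("dot",unproj("wrist",[296.3,192.5],.07,s),"line",unproj("wrist",[[330.8,190],[333.3,197.5]],.095,s))
cv2.imwrite("pics/w34z.png",cv2.resize(im[125:225,260:390],None,fx=6,fy=6,interpolation=cv2.INTER_CUBIC))
im=cv2.imread("pics/t28.png");print("top",ringfit("top",im,None,np.array([.617,.296])))
print("topline",unproj("top",[[140+318/8,140+290/8],[140+360/8,140+298/8]],.095),"dot",unproj("top",[140+305/8,140+427/8],.07))
E
```

```text
[0.61081147 0.28954332 0.27080576] [ 0.67499594 -0.67257813  0.21317509 -0.21581363]
(array([0.62154387, 0.30226016]), 180, np.float64(0.028189019205745444), np.float64(0.0008549259842500713))
ctr est [[0.62254929 0.30163183 0.095     ]]
dot [[0.57996529 0.29966528 0.07      ]] line [[0.61844654 0.2830025  0.095     ]
 [0.6157827  0.27425875 0.095     ]]
[0.61090619 0.28950686 0.27097355] [ 0.67506463 -0.6724703   0.21313277 -0.21597653]
(array([0.62155907, 0.30222529]), 180, np.float64(0.02812495873612441), np.float64(0.0008457921585170915))
ctr est [[0.62269231 0.30159514 0.095     ]]
dot [[0.58009957 0.29964287 0.07      ]] line [[0.61858442 0.28295725 0.095     ]
 [0.61591785 0.27420984 0.095     ]]
top (array([0.61750082, 0.29720174]), 180, np.float64(0.02930160919173111), np.float64(0.0009866590331087776))
topline [[0.61581265 0.28615628 0.095     ]
 [0.61307442 0.27265126 0.095     ]] dot [[0.57438471 0.29702505 0.07      ]]
```

View pics/w34z.png

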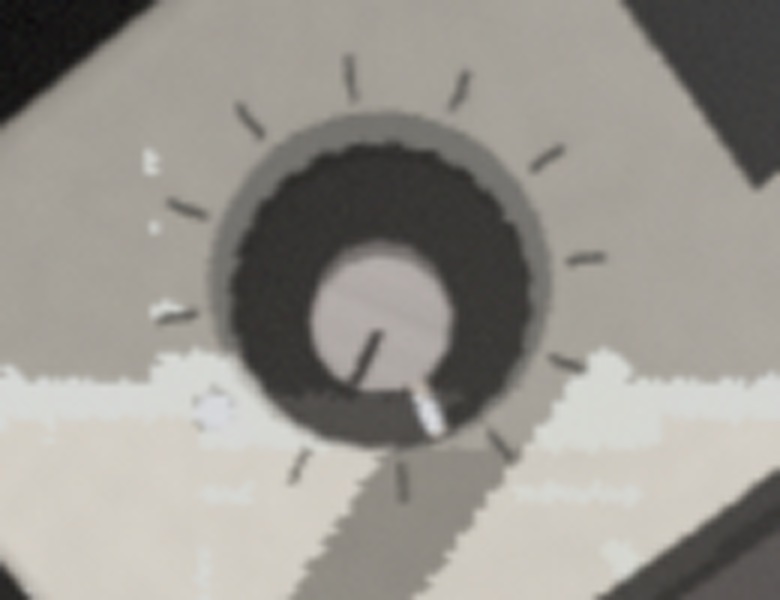

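```bash
python3 -m creep '{"jaw":[0,0,0,0,0],"translation":[[0.45,0.5,-2],[0.85,1,-4.5],[0.85,1,-7],[0.85,1,-9],[0.85,1,-10]],"twist":[[0,0,0],[0,0,0],[0,0,0],[0,0,0],[0,0,0]]}'
python3 -m creep '{"jaw":[0,0,0],"translation":[[0,0,0],[0,0,0],[0,0,0]],"twist":[[0,0,0],[0,0,0],[0,0,0]]}'
python3 - <<'E'
from knob import *
im,s=grab("wrist","w35");print(s["position"],s["joint_pos"].round(3))
print(ringfit("wrist",im,s,np.array([.62,.300])))
E
```

```text
time_s: 44.08
position: [0.618, 0.2993, 0.1672]
ee_rot: [0.674, -0.673, 0.214, -0.215]
force: [-0.7, -0.2, 0.3]
finger_gap: 1.002
time_s: 44.33
position: [0.6205, 0.3007, 0.1729]
ee_rot: [0.676, -0.672, 0.212, -0.216]
force: [0.7, 0.6, 0.1]
finger_gap: 0.999
[0.62047562 0.30069796 0.17288078] [0.377 0.398 1.297 0.    1.438 0.992]
(array([0.62219499, 0.3033321 ]), 180, np.float64(0.028259508950773796), np.float64(0.0011798735682752412))
```

View pics/w35.png

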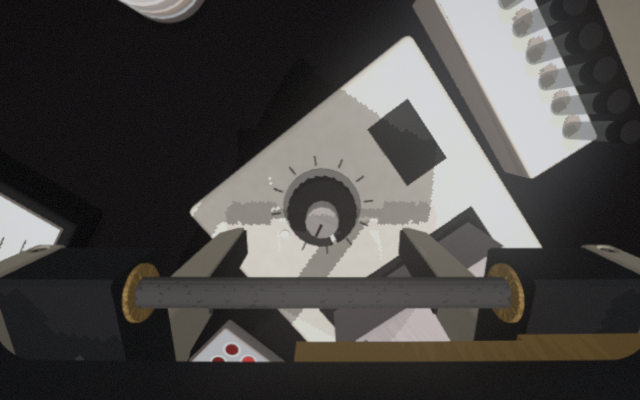

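Run:
```python
from knob import *
im=cv2.imread("pics/s21.png")
print(ringfit("scene",im,None,np.array([.62,.300])))
print(ringfit("top",cv2.imread("pics/t21.png"),None,np.array([.62,.300])))
# timer top circle fit z=.115 bright
im=cv2.imread("pics/w35.png");cv2.imwrite("pics/w35z.png",cv2.resize(im[160:260,260:390],None,fx=6,fy=6,interpolation=cv2.INTER_CUBIC))
im=cv2.imread("pics/s21.png");crop(im,430,230,510,300,8,"s21k")
```

```text
(array([0.62749306, 0.29762849]), 162, np.float64(0.03081033867748778), np.float64(0.0018690521889259243))
(array([0.61749955, 0.29723044]), 180, np.float64(0.02934058692270181), np.float64(0.0009446516047357707))
```

View pics/w35z.png

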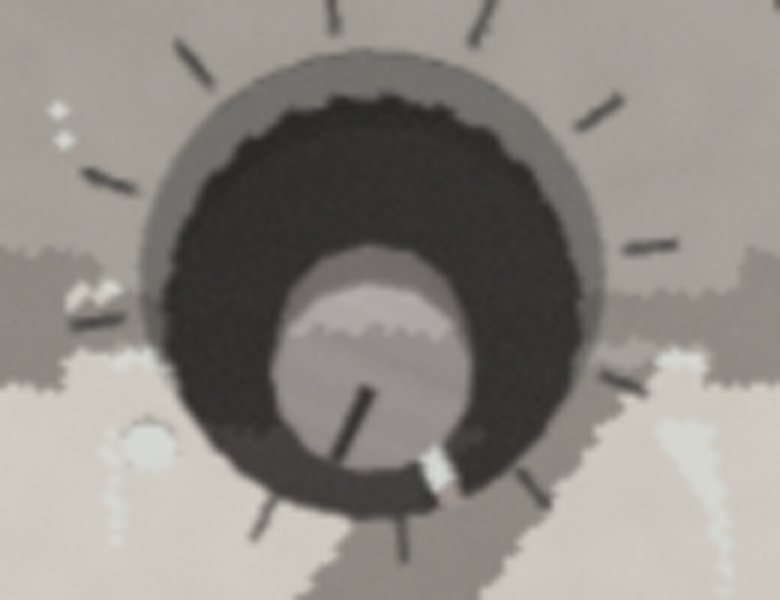

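View pics/s21k.png

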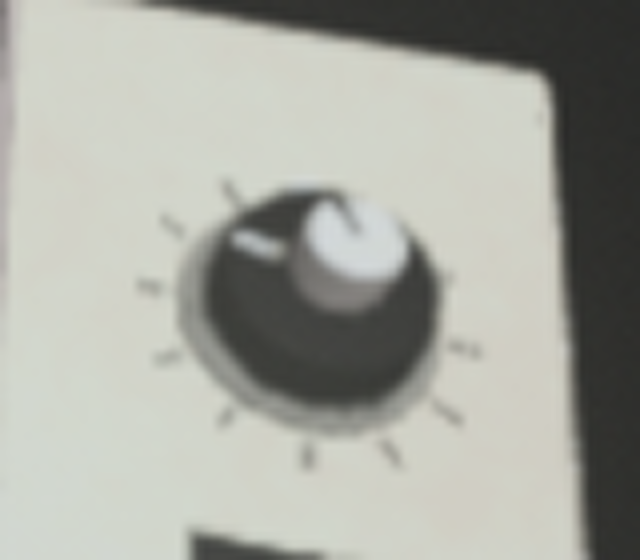

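Run:
```python
from knob import *
s=bot.observe();print(s["position"])
print(unproj("wrist",[322,216.3],.095,s),unproj("wrist",[322,223],.115,s))
print("dot",unproj("wrist",[260+150/6,160+443/6],.07,s),"line",unproj("wrist",[[260+430/6,160+452/6],[260+450/6,160+497/6]],.094,s),"mark",unproj("wrist",[[260+368/6,160+390/6],[260+335/6,160+458/6]],.115,s))
# top: timer top centre & ring in t28k (8x, off 140,140): timer top circle centre
print("top timer",unproj("top",[140+258/8,140+275/8],.115), "scene timer",unproj("scene",[430+355/8,230+238/8],.115))
```

```text
[0.62065694 0.30085329 0.17318432]
[[0.62071595 0.30039892 0.095     ]] [[0.62138588 0.30140943 0.115     ]]
dot [[0.57945808 0.29970949 0.07      ]] line [[0.61756939 0.28234298 0.094     ]
 [0.61605386 0.27538329 0.094     ]] mark [[0.62009907 0.30043571 0.115     ]
 [0.61168297 0.29558684 0.115     ]]
top timer [[0.61801405 0.2994481  0.115     ]] scene timer [[0.6215398  0.30123426 0.115     ]]
```

```bash
python3 -m creep '{"jaw":[0,0,0,0,0],"translation":[[0,0,-2],[0,0,-4],[0,0,-5.5],[0,0,-6.5],[0,0,-6.7]],"twist":[[0,0,0],[0,0,0],[0,0,0],[0,0,0],[0,0,0]]}'
python3 -m creep '{"jaw":[0,0,0],"translation":[[0,0,0],[0,0,0],[0,0,0]],"twist":[[0,0,0],[0,0,0],[0,0,0]]}'
python3 - <<'E'
from knob import *
s=bot.observe();print(s["position"],s["force"])
E
```

```text
time_s: 44.8
position: [0.6184, 0.3002, 0.1015]
ee_rot: [0.675, -0.673, 0.214, -0.215]
force: [-0.1, 0.1, -0.8]
finger_gap: 0.998
time_s: 45.05
position: [0.6204, 0.301, 0.1052]
ee_rot: [0.676, -0.672, 0.212, -0.216]
force: [1.7, -0.1, -0.1]
finger_gap: 1.002
[0.62042268 0.30095063 0.10524889] [ 1.65390386 -0.06648761 -0.12434506]
```

```bash
python3 -m creep '{"jaw":[0,0,0,0],"translation":[[0,0,-0.3],[0,0,-0.65],[0,0,-0.65],[0,0,-0.65]],"twist":[[0,0,0],[0,0,0],[0,0,0],[0,0,0]]}'
python3 -m creep '{"jaw":[180,180,180,180,180],"translation":[[0,0,0],[0,0,0],[0,0,0],[0,0,0],[0,0,0]],"twist":[[0,0,0],[0,0,0],[0,0,0],[0,0,0],[0,0,0]]}' 6
python3 -m creep '{"jaw":[180,180,180,180,180],"translation":[[0,0,0],[0,0,0],[0,0,0],[0,0,0],[0,0,0]],"twist":[[0,0,0],[0,0,0],[0,0,0],[0,0,0],[0,0,0]]}' 15
python3 - <<'E'
from knob import *
im,s=grab("wrist","w36");print(s["position"],s["force"],s["finger_gap"]*93);cv2.imwrite("pics/w36z.png",cv2.resize(im[190:400,200:440],None,fx=3,fy=2.8))
im,s=grab("scene","s36");crop(im,400,190,540,300,5,"s36z")
E
```

```text
time_s: 45.38
position: [0.6192, 0.3005, 0.0967]
ee_rot: [0.675, -0.673, 0.213, -0.215]
force: [-0.6, 0.0, 0.4]
finger_gap: 0.999
time_s: 45.8
position: [0.6195, 0.3006, 0.0971]
ee_rot: [0.675, -0.673, 0.213, -0.216]
force: [0.2, 0.8, -0.2]
finger_gap: 0.69
time_s: 46.22
position: [0.6196, 0.3005, 0.0971]
ee_rot: [0.675, -0.673, 0.213, -0.216]
force: [0.5, -0.3, 0.0]
finger_gap: 0.597
[0.61959068 0.30054981 0.09713014] [ 0.47384332 -0.30516475  0.03302584] 55.50054819946586
```

View pics/w36z.png

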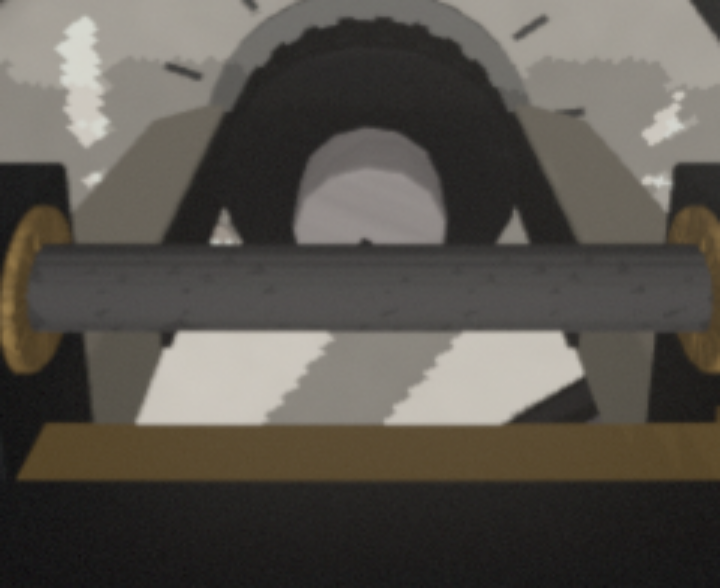

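View pics/s36z.png

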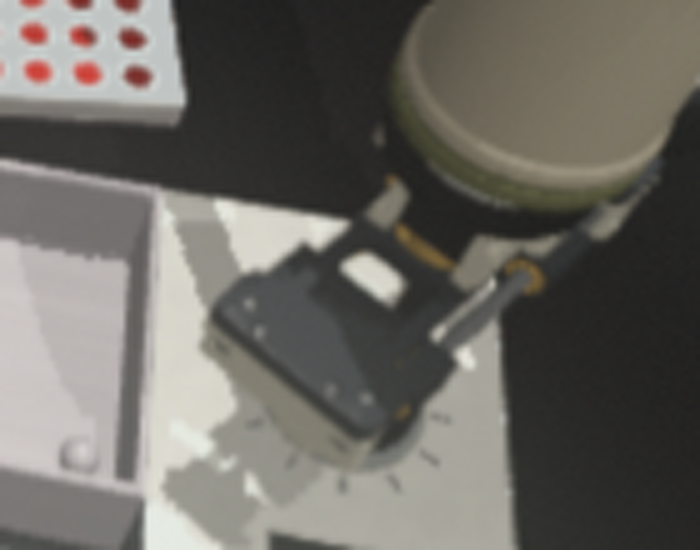

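```bash
python3 -m creep '{"jaw":[180,180,180,180,180],"translation":[[0,0,0],[0,0,0],[0,0,0],[0,0,0],[0,0,0]],"twist":[[0,0,-6],[0,0,-12],[0,0,-18],[0,0,-24],[0,0,-30]]}'
python3 -m creep '{"jaw":[180,180,180,180,180],"translation":[[0,0,0],[0,0,0],[0,0,0],[0,0,0],[0,0,0]],"twist":[[0,0,-6],[0,0,-12],[0,0,-18],[0,0,-24],[0,0,-30]]}'
python3 -m creep '{"jaw":[180,180,180,180,180],"translation":[[0,0,0],[0,0,0],[0,0,0],[0,0,0],[0,0,0]],"twist":[[0,0,-5.5],[0,0,-11],[0,0,-16],[0,0,-16],[0,0,-16]]}'
python3 - <<'E'
from knob import *
s=bot.observe();print(s["position"],s["force"],s["wrist_torque"],s["joint_pos"].round(3));M=Ro.from_quat(s["ee_rot"],scalar_first=True).as_matrix();print(np.degrees(np.arctan2(M[1,0],M[0,0])))
E
```

```text
time_s: 46.73
position: [0.6194, 0.3008, 0.0972]
ee_rot: [0.596, -0.594, 0.381, -0.384]
force: [0.5, 0.8, 0.8]
finger_gap: 0.6
time_s: 47.15
position: [0.6194, 0.301, 0.0971]
ee_rot: [-0.476, 0.475, -0.522, 0.525]
force: [0.0, 0.7, 0.1]
finger_gap: 0.601
time_s: 47.57
position: [0.6194, 0.3011, 0.0971]
ee_rot: [-0.4, 0.4, -0.581, 0.585]
force: [1.0, 2.8, -1.2]
finger_gap: 0.602
[0.61944895 0.30111656 0.09714125] [ 0.99192379  2.75331112 -1.24049171] [ 0.54908928  0.0371573  -0.03973167] [ 0.38   0.463  1.356 -0.005  1.32   2.32 ]
-111.09612209535821
```

Release slowly, rise and look.

```bash
python3 -m creep '{"jaw":[80,60,30,0,0],"translation":[[0,0,0],[0,0,0],[0,0,0],[0,0,0],[0,0,0]],"twist":[[0,0,0],[0,0,0],[0,0,0],[0,0,0],[0,0,0]]}'
python3 -m creep '{"jaw":[0,0,0,0,0],"translation":[[0,0,1],[0,0,3],[0,0,5],[0,0,7.5],[0,0,7.5]],"twist":[[0,0,0],[0,0,0],[0,0,0],[0,0,0],[0,0,0]]}'
python3 - <<'E'
from knob import *
im,s=grab("wrist","w37");print(s["position"]);
cv2.imwrite("pics/w37z.png",cv2.resize(im[160:260,260:390],None,fx=6,fy=6,interpolation=cv2.INTER_CUBIC))
E
```

```text
time_s: 47.98
position: [0.6195, 0.3004, 0.097]
ee_rot: [-0.399, 0.399, -0.582, 0.586]
force: [-0.4, -0.3, -0.8]
finger_gap: 0.908
time_s: 48.4
position: [0.6223, 0.3017, 0.1797]
ee_rot: [-0.403, 0.396, -0.581, 0.586]
force: [0.6, 1.0, 2.5]
finger_gap: 1.0
[0.62233436 0.30167605 0.17966276]
```

View pics/w37z.png

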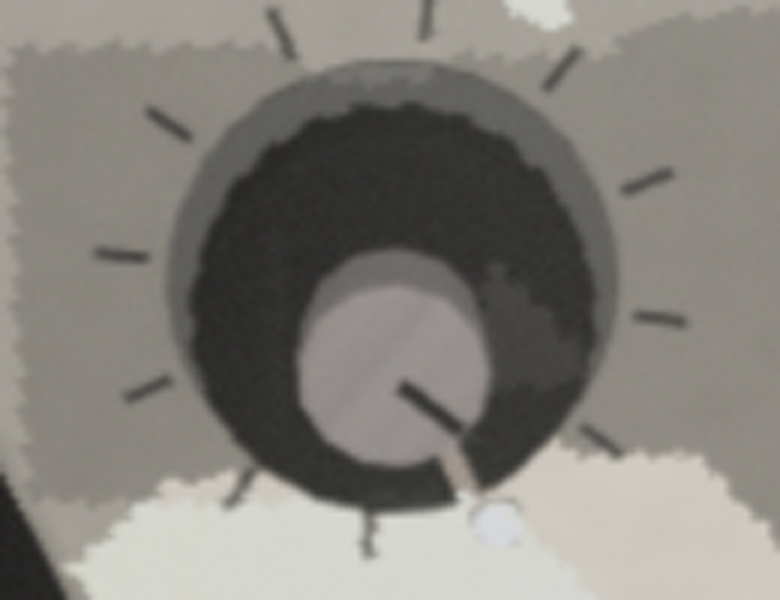

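Run:
```python
from knob import *
im,s=grab("wrist","w38");print(s["position"])
cv2.imwrite("pics/w38z.png",cv2.resize(im[160:260,260:390],None,fx=6,fy=6,interpolation=cv2.INTER_CUBIC))
f=lambda x,y,z:unproj("wrist",[260+x/6,160+y/6],z,s)[0,:2]
s0=s
c=f(395,376,.115);c2=f(395,338,.095);d=f(498,522,.07);l1=f(452,450,.094);l2=f(474,497,.094);m=f(462,430,.115)
az=lambda a,b:np.degrees(np.arctan2(*(b-a)[::-1]))%360
print(c,c2,d);print("dot",az(c,d),az(c2,d),"line",az(c,l1),az(c,l2),az(c2,l1),az(c2,l2),az(l1,l2),"mark",az(c,m))
```

```text
[0.6217864  0.30148019 0.17730981]
[0.62109526 0.30019458] [0.61978119 0.30055299] [0.5788935  0.29910402]
dot 181.4802766159058 182.0295783428431 line 183.0525905185617 183.03745857314 184.39214649041088 183.98217673563096 182.9986015193995 mark 208.5288533643931
```

View pics/w38z.png

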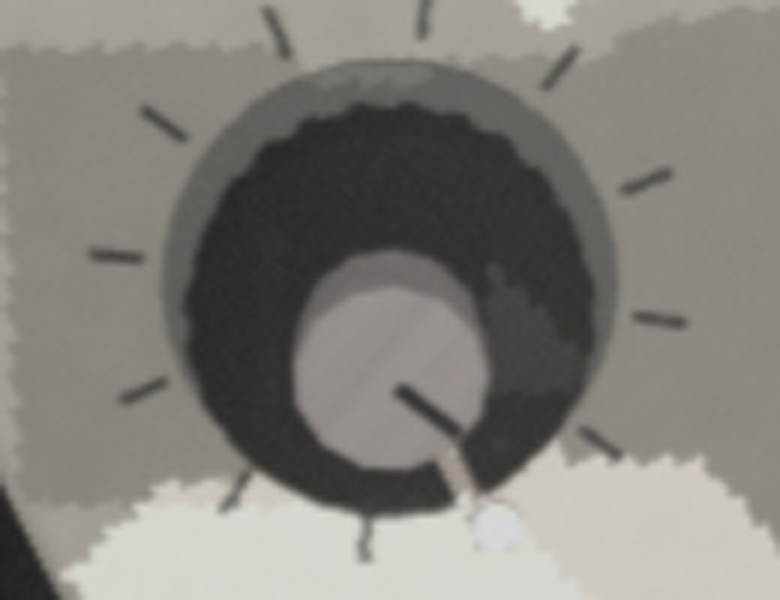

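Run:
```python
from knob import *
im=cv2.imread("pics/w38.png");s=bot.observe()
f=lambda p,z:unproj("wrist",np.array(p,float)/6+[260,160],z,s)[:,:2]
T=f([(278,32),(423,18),(562,68),(647,182),(660,320),(602,443),(143,390),(117,257),(163,124),(236,490),(365,538)],.07)
D=f([(495,527)],.07)[0]
g=lambda q:np.hypot(*(T-q[:2]).T)-q[2]
r=least_squares(g,[.62,.3,.037]);c=r.x[:2];print(r.x,np.abs(r.fun).max())
a=np.degrees(np.arctan2(T[:,1]-c[1],T[:,0]-c[0]))%360;print(np.sort(a).round(1))
b=(a-182)/30;off=np.mean((b-np.round(b))*30);print("dot az from ticks",182+off,"direct",np.degrees(np.arctan2(*(D-c)[::-1]))%360)
# line: bright blob inside dark ring
k=cv2.resize(im[160:260,260:390],None,fx=6,fy=6,interpolation=cv2.INTER_CUBIC);h=cv2.cvtColor(k,cv2.COLOR_BGR2GRAY)
m=np.zeros_like(h);cv2.fillPoly(m,[np.array([[440,440],[462,437],[485,495],[460,505],[447,475]])],255)
m=((h>95)&(m>0)).astype(np.uint8);ys,xs=np.nonzero(m);P=np.c_[xs,ys].astype(np.float32);print(len(P),P.mean(0))
L=f(P,.095);print("line az",np.degrees(np.arctan2(*(L.mean(0)-c)[::-1]))%360, np.hypot(*(L.mean(0)-c)))
tt=f([(391,378)],.115)[0];print(c,tt, np.degrees(np.arctan2(*(L.mean(0)-tt)[::-1]))%360)
```

```text
[0.61962544 0.30009675 0.04039631] 0.0007167415555274156
[  1.9  32.4  62.7  92.6 122.9 153.4 211.  241.1 271.4 301.5 332.1]
dot az from ticks 182.08567145182508 direct 181.4815039084331
1426 [459.0624  472.97546]
line az 184.1486301315088 0.02166143626158623
[0.61962544 0.30009675] [0.62057184 0.29992069] 183.52970494890462
```

```bash
python3 -m creep '{"jaw":[0,0,0,0,0],"translation":[[-0.1,0,-2],[-0.15,0,-4],[-0.15,0,-6],[-0.15,0,-7.5],[-0.15,0,-7.5]],"twist":[[0,0,0],[0,0,0],[0,0,0],[0,0,0],[0,0,0]]}'
python3 -m creep '{"jaw":[0,0,0],"translation":[[0,0,0],[0,0,0],[0,0,0]],"twist":[[0,0,0],[0,0,0],[0,0,0]]}'
```

```text
time_s: 48.92
position: [0.6169, 0.3001, 0.094]
ee_rot: [-0.398, 0.4, -0.582, 0.585]
force: [0.4, -0.0, 0.3]
finger_gap: 0.997
time_s: 49.17
position: [0.6179, 0.3005, 0.097]
ee_rot: [-0.399, 0.399, -0.582, 0.586]
force: [0.6, -0.2, -0.6]
finger_gap: 1.003
```

```bash
python3 -m creep '{"jaw":[0,0],"translation":[[0.15,0,0],[0.15,0,0]],"twist":[[0,0,0],[0,0,0]]}'
python3 -m creep '{"jaw":[180,180,180,180,180],"translation":[[0,0,0],[0,0,0],[0,0,0],[0,0,0],[0,0,0]],"twist":[[0,0,0],[0,0,0],[0,0,0],[0,0,0],[0,0,0]]}' 6
python3 -m creep '{"jaw":[180,180,180,180,180],"translation":[[0,0,0],[0,0,0],[0,0,0],[0,0,0],[0,0,0]],"twist":[[0,0,0],[0,0,0],[0,0,-1],[0,0,-2],[0,0,-2]]}' 15
python3 -m creep '{"jaw":[80,60,30,0,0],"translation":[[0,0,0],[0,0,0],[0,0,0],[0,0,0],[0,0,0]],"twist":[[0,0,0],[0,0,0],[0,0,0],[0,0,0],[0,0,0]]}'
python3 -m creep '{"jaw":[0,0,0,0,0],"translation":[[0,0,1],[0,0,3],[0,0,5],[0,0,7.5],[0,0,7.5]],"twist":[[0,0,0],[0,0,0],[0,0,0],[0,0,0],[0,0,0]]}'
python3 -m creep '{"jaw":[0,0,0],"translation":[[0,0,0],[0,0,0],[0,0,0]],"twist":[[0,0,0],[0,0,0],[0,0,0]]}'
python3 - <<'E'
from knob import *
im,s=grab("wrist","w39");print(s["position"])
cv2.imwrite("pics/w39z.png",cv2.resize(im[160:260,260:390],None,fx=6,fy=6,interpolation=cv2.INTER_CUBIC))
E
```

```text
time_s: 49.33
position: [0.6198, 0.3006, 0.0973]
ee_rot: [-0.4, 0.399, -0.582, 0.586]
force: [0.5, 0.3, -0.1]
finger_gap: 1.004
time_s: 49.75
position: [0.6195, 0.3006, 0.0971]
ee_rot: [-0.399, 0.399, -0.582, 0.586]
force: [-0.1, -0.1, 0.2]
finger_gap: 0.69
time_s: 50.17
position: [0.6196, 0.301, 0.0971]
ee_rot: [-0.389, 0.388, -0.589, 0.593]
force: [2.1, 5.2, -2.0]
finger_gap: 0.6
time_s: 50.58
position: [0.6194, 0.3004, 0.097]
ee_rot: [-0.389, 0.389, -0.589, 0.592]
force: [0.7, 0.4, -0.6]
finger_gap: 0.909
time_s: 51.0
position: [0.6223, 0.3017, 0.1797]
ee_rot: [-0.392, 0.386, -0.588, 0.593]
force: [0.5, 0.3, 0.8]
finger_gap: 0.999
time_s: 51.25
position: [0.6188, 0.3003, 0.1707]
ee_rot: [-0.388, 0.39, -0.589, 0.592]
force: [-0.5, -0.1, 0.4]
finger_gap: 1.0
[0.61876709 0.30027101 0.17073535]
```

View pics/w39z.png

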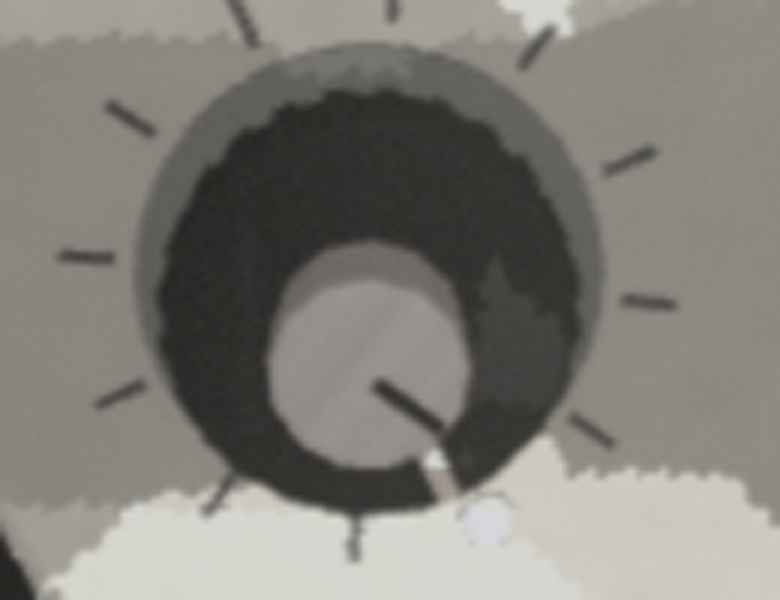

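Run:
```python
from knob import *
im=cv2.imread("pics/w39.png");s=bot.observe()
f=lambda p,z:unproj("wrist",np.array(p,float)/6+[260,160],z,s)[:,:2]
T=f([(392,6),(537,47),(631,161),(649,303),(593,431),(121,394),(86,258),(131,119),(221,493),(354,538)],.07)
g=lambda q:np.hypot(*(T-q[:2]).T)-q[2]
r=least_squares(g,[.62,.3,.037]);c=r.x[:2];print(r.x,np.abs(r.fun).max())
a=np.degrees(np.arctan2(T[:,1]-c[1],T[:,0]-c[0]))%360;print(np.sort(a).round(1))
b=(a-182)/30;off=np.mean((b-np.round(b))*30);print("dot az",182+off)
L=f([(434,455),(446,492),(440,475)],.095);print(np.degrees(np.arctan2(L[:,1]-c[1],L[:,0]-c[0]))%360)
tt=f([(369,376)],.115)[0];m=f([(440,428)],.115)[0];print(tt,np.degrees(np.arctan2(L[:,1]-tt[1],L[:,0]-tt[0]))%360,"mark",np.degrees(np.arctan2(*(m-tt)[::-1]))%360)
```

```text
[0.62010496 0.30096652 0.04069247] 0.001141386175970531
[ 31.9  62.4  92.4 123.  153.3 211.3 241.4 271.7 301.9 332.2]
dot az 182.14975601698976
[182.89713462 180.92632945 181.56235951]
[0.62077337 0.30079226] [182.30298012 180.51153792 181.08273807] mark 208.95750463153425
```

```bash
python3 -m creep '{"jaw":[0,0,0,0,0],"translation":[[0,0,3],[0,0,6],[-2,2,9],[-5,5,12],[-8,8,13]],"twist":[[0,0,0],[0,0,0],[0,0,0],[0,0,0],[0,0,0]]}'
python3 -m creep '{"jaw":[0,0,0,0,0],"translation":[[-2,2,0],[-5,4,0],[-8,6,0],[-11,8,0],[-13,10,0]],"twist":[[0,0,0],[0,0,0],[0,0,0],[0,0,0],[0,0,0]]}'
python3 -m creep '{"jaw":[0,0,0],"translation":[[0,0,0],[0,0,0],[0,0,0]],"twist":[[0,0,0],[0,0,0],[0,0,0]]}'
python3 - <<'E'
from knob import *
im,s=grab("scene","s40");print(s["position"],s["qd"].round(3),s["time_s"])
for z in (.168,.171): print(z,fitring("scene",im,(.4556,-.0475),z,.033,win=1.12))
im,s=grab("top","t40");crop(im,140,110,340,260,4,"t40z")
print(fitring("top",im,(.4556,-.0475),.171,.033,win=1.12))
E
```

```text
time_s: 51.72
position: [0.5481, 0.3725, 0.3015]
ee_rot: [-0.389, 0.387, -0.589, 0.593]
force: [0.9, 0.8, 1.1]
finger_gap: 1.001
time_s: 52.13
position: [0.4297, 0.4562, 0.2973]
ee_rot: [0.401, -0.403, 0.587, -0.576]
force: [0.1, -0.3, 0.3]
finger_gap: 1.001
time_s: 52.38
position: [0.4338, 0.4543, 0.2976]
ee_rot: [0.4, -0.401, 0.588, -0.578]
force: [0.8, -0.0, -1.2]
finger_gap: 1.001
[0.43382694 0.45426317 0.29763032] [-0.014  0.001 -0.005  0.003  0.002 -0.001] 52.3833
0.168 (array([ 0.4549057 , -0.04548488]), 104, np.float64(0.03371783895805325), np.float64(0.0008794452978493276))
0.171 (array([ 0.45810558, -0.04463708]), 103, np.float64(0.03349417921979371), np.float64(0.0008190656332103627))
(array([ 0.45534642, -0.04613362]), 120, np.float64(0.03370515725807874), np.float64(0.0008779105115475418))
```

View pics/s40.png

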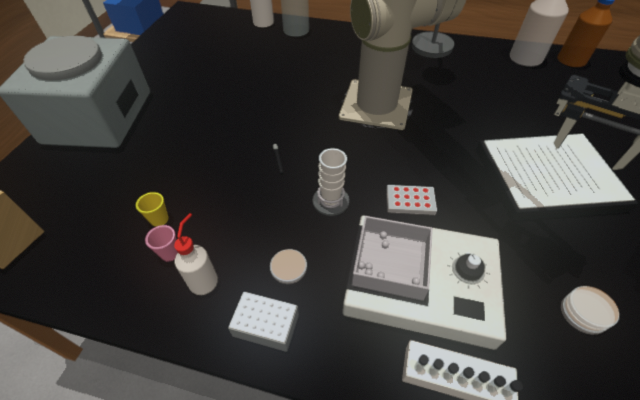

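View pics/t40.png

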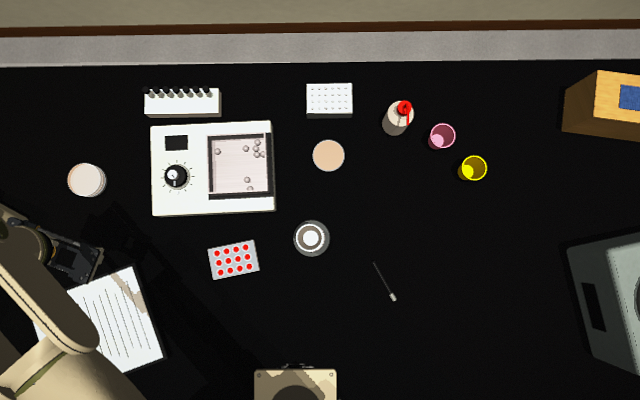

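View pics/t40z.png

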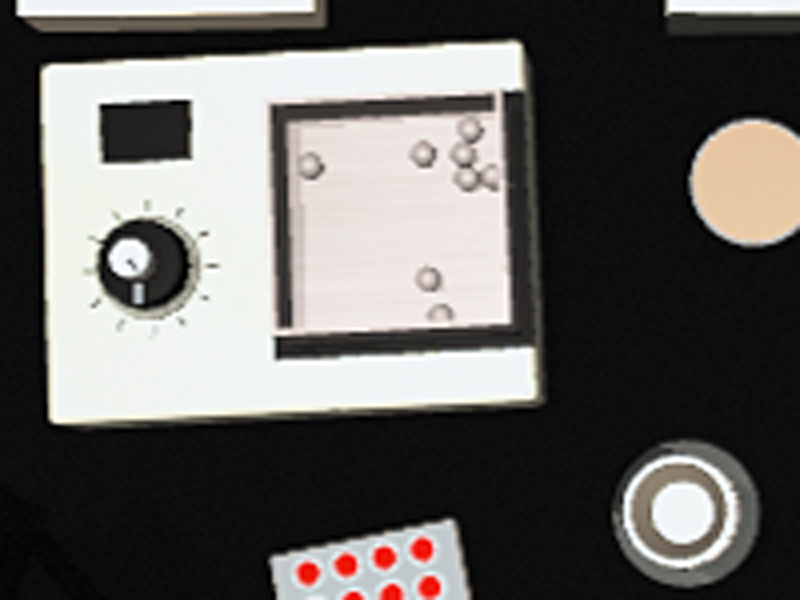

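```bash
python3 -c "
from workcell import bot
print(bot.hand_in())"
```

```text
the job is handed in; nothing more can be done
None
```

I finished all three parts and handed the job in at about 52 s of the 210 s limit; no verdict came back.

- **Balls:** I tipped both full cups over the pan before touching the knob. The last top picture shows all 8 balls in the pan.
- **Cups:** There was only one empty loose cup. It and the two emptied cups are stacked upright in the stand cup.
    - The first went in with about 11 N; the other two I let slide home. I then pushed the whole stack with about 6 N. All of this is below the 20 N that jams a cup.
    - The rims measured about 115, 143 and 170 mm above the bench as each cup went in. The snug heights are 115, 143 and 171 mm.
- **Ring:** I turned it about 76°, then corrected it by another 2°. In the wrist camera its line now meets the dot within about 1°. The timer mark read 210° before and 209° after, which is within measuring error.
- **Well plate and petri dish:** both look unmoved in the last top picture.

**Disagreements:** The top camera placed the knob axis 2–5 mm away from where the wrist and scene cameras did. I used the wrist position, and the ring gripped and turned with no side load above about 5 N. The cameras also differ by 2–3 mm on the centre of the top rim. A slight lean of the stack is therefore possible, but it looks upright in both fixed views.

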